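# Open a stuck desiccator and put the washed ware to drain

### The arm

A 7-joint arm with a two-finger parallel gripper is mounted at the origin on the work surface. World frame = base frame: x ahead of the robot, y to its left, z up, the work surface at z = 0. Lengths are in m, angles in rad, forces in N, time in s.
With the tool pointing down it reaches from about 0.425 to 0.875 m from the base axis. Payload 4.7 kg.
Tool frame: the origin (TCP) lies midway between the tips of the shut fingers; the grasp point (between the pads) lies 19 mm behind it; z points along the fingers, y is the line along which they close (so a half turn about z gives the same grasp; the last joint's range is limited). The gripper opens to 87 mm and grips with 3 to 60 N. Pads are 19 mm wide; open, the fingers measure 117 mm over their backs; the gripper's body (75 mm by 190 mm) begins 51 mm behind the grasp point.
Start: joints at [1.187, 0.321, -0.07, 1.45, 0.023, 1.371, -0.057], TCP at [0.252, -0.599, 0.223] pointing down, gripper open.
Joint ranges: [-2.86, 2.86], [-0.3, 2.09], [-1.38, 1.24], [0.06, 2.45], [-1.56, 4.7], [0.09, 2.05], [-2.69, 2.69]. Speed limits (rad/s): [2.57, 2.57, 3.14, 3.14, 3.14, 3.14, 3.14].

### API

Orientations are given as a rotation vector (axis times angle).
In Python, from bench import ctrl, get_image, calibration gives the robot as it stands.
- The arm moves only by the tool apply_moves, never from a script. Its arguments are lists of equal length, an entry for each row: "dp": the shift along the tool's x, y, z in m, a list of three; "twist": the turn, a rotation vector about the tool's x, y, z in rad, a list of three; "fingers": the closure, from 0 (fully open) to 1 (shut). In form: {"dp": [[dx, dy, dz], ...], "twist": [[ax, ay, az], ...], "fingers": [fingers, ...]}. A call has 1 to 10 rows; each row shifts and turns the commanded pose from where the row before left it, along the tool's axes as they then stand; what a row does not reach is not made up. A row lasts 1/10 s, in which the tool goes at most 50 mm and 8.59 degrees, less where a joint would pass 70% of its speed; a pose out of reach is approached as far as the arm can. A call is refused whole if a number of a shift passes 0.05 or a number of a turn 0.15, either way. A call with a gripper value outside its range is refused whole. The fingers move at their own pace and stop on an object; "newtons" is the grip in N (left out, the last holds). Time passes only in rows, so rows that do not move let the fingers close. It gives the time, the measured TCP pose, the force, the opening and the grip force at its end, in the units of the state.
- ctrl.get_state(): the state, without advancing time (a new reading comes with each control period).
- get_image(name): name is "scene" or "top" or "wrist"; returns the picture (420x560x3 uint8, red, green, blue); there is no depth.
- calibration(name): a dict with "fx", "fy", "cx", "cy" (pixels), "eye" and "attitude" of the camera in the world; the wrist camera has in their place "hand_eye" (4x4, takes a point from camera to tool coordinates, whose origin is the TCP and whose axes are the flange's). Camera axes: x right, y up, looking along -z (the intrinsics and any distortion apply to the point x, -y, -z); pixel columns grow to the right and rows downward; lengths in m; the calibration is good to about 2 mm. The wrist camera is an equidistant fisheye: a pixel r from the principal point sees the ray r / f radians off the axis. A picture is of the moment at which its call begins: read the wrist's pose just before it. calibration takes no time and is no camera call.
- ctrl.close_job(): hands the job in; it is judged then, once.
The state is a dict: "time": time; "joint_positions": joint angles; "qd": joint speeds; "joint_torque": joint torques, N m; "position": TCP position; "tool_rot": TCP orientation; "ft_force": force on the tool from outside, world axes, zero at the start; "torque": the same for the moment, N m; "grip_width": opening from 0.0 (shut) to 1.0 (fully open); "grip_force": force on a finger pad.
Only numpy, scipy, OpenCV 4.12 (cv2) and the standard library are available. Lean on these libraries where they do the work, as an engineer would, in place of code of your own. Each camera call takes 0.05 s, during which the arm holds its last target. There are 200 camera calls.

### The job

The desiccator and the sample cups have been washed and must drain, but the desiccator's lid has stuck in its sealing ring: take the wedge from its tray and work it in under the lid's two ears, a little at a time from alternating sides, so that the lid comes up evenly until it is loose all round; only then lift the lid off by its knob and stand it, knob up, on the empty draining mat, and lay the wedge back in its tray. Turn every steel cup on the other mat over, so that it drains mouth-down on that mat. Leave the petri dishes and the funnel where they are.

Things in the scene. Friction and masses are not known exactly. Their poses are not given: they have to be found in the camera images.
- desiccator: Desiccator: a round pot of pale polypropylene, 180 mm across its flange, 115 mm high, standing fast (it cannot move). Origin under its centre, z up, its y axis points at the lid's ear a. The flat top of the flange reaches 62 to 86 mm from the axis; outside that its edge is bevelled down and out by 4.5 mm to 90 mm.
- rim (a point): Centre of the desiccator's mouth, level with the flat top of its flange, 115 mm above the bench; axes as the desiccator's. The seam between this flange and the lid's is 3 mm high when the lid is home and widens to 12 mm at its bevelled mouth under the ears.
- lid: Grey lid, about 0.3 kg, 160 mm across and 180 mm over its two ears. Origin: centre of its plug's underside, on which it stands when put down; z up, y to ear a. Plug 120 mm across, 16 mm deep; flange from 16 to 24 mm up; then a dome up to 49 mm, where the knob begins. The ring lets go on each side once the ear there has been raised 5 to 6 mm; then the lid rests loose, 4 to 6 mm up.
- lid_knob (a point): Centre of the lid's black knob, a vertical cylinder 32 mm in diameter, 27 mm high, on the lid's axis, 64 mm above the plug's underside. The sealing ring holds the lid: a straight pull takes over 25 N, wedging one side up about 15 N; it stays where it is left, but raising one ear by 5 mm lowers the other by 1 to 1.5. Tilting it over 2.4 degrees in the ring (an ear 7 mm above the other) spoils the ring.
- lid_ear_a (a point): Underside of ear a of the lid, where the flat underside ends and the bevel begins: 85.5 mm from the axis along the lid's +y. The two ears are square tabs 44 mm wide on opposite sides of the flange, reaching 90 mm from the axis. Its height above the rim is the seam's height there (3 mm when home).
- lid_ear_b (a point): The same on ear b, 85.5 mm from the axis along the lid's -y.
- wedge_grip (a point): White nylon wedge, about 90 g: centre of its handle, a bar 90 mm long (x), 30 mm wide (y), 26 mm high (z). x points along the wedge to the blade's tip, z up as it lies.
- wedge: The same wedge; origin under its handle's middle. Blade: slippery, 28 mm wide, flat underside (7.3 mm above the handle's underside), 13.8 mm thick from the handle to 77 mm from its centre; then the top slopes evenly down to a tip 1.2 mm thick, 105 mm from the centre. Slid level along the pot's flange it lifts the lid 4.5 mm per 10 mm. 24 mm of blade at most fit under an ear.
- wedge_tip (a point): Middle of the tip's lower edge, at the end of the flat underside: 105 mm ahead of and 5.7 mm below the handle's centre; axes as the handle's.
- tray: Shallow steel tray of the wedge, 220 x 130 mm outside (x long, y wide), 12 mm high, walls and floor 4 mm; origin under its centre on the bench. The wedge starts in it lying along its x, pointing to +x. It is fixed.
- lid_mat: Empty dark ribbed draining mat, 190 x 190 x 6 mm, fixed, for the lid; origin under its centre.
- cup_mat: Dark ribbed draining mat, 300 x 300 x 6 mm, fixed, with the cups; origin under its centre; x and y along its sides. Its ribs keep a cup that is laid down gently from rolling.
- cup1_mid (a point): Steel sample cup, one of up to three alike: straight-walled, 52 mm outside diameter, 52 mm high, wall 2.5 mm, 0.1 kg. This point is its centre, half-way up; z points from its closed bottom to its mouth (up at the start; down when it drains).
- cup2_mid (a point): Steel sample cup, one of up to three alike: straight-walled, 52 mm outside diameter, 52 mm high, wall 2.5 mm, 0.1 kg. This point is its centre, half-way up; z points from its closed bottom to its mouth (up at the start; down when it drains).
- cup3_mid (a point): Steel sample cup, one of up to three alike: straight-walled, 52 mm outside diameter, 52 mm high, wall 2.5 mm, 0.1 kg. This point is its centre, half-way up; z points from its closed bottom to its mouth (up at the start; down when it drains).
- dishes_a: Stack of two petri dishes with a white note, 93 mm across, 30 mm high; origin under its centre. Leave alone.
- dishes_b: Stack of three petri dishes with a blue note, 93 mm across, 45 mm high; origin under its centre. Leave alone.
- dishes_c: Stack of two petri dishes with a yellow note, 93 mm across, 30 mm high; origin under its centre. Leave alone.
- funnel: Upturned plastic funnel, 80 mm across, 85 mm high; origin under its centre. Leave alone.
- cup1: The same cup; origin at the centre of its closed bottom's outside.
- cup2: The same cup; origin at the centre of its closed bottom's outside.
- cup3: The same cup; origin at the centre of its closed bottom's outside.
There are look-alikes about, which are no part of the job. What is shaped like the cup1 but yellow is not meant.

How it is judged:
By the outcome, as a careful person would: the job done as asked, in the order asked, and still so for the second after the job is handed in, with the robot touching nothing.
Of cup1, cup2, cup3 only 1 to 3 are there at a start; the rules pass over those that are not, and their reading is None.
At some moment in a run one of cup1, cup2, cup3 may be knocked a few centimetres aside while the robot is not near it.
It also fails if it takes over 210 s, if anything falls off the work surface, if the arm or the gripper's body presses on something with over 40 N, if the wrist force passes 120 N, or if a joint passes its speed limit or range.

## Working session

There is one attempt and no reset: what is moved stays moved. The work goes in short steps, Python scripts to look and compute and a tool call to move; the robot and the scene stay as the last step left them, time stands still between calls to the robot, and variables do not carry over. Pictures are saved under pics/ and viewed, at most 14 in all, crops included, and the job is handed in when it is done.

Besides the shell and the picture viewer there is one more tool, called after "Emit:" in YAML: its name, and indented under it one key for each argument. apply_moves: Moves the arm, as the interface text tells. Its arguments: {"type":"object","properties":{"dp":{"type":"array"},"twist":{"type":"array"},"fingers":{"type":"array"},"newtons":{"type":"number"}},"required":["dp","twist","fingers"]}

```bash
ls; mkdir -p pics
python3 - <<'E'
from bench import ctrl,get_image,calibration
import cv2
for n in("scene","top","wrist"):
    print(n,calibration(n))
a=get_image("scene");b=get_image("top")
cv2.imwrite("pics/s0.png",a[:,:,::-1]);cv2.imwrite("pics/t0.png",b[:,:,::-1])
print(ctrl.get_state())
E
```

```text
pics
scene {'fx': 385.14163789613775, 'fy': 385.14163789613775, 'cx': 283.5874914228199, 'cy': 206.273262773275, 'eye': array([0.98140494, 0.53098356, 0.98474091]), 'attitude': array([0.2851425 , 0.76925048, 2.31317129])}
top {'fx': 528.0325789212312, 'fy': 528.0325789212312, 'cx': 277.1472763966344, 'cy': 213.83405920906532, 'eye': array([0.29848856, 0.0404452 , 1.49921807]), 'attitude': array([ 0.14492098, -0.14829735, -1.56808198])}
wrist {'fx': 325.19226210127806, 'fy': 325.19226210127806, 'cx': 283.63456331517233, 'cy': 208.1179728627023, 'hand_eye': array([[-4.55317103e-04,  9.64325133e-01,  2.64720286e-01,
         7.28337408e-02],
       [ 9.99999885e-01,  3.98869755e-04,  2.66987173e-04,
        -3.56124702e-04],
       [ 1.51873525e-04,  2.64720377e-01, -9.64325204e-01,
        -1.61943243e-01],
       [ 0.00000000e+00,  0.00000000e+00,  0.00000000e+00,
         1.00000000e+00]])}
{'time': 0.1, 'joint_positions': array([ 1.18711832,  0.32174111, -0.0700868 ,  1.45156076,  0.02266791,
        1.37080835, -0.05688331]), 'qd': array([ 0.00027331, -0.00196315,  0.00084476, -0.00361183, -0.0001274 ,
       -0.00019056, -0.00066233]), 'joint_torque': array([ 1.29260666e-04, -4.92571020e+01, -4.05642008e-01, -3.13399279e+01,
       -6.42148918e-02,  3.94851691e-02,  5.12520467e-05]), 'position': array([ 0.25153029, -0.59881615,  0.22157208]), 'tool_rot': array([-3.07801662e+00, -6.20481937e-01,  7.81342332e-04]), 'ft_force': array([-0.20212176, -0.04274306,  0.61660242]), 'torque': array([-0.00909295, -0.01481154, -0.03917711]), 'grip_force': 0.0, 'grip_width': 1.000813992668558}
```

View pics/t0.png

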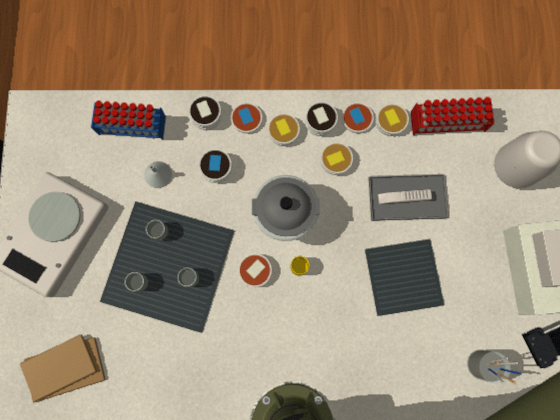

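View pics/s0.png

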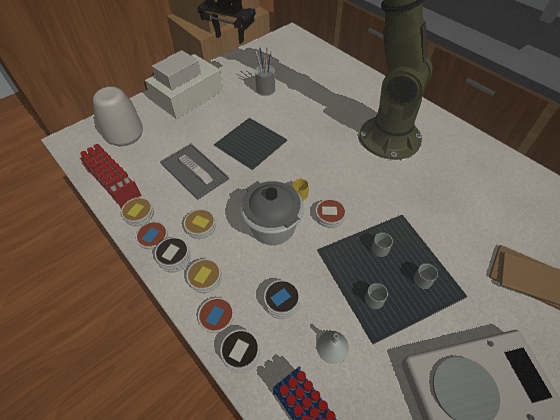

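The top view shows the wedge in its tray at (408,197), the lid at (286,205) with ears at left and right, the lid mat at (404,277), and the cup mat with three cups at (157,230), (135,282) and (188,278). There is a yellow decoy cup at (300,265).

```bash
cat > h.py <<'E'
from bench import ctrl,get_image,calibration
import numpy as np,cv2
from scipy.spatial.transform import Rotation as R
C={n:calibration(n) for n in("scene","top","wrist")}
def ray(n,u,v,st=None):
    c=C[n];x=(u-c['cx'])/c['fx'];y=(v-c['cy'])/c['fy']
    if n!='wrist':
        return np.array(c['eye']),R.from_rotvec(c['attitude']).apply([x,-y,-1])
    r=np.hypot(x,y);s=np.sin(r)/r if r>1e-9 else 1
    d=np.array([x*s,-y*s,-np.cos(r)]);H=c['hand_eye'];T=R.from_rotvec(st['tool_rot'])
    return T.apply(H[:3,3])+st['position'],T.apply(H[:3,:3]@d)
def onz(n,u,v,z,st=None):
    e,d=ray(n,u,v,st);return e+d*(z-e[2])/d[2]
def proj(n,p,st=None):
    c=C[n];p=np.asarray(p,float)
    if n!='wrist':
        q=R.from_rotvec(c['attitude']).inv().apply(p-c['eye']);return c['cx']+c['fx']*q[0]/-q[2],c['cy']-c['fy']*q[1]/-q[2]
    H=c['hand_eye'];q=R.from_rotvec(st['tool_rot']).inv().apply(p-st['position']);q=H[:3,:3].T@(q-H[:3,3])
    r=np.hypot(q[0],q[1]);a=np.arctan2(r,-q[2]);return c['cx']+c['fx']*a*q[0]/r,c['cy']-c['fx']*a*q[1]/r
def snap(name,cam='wrist'):
    st=ctrl.get_state();im=get_image(cam)
    cv2.imwrite(f'pics/{name}.png',im[:,:,::-1]);np.save(f'pics/{name}.npy',np.r_[st['position'],st['tool_rot']])
    return im,st
def brief():
    s=ctrl.get_state();M=R.from_rotvec(s['tool_rot']).as_matrix()
    print('t',s['time'],'p',s['position'].round(4),'x',M[:,0].round(3),'z',M[:,2].round(3),'q',np.round(s['joint_positions'],2),'F',s['ft_force'].round(1),'w',round(s['grip_width']*87,1),round(s['grip_force'],1))
E
python3 - <<'E'
from h import *
np.set_printoptions(precision=3,suppress=True)
for n,u,v,z in [('knobtop',286.5,202.5,.1795),('flange',286,208,.12),('earL',256,206,.125),('earR',317,208,.125),('wedgeL',380,198,.03),('wedgeR',433,195,.03),('tray c',408,197,.012),('lidmat',404,277,.006),('cupmat',168,266,.006),('c1',157,228,.058),('c2',135,280,.058),('c3',188,276,.058),('yellow',300,265,.05),('dishw',255,270,.03),('dishb',215,165,.03),('funnel',158,174,.04)]:
    print(n,onz('top',u,v,z))
for n,u,v,z in [('knobtop',270,190,.1795),('c1',382,241,.058),('c2',427,271,.058),('c3',376,291,.058)]: print(n,onz('scene',u,v,z))
M=cv2.imread('pics/t0.png')
cv2.imwrite('pics/t0c.png',np.hstack([cv2.resize(M[165:255,240:330],(540,540),interpolation=2)]))
E
```

```text
knobtop [0.577 0.013 0.179]
flange [0.575 0.014 0.12 ]
earL [0.579 0.093 0.125]
earR [ 0.574 -0.069  0.125]
wedgeL [ 0.621 -0.256  0.03 ]
wedgeR [ 0.63  -0.408  0.03 ]
tray c [ 0.628 -0.341  0.012]
lidmat [ 0.399 -0.32   0.006]
cupmat [0.431 0.345 0.006]
c1 [0.532 0.369 0.058]
c2 [0.389 0.423 0.058]
c3 [0.399 0.28  0.058]
yellow [ 0.429 -0.025  0.05 ]
dishw [0.417 0.099 0.03 ]
dishb [0.72  0.216 0.03 ]
funnel [0.69  0.376 0.04 ]
knobtop [0.578 0.014 0.179]
c1 [0.401 0.286 0.058]
c2 [0.385 0.426 0.058]
c3 [0.53  0.373 0.058]
```

View pics/t0c.png

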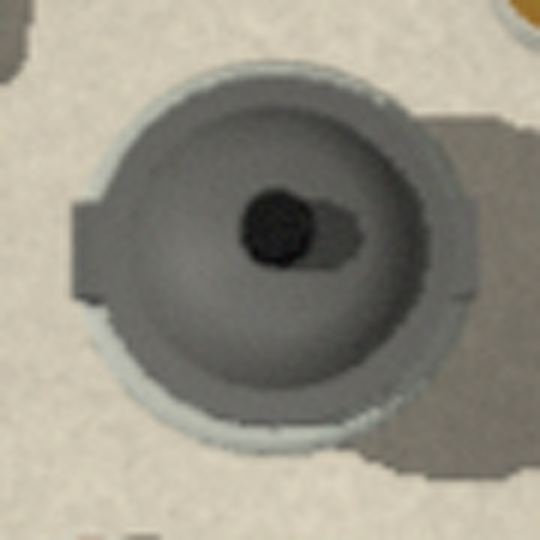

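Emit:
apply_moves:
  dp:
    - [0.045,-0.0104,0]
    - [0.045,-0.0104,0]
    - [0.045,-0.0104,0]
    - [0.045,-0.0104,0]
    - [0.045,-0.0104,0]
    - [0.045,-0.0104,0]
    - [0.045,-0.0104,0]
    - [0.045,-0.0104,0]
    - [0.045,-0.0104,0]
    - [0.045,-0.0104,0]
  twist:
    - [0,0,0]
    - [0,0,0]
    - [0,0,0]
    - [0,0,0]
    - [0,0,0]
    - [0,0,0]
    - [0,0,0]
    - [0,0,0]
    - [0,0,0]
    - [0,0,0]
  fingers: [0,0,0,0,0,0,0,0,0,0]

```text
time: 1.1
position: [0.6274, -0.3279, 0.222]
tool_rot: [-3.079, -0.62, 0.001]
ft_force: [1.2, -0.7, 0.1]
grip_width: 1.002
grip_force: 0.0
```

Run:
```python
from h import *
np.set_printoptions(precision=4,suppress=True)
L=onz('top',252,206.6,.126);Rr=onz('top',319.7,206.3,.126);print(L,Rr,(L+Rr)/2,L-Rr)
snap('w1');brief()
```

```text
[0.5775 0.1038 0.126 ] [ 0.5779 -0.0758  0.126 ] [0.5777 0.014  0.126 ] [-0.0004  0.1797  0.    ]
t 1.15 p [ 0.6346 -0.3181  0.2212] x [0.918 0.397 0.007] z [ 0.005  0.007 -1.   ] q [ 0.62  0.46 -0.28  1.27  0.12  1.42 -0.81] F [ 3.5  6.7 -0.7] w 87.0 0.0
```

View pics/w1.png

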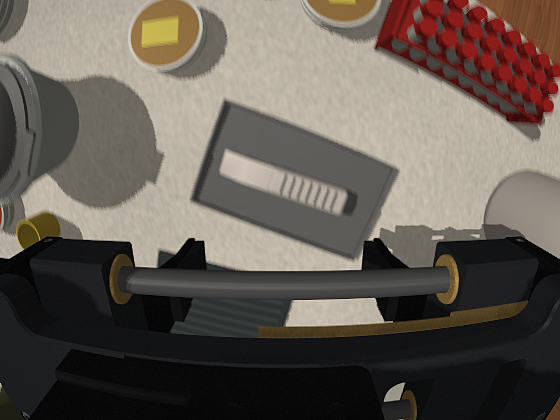

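Run:
```python
from h import *
np.set_printoptions(precision=4,suppress=True)
im,st=snap('w2')
hsv=cv2.cvtColor(im,cv2.COLOR_RGB2HSV)
m=((hsv[...,2]>135)&(hsv[...,1]<70)).astype(np.uint8);t=((im.max(2)<125)).astype(np.uint8)
sub=np.zeros_like(m);sub[90:250,185:400]=1
m=cv2.morphologyEx(m*sub,cv2.MORPH_CLOSE,np.ones((9,9),np.uint8))
n,l,s,c=cv2.connectedComponentsWithStats(m)
# wedge = component containing tip
for i in range(1,n):
    if s[i,4]>300: print(i,s[i],c[i])
o=[proj('wrist',p,st) for p in [(.628,-.341,.004)]];print(o)
i=l[165,240];print(i)
ys,xs=np.nonzero(l==i)
P=np.array([onz('wrist',x,y,.028,st)[:2] for x,y in zip(xs,ys)])
r=cv2.minAreaRect((P*1000).astype(np.float32));print(r,cv2.boxPoints(r))
brief()
```

```text
1 [  185    90   215   160 14928] [284.9223 140.3838]
2 [ 225  162  128   65 3111] [287.8287 195.1575]
3 [383 195  17  40 368] [393.2418 218.7065]
[(np.float64(300.2284238945665), np.float64(196.45753199068608))]
2
((628.3441772460938, -326.0086975097656), (29.513893127441406, 146.0894775390625), 3.2768619060516357) [[ 609.436  -253.9269]
 [ 617.7866 -399.7775]
 [ 647.2523 -398.0905]
 [ 638.9017 -252.2399]]
t 1.2 p [ 0.6321 -0.3198  0.2211] x [0.917 0.398 0.005] z [ 0.002  0.007 -1.   ] q [ 0.63  0.46 -0.28  1.28  0.12  1.42 -0.8 ] F [-0.8  0.3 -0.4] w 86.7 0.0
```

The wrist view shows the wedge with its tip at (222,163) toward the pot and its serrated handle at (325,193). It lies along 93.3° with the handle centre near (0.630, -0.355). Next I'll turn to line up with it.

Emit:
apply_moves:
  dp:
    - [0,0,0]
    - [0,0,0]
    - [0,0,0]
    - [0,0,0]
    - [0,0,0]
    - [0,0,0]
    - [0,0,0]
    - [0,0,0]
    - [0,0,0]
    - [0,0,0]
  twist:
    - [0,0,-0.1357]
    - [0,0,-0.1357]
    - [0,0,-0.1357]
    - [0,0,-0.1357]
    - [0,0,-0.1357]
    - [0,0,-0.1357]
    - [0,0,-0.1357]
    - [0,0,-0.1357]
    - [0,0,-0.1357]
    - [0,0,0]
  fingers: [0,0,0,0,0,0,0,0,0,0]

```text
time: 2.2
position: [0.6259, -0.3292, 0.2218]
tool_rot: [-2.166, -2.274, 0.0]
ft_force: [0.4, -0.5, -0.4]
grip_width: 0.994
grip_force: 0.0
```

```bash
cat >> h.py <<'E'
def goto(p,th=None):
    "shift in tool axes from measured pose to world p; th: wanted world yaw(deg) of tool x -> twist z"
    s=ctrl.get_state();T=R.from_rotvec(s['tool_rot']);M=T.as_matrix()
    d=T.inv().apply(np.array(p)-s['position']);print('dp',d.round(4),'yaw',np.degrees(np.arctan2(M[1,0],M[0,0])).round(2))
E
python3 - <<'E'
from h import *
np.set_printoptions(precision=4,suppress=True)
im,st=snap('w3');brief();goto((.630,-.355,.008))
hsv=cv2.cvtColor(im,cv2.COLOR_RGB2HSV)
m=((hsv[...,2]>135)&(hsv[...,1]<70)).astype(np.uint8)
print(proj('wrist',(.63,-.355,.03),st),proj('wrist',(.624,-.253,.02),st))
cv2.imwrite('pics/w3m.png',np.hstack([im[:,:,::-1]]))
E
```

```text
t 2.25 p [ 0.6259 -0.3292  0.2219] x [-0.045  0.999  0.001] z [-0.001  0.001 -1.   ] q [ 0.77  0.49 -0.47  1.27  0.22  1.43  0.36] F [0.3 0.5 0.5] w 87.1 0.0
dp [-0.0261  0.0031  0.2139] yaw 92.59
(np.float64(286.09463602652136), np.float64(209.72271577836608)) (np.float64(285.17194977710955), np.float64(118.15177018812129))
```

View pics/w3.png

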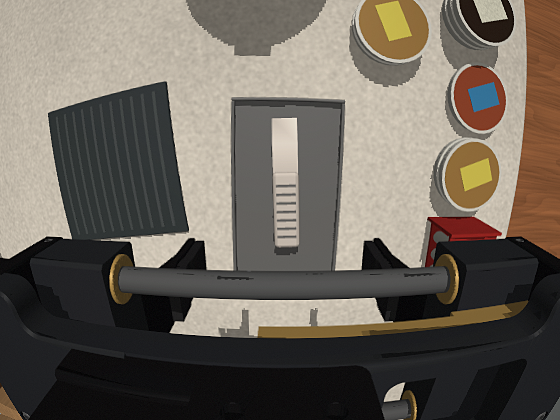

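Emit:
apply_moves:
  dp:
    - [-0.026,0.003,0]
    - [0,0,0.03]
    - [0,0,0.03]
    - [0,0,0.03]
    - [0,0,0.03]
    - [0,0,0.03]
    - [0,0,0.03]
    - [0,0,0.02]
    - [0,0,0.01]
    - [0,0,0.004]
  twist:
    - [0,0,-0.012]
    - [0,0,0]
    - [0,0,0]
    - [0,0,0]
    - [0,0,0]
    - [0,0,0]
    - [0,0,0]
    - [0,0,0]
    - [0,0,0]
    - [0,0,0]
  fingers: [0.3,0.3,0.3,0.3,0.3,0.3,0.3,0.3,0.3,0.3]

```text
time: 3.25
position: [0.6299, -0.3546, 0.0072]
tool_rot: [-2.154, -2.284, 0.001]
ft_force: [-0.7, -0.5, -0.5]
grip_width: 0.698
grip_force: 0.0
```

Emit:
apply_moves:
  dp:
    - [0,0,0]
    - [0,0,0]
    - [0,0,0]
    - [0,0,0]
    - [0,0,0]
    - [0,0,0]
    - [0,0,0]
    - [0,0,0]
  twist:
    - [0,0,0]
    - [0,0,0]
    - [0,0,0]
    - [0,0,0]
    - [0,0,0]
    - [0,0,0]
    - [0,0,0]
    - [0,0,0]
  fingers: [0.3,1,1,1,1,1,1,1]
  newtons: 45

```text
time: 4.05
position: [0.6306, -0.355, 0.0089]
tool_rot: [2.153, 2.287, -0.0]
ft_force: [-0.9, 0.2, 3.0]
grip_width: 0.34
grip_force: 45.0
```

```bash
python3 -c "
from h import *
brief()"
```

```text
t 4.05 p [ 0.6306 -0.355   0.0089] x [-0.06   0.998 -0.   ] z [ 0. -0. -1.] q [ 0.77  0.67 -0.42  1.44  0.29  1.09  0.35] F [-0.9  0.2  3. ] w 29.6 45.0
```

Emit:
apply_moves:
  dp:
    - [0,0,-0.01]
    - [0,0,-0.03]
    - [0,0,-0.04]
    - [0,0,-0.04]
    - [0,0,-0.02]
    - [0.03,-0.01,0]
    - [0.04,-0.015,0]
    - [0.04,-0.015,0]
    - [0.03,-0.012,0]
    - [0,0,0]
  twist:
    - [0,0,0]
    - [0,0,0]
    - [0,0,0]
    - [0,0,0]
    - [0,0,0]
    - [0,0,0.02]
    - [0,0,0.02]
    - [0,0,0.02]
    - [0,0,0]
    - [0,0,0]
  fingers: [1,1,1,1,1,1,1,1,1,1]

```text
time: 5.05
position: [0.5739, -0.2099, 0.1495]
tool_rot: [-2.211, -2.229, -0.002]
ft_force: [0.2, -0.1, -0.9]
grip_width: 0.344
grip_force: 45.0
```

Run:
```python
from h import *
snap('w4');brief();goto((.578,-.201,.1129))
```

```text
t 5.1 p [ 0.5744 -0.2134  0.1495] x [-0.005  1.    -0.   ] z [ 0.001 -0.    -1.   ] q [ 0.74  0.33 -0.52  1.63  0.17  1.23  0.19] F [ 0.8 -1.4 -1.6] w 29.9 45.0
dp [0.0124 0.0037 0.0366] yaw 90.29
```

View pics/w4.png

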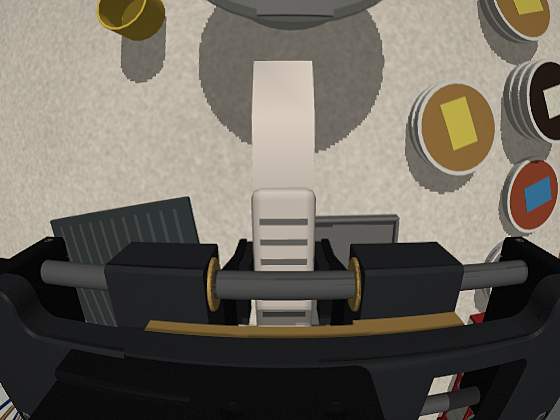

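Run:
```python
from h import *
np.set_printoptions(precision=4,suppress=True)
a=np.load('pics/w4.npy');st=dict(position=a[:3],tool_rot=a[3:])
im=cv2.imread('pics/w4.png')
for c in (255,282,309):
    print(onz('wrist',c,61,.1535,st))
for u,v in ((255,62),(312,62),(295,15)): print(onz('wrist',u,v,.1535,st),onz('wrist',u,v,.122,st))
cv2.imwrite('pics/w4c.png',cv2.resize(im[0:90,220:360],(800,514),interpolation=2))
```

```text
[ 0.5597 -0.1074  0.1535]
[ 0.5726 -0.1075  0.1535]
[ 0.5855 -0.1072  0.1535]
[ 0.5597 -0.1079  0.1535] [ 0.5569 -0.102   0.122 ]
[ 0.587  -0.1077  0.1535] [ 0.5896 -0.1018  0.122 ]
[ 0.5787 -0.0835  0.1535] [ 0.5797 -0.0727  0.122 ]
```

View pics/w4c.png

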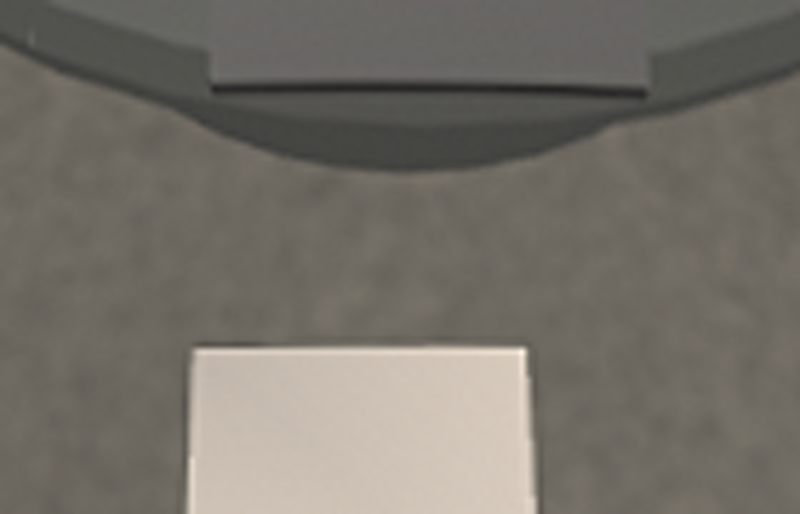

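The crop puts the ear's lower edge at columns 257–333, row 15, and the wedge tip at columns 253–312, row 60.5. So the tip is 106 mm ahead of the TCP and needs about 5 mm to the right.

Emit:
apply_moves:
  dp:
    - [0,0.005,0.01]
    - [0,0,0.02]
    - [0,0,0.0066]
    - [0,0,0]
    - [0.0124,0,0]
    - [0,0,0]
    - [0,0,0]
  twist:
    - [0,0,0.005]
    - [0,0,0]
    - [0,0,0]
    - [0,0,0]
    - [0,0,0]
    - [0,0,0]
    - [0,0,0]
  fingers: [1,1,1,1,1,1,1]

```text
time: 5.8
position: [0.5802, -0.2033, 0.1129]
tool_rot: [2.224, 2.217, 0.001]
ft_force: [-0.4, -0.6, -0.7]
grip_width: 0.345
grip_force: 45.0
```

Run:
```python
from h import *
im,st=snap('w5');brief()
goto((.578,-.173,.1129))
cv2.imwrite('pics/w5c.png',cv2.resize(im[0:110,210:370,::-1],(800,550),interpolation=2))
```

```text
t 5.85 p [ 0.58   -0.2039  0.1127] x [ 0.004  1.    -0.001] z [ 0.001 -0.001 -1.   ] q [ 0.71  0.37 -0.51  1.66  0.19  1.16  0.15] F [ 0.4 -0.6 -2.3] w 29.4 45.0
dp [ 0.0309 -0.0021 -0.0002] yaw 89.78
```

View pics/w5c.png

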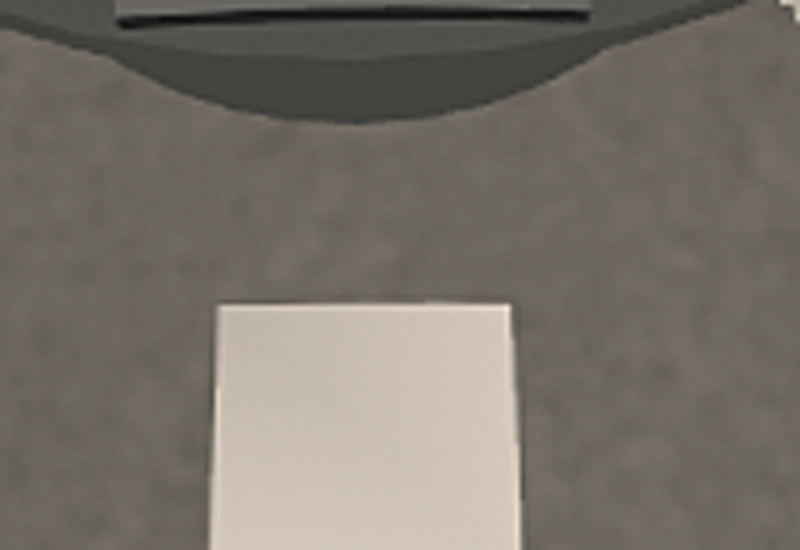

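The ear is centred at crop column 353 and the blade at 365, about 1 mm apart. Creeping in.

Emit:
apply_moves:
  dp:
    - [0.008,0,0]
    - [0.008,0,0]
    - [0.008,-0.001,0]
    - [0,0,0]
    - [0,0,0]
  twist:
    - [0,0,0]
    - [0,0,0]
    - [0,0,0]
    - [0,0,0]
    - [0,0,0]
  fingers: [1,1,1,1,1]

```text
time: 6.35
position: [0.5786, -0.1798, 0.1121]
tool_rot: [2.225, 2.217, -0.0]
ft_force: [0.7, -0.7, -0.7]
grip_width: 0.34
grip_force: 45.0
```

Emit:
apply_moves:
  dp:
    - [0.002,0,0]
    - [0.001,0,0]
    - [0,0,0]
    - [0,0,0]
  twist:
    - [0,0,0]
    - [0,0,0]
    - [0,0,0]
    - [0,0,0]
  fingers: [1,1,1,1]

```text
time: 6.75
position: [0.5786, -0.1773, 0.1119]
tool_rot: [2.227, 2.216, -0.0]
ft_force: [-0.5, -0.8, -1.1]
grip_width: 0.343
grip_force: 45.0
```

Emit:
apply_moves:
  dp:
    - [0.002,0,0]
    - [0.001,0,0]
    - [0,0,0]
    - [0,0,0]
  twist:
    - [0,0,0]
    - [0,0,0]
    - [0,0,0]
    - [0,0,0]
  fingers: [1,1,1,1]

```text
time: 7.15
position: [0.5786, -0.1741, 0.112]
tool_rot: [2.226, 2.216, -0.0]
ft_force: [-0.6, 0.2, -1.3]
grip_width: 0.342
grip_force: 45.0
```

Emit:
apply_moves:
  dp:
    - [0.002,0,0]
    - [0.001,0,0]
    - [0,0,0]
    - [0,0,0]
  twist:
    - [0,0,0]
    - [0,0,0]
    - [0,0,0]
    - [0,0,0]
  fingers: [1,1,1,1]

```text
time: 7.55
position: [0.5786, -0.1713, 0.1121]
tool_rot: [2.227, 2.216, -0.0]
ft_force: [-0.2, -0.3, -0.8]
grip_width: 0.341
grip_force: 45.0
```

Emit:
apply_moves:
  dp:
    - [0.002,0,0]
    - [0,0,0]
    - [0,0,0]
    - [0,0,0]
  twist:
    - [0,0,0]
    - [0,0,0]
    - [0,0,0]
    - [0,0,0]
  fingers: [1,1,1,1]

```text
time: 7.95
position: [0.5789, -0.1685, 0.1121]
tool_rot: [-2.226, -2.217, -0.001]
ft_force: [0.6, 0.8, 0.5]
grip_width: 0.343
grip_force: 45.0
```

Emit:
apply_moves:
  dp:
    - [0.002,0,0]
    - [0,0,0]
    - [0,0,0]
    - [0,0,0]
  twist:
    - [0,0,0]
    - [0,0,0]
    - [0,0,0]
    - [0,0,0]
  fingers: [1,1,1,1]

```text
time: 8.35
position: [0.5787, -0.167, 0.112]
tool_rot: [2.227, 2.216, 0.0]
ft_force: [0.1, -0.2, 0.9]
grip_width: 0.341
grip_force: 45.0
```

Run:
```python
from h import *
im,st=snap('w6');brief()
t=get_image('top');cv2.imwrite('pics/t6.png',t[:,:,::-1])
s=get_image('scene');cv2.imwrite('pics/s6.png',s[:,:,::-1])
cv2.imwrite('pics/w6c.png',np.vstack([cv2.resize(im[0:60,200:380,::-1],(800,267),interpolation=2),cv2.resize(s[150:260,200:467,::-1],(800,330),interpolation=2)]))
```

```text
t 8.4 p [ 0.5787 -0.167   0.112 ] x [0.005 1.    0.   ] z [ 0.  0. -1.] q [ 0.68  0.34 -0.53  1.69  0.19  1.15  0.09] F [-0.2 -0.4  1.4] w 29.4 45.0
```

View pics/w6c.png

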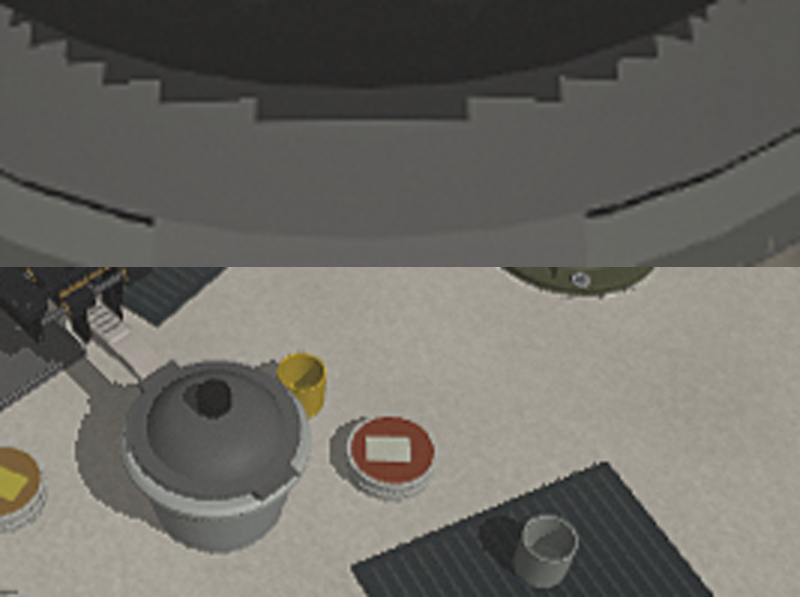

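Run:
```python
from h import *
np.set_printoptions(precision=4,suppress=True)
im=cv2.imread('pics/w6.png')
a=np.load('pics/w6.npy');st=dict(position=a[:3],tool_rot=a[3:])
cv2.imwrite('pics/w6d.png',cv2.resize(im[0:140,180:390],(800,533),interpolation=2))
g=im[:,:,2].astype(int)
print([(r,g[r,283],g[r,246]) for r in range(35,130,3)])
for r in (50,55,60,65): print(r,onz('wrist',285,r,.122,st),onz('wrist',285,r,.127,st))
```

```text
[(35, np.int64(94), np.int64(93)), (38, np.int64(94), np.int64(91)), (41, np.int64(93), np.int64(93)), (44, np.int64(94), np.int64(92)), (47, np.int64(93), np.int64(92)), (50, np.int64(94), np.int64(92)), (53, np.int64(95), np.int64(101)), (56, np.int64(100), np.int64(101)), (59, np.int64(100), np.int64(100)), (62, np.int64(100), np.int64(99)), (65, np.int64(100), np.int64(98)), (68, np.int64(100), np.int64(100)), (71, np.int64(99), np.int64(98)), (74, np.int64(96), np.int64(100)), (77, np.int64(115), np.int64(70)), (80, np.int64(110), np.int64(113)), (83, np.int64(209), np.int64(111)), (86, np.int64(202), np.int64(111)), (89, np.int64(204), np.int64(113)), (92, np.int64(205), np.int64(112)), (95, np.int64(207), np.int64(109)), (98, np.int64(207), np.int64(113)), (101, np.int64(209), np.int64(111)), (104, np.int64(209), np.int64(111)), (107, np.int64(211), np.int64(108)), (110, np.int64(212), np.int64(106)), (113, np.int64(213), np.int64(109)), (116, np.int64(214), np.int64(108)), (119, np.int64(214), np.int64(108)), (122, np.int64(213), np.int64(112)), (125, np.int64(212), np.int64(115)), (128, np.int64(211), np.int64(112))]
50 [ 0.5802 -0.0604  0.122 ] [ 0.5801 -0.0615  0.127 ]
55 [ 0.5801 -0.0628  0.122 ] [ 0.5801 -0.0639  0.127 ]
60 [ 0.5801 -0.0653  0.122 ] [ 0.5801 -0.0662  0.127 ]
65 [ 0.5801 -0.0677  0.122 ] [ 0.5801 -0.0686  0.127 ]
```

View pics/w6d.png

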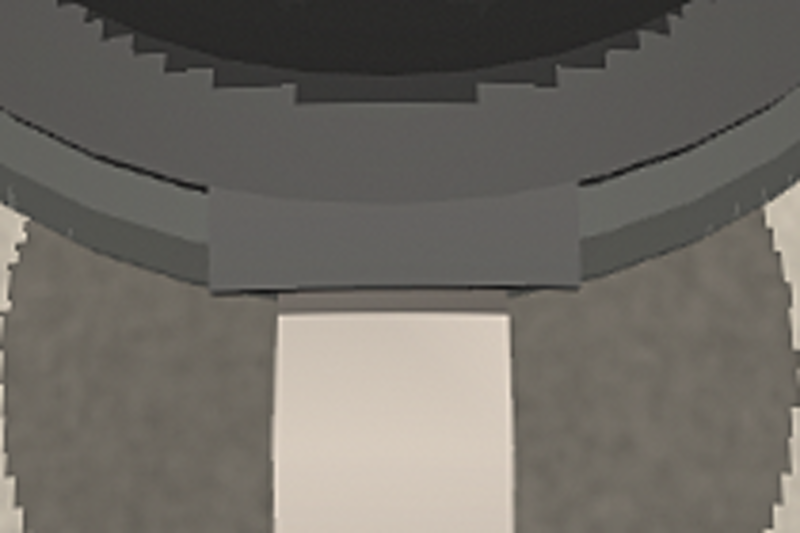

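The wrist crop shows the blade entering under the ear centrally. The ear edge is at row 76 and the hidden tip, fixed in this view, is at about row 61, so s≈4.7 mm and this is roughly first contact. Now I'll press in a little.

Emit:
apply_moves:
  dp:
    - [0.001,0,0]
    - [0.001,0,0]
    - [0.001,0,0]
    - [0,0,0]
    - [0,0,0]
  twist:
    - [0,0,0]
    - [0,0,0]
    - [0,0,0]
    - [0,0,0]
    - [0,0,0]
  fingers: [1,1,1,1,1]

```text
time: 9.0
position: [0.5786, -0.1658, 0.1121]
tool_rot: [2.227, 2.214, -0.002]
ft_force: [-0.6, -3.7, 1.9]
grip_width: 0.338
grip_force: 45.0
```

Emit:
apply_moves:
  dp:
    - [0.001,0,0]
    - [0.001,0,0]
    - [0.001,0,0]
    - [0,0,0]
    - [0,0,0]
  twist:
    - [0,0,0]
    - [0,0,0]
    - [0,0,0]
    - [0,0,0]
    - [0,0,0]
  fingers: [1,1,1,1,1]

```text
time: 9.5
position: [0.5785, -0.1654, 0.1124]
tool_rot: [2.227, 2.21, -0.005]
ft_force: [-0.4, -8.3, 2.8]
grip_width: 0.341
grip_force: 45.0
```

Emit:
apply_moves:
  dp:
    - [0.001,0,0]
    - [0.001,0,0]
    - [0,0,0]
    - [0,0,0]
  twist:
    - [0,0,0]
    - [0,0,0]
    - [0,0,0]
    - [0,0,0]
  fingers: [1,1,1,1]

```text
time: 9.9
position: [0.5784, -0.1651, 0.1126]
tool_rot: [2.227, 2.208, -0.007]
ft_force: [-1.4, -12.6, 2.5]
grip_width: 0.341
grip_force: 45.0
```

Emit:
apply_moves:
  dp:
    - [0.001,0,0]
    - [0.001,0,0]
    - [0,0,0]
    - [0,0,0]
  twist:
    - [0,0,0]
    - [0,0,0]
    - [0,0,0]
    - [0,0,0]
  fingers: [1,1,1,1]

```text
time: 10.3
position: [0.5783, -0.1648, 0.1127]
tool_rot: [2.227, 2.206, -0.009]
ft_force: [0.1, -13.8, 3.0]
grip_width: 0.341
grip_force: 45.0
```

Emit:
apply_moves:
  dp:
    - [0.001,0,0]
    - [0.001,0,0]
    - [0,0,0]
    - [0,0,0]
  twist:
    - [0,0,0]
    - [0,0,0]
    - [0,0,0]
    - [0,0,0]
  fingers: [1,1,1,1]

```text
time: 10.7
position: [0.5783, -0.1641, 0.1128]
tool_rot: [2.227, 2.204, -0.01]
ft_force: [0.8, -15.8, 2.4]
grip_width: 0.339
grip_force: 45.0
```

```bash
python3 -c "
from h import *
snap('w7');brief()"
```

```text
t 10.75 p [ 0.5783 -0.1641  0.1128] x [ 0.01   1.    -0.011] z [ 0.001 -0.011 -1.   ] q [ 0.67  0.34 -0.53  1.7   0.2   1.15  0.07] F [ -0.3 -15.5   2.6] w 29.5 45.0
```

Emit:
apply_moves:
  dp:
    - [0.001,0,0]
    - [0.001,0,0]
    - [0,0,0]
    - [0,0,0]
  twist:
    - [0,0,0]
    - [0,0,0]
    - [0,0,0]
    - [0,0,0]
  fingers: [1,1,1,1]
  newtons: 60

```text
time: 11.15
position: [0.5784, -0.1624, 0.1129]
tool_rot: [2.227, 2.203, -0.011]
ft_force: [0.1, -16.6, 2.9]
grip_width: 0.34
grip_force: 60.0
```

Emit:
apply_moves:
  dp:
    - [0.001,0,0]
    - [0.001,0,0]
    - [0,0,0]
    - [0,0,0]
  twist:
    - [0,0,0]
    - [0,0,0]
    - [0,0,0]
    - [0,0,0]
  fingers: [1,1,1,1]

```text
time: 11.55
position: [0.5785, -0.1602, 0.1128]
tool_rot: [2.227, 2.204, -0.01]
ft_force: [0.6, -14.9, 3.3]
grip_width: 0.34
grip_force: 60.0
```

```bash
python3 -c "
from h import *
im,st=snap('w8');brief()
s=get_image('scene');cv2.imwrite('pics/s8.png',s[:,:,::-1])
a=cv2.imread('pics/w7.png');
for n in('w6','w7','w8'):
    g=cv2.imread('pics/%s.png'%n)[:,:,2].astype(int); print(n,g[60:90,283], g[160:190,283])
"
```

```text
t 11.6 p [ 0.5785 -0.1602  0.1128] x [ 0.011  1.    -0.011] z [ 0.001 -0.011 -1.   ] q [ 0.66  0.34 -0.53  1.7   0.2   1.15  0.07] F [  0.7 -15.9   2.7] w 29.3 60.0
w6 [101 100 100 100 100 100 100 100 100  98  99  99  99 101  96  52  94 115
 112 111 110 100 186 209 203 203 202 204 203 204] [198 199 199 198 199 197 197 197 197 196 196 196 194 195 195 194 193 192
 192 191 192 191 191 190 190 191 192 183 165 179]
w7 [ 99 100 100 100  99  99 100 100 100 101  98  99  99 100  98  99  99  99
 101 102  85  63 111 115 113 112 114 114 113 110] [200 199 200 199 199 199 198 198 197 196 196 196 196 196 195 195 194 193
 194 192 192 192 193 192 191 191 191 185 172 173]
w8 [ 94  94  95  94  94  94  99 103 103 101 102 101 102 102 101 101 102 101
 101 101 101 100 101 102 102 101 103  97  59 108] [203 201 202 202 201 200 200 200 199 199 200 198 198 198 197 198 196 196
 196 195 194 195 195 194 194 194 193 188 174 176]
```

Emit:
apply_moves:
  dp:
    - [-0.01,0,0]
    - [-0.02,0,0]
    - [-0.02,0,0]
    - [0,0,-0.03]
    - [0,0,-0.04]
    - [0,0,-0.04]
    - [0,0,-0.03]
    - [0,0,0]
    - [0,0,0]
    - [0,0,0]
  twist:
    - [0,0,0]
    - [0,0,0]
    - [0,0,0]
    - [0,0,0]
    - [0,0,-0.12]
    - [0,0,-0.14]
    - [0,0,-0.14]
    - [0,0,-0.14]
    - [0,0,-0.14]
    - [0,0,-0.14]
  fingers: [1,1,1,1,1,1,1,1,1,1]

```text
time: 12.65
position: [0.5783, -0.1993, 0.2513]
tool_rot: [-1.147, -2.923, -0.003]
ft_force: [-0.1, 1.2, -0.9]
grip_width: 0.339
grip_force: 60.0
```

Emit:
apply_moves:
  dp:
    - [0,0,0]
    - [0,0,0]
    - [0,0,0]
    - [0,0,0]
    - [0,0,0]
    - [0,0,0]
    - [0,0,0]
    - [0,0,0]
    - [0,0,0]
    - [0,0,0]
  twist:
    - [0,0,-0.14]
    - [0,0,-0.14]
    - [0,0,-0.14]
    - [0,0,-0.14]
    - [0,0,-0.14]
    - [0,0,-0.14]
    - [0,0,-0.14]
    - [0,0,-0.14]
    - [0,0,-0.14]
    - [0,0,-0.14]
  fingers: [1,1,1,1,1,1,1,1,1,1]

```text
time: 13.65
position: [0.5781, -0.1993, 0.251]
tool_rot: [1.006, -2.975, -0.005]
ft_force: [0.3, -0.1, -1.5]
grip_width: 0.339
grip_force: 60.0
```

```bash
python3 -c "
from h import *
brief();goto((.578,.235,.25))"
```

```text
t 13.65 p [ 0.5781 -0.1993  0.251 ] x [-0.795 -0.607 -0.   ] z [-0.002  0.003 -1.   ] q [ 0.96  0.33 -0.85  1.48  0.25  1.44  2.33] F [ 0.3 -0.1 -1.5] w 29.5 60.0
dp [-0.2635  0.3452  0.0021] yaw -142.63
```

Emit:
apply_moves:
  dp:
    - [-0.0264,0.0345,0]
    - [-0.0264,0.0345,0]
    - [-0.0264,0.0345,0]
    - [-0.0264,0.0345,0]
    - [-0.0264,0.0345,0]
    - [-0.0264,0.0345,0]
    - [-0.0264,0.0345,0]
    - [-0.0264,0.0345,0]
    - [-0.0264,0.0345,0]
    - [-0.0264,0.0345,0]
  twist:
    - [0,0,0]
    - [0,0,0]
    - [0,0,0]
    - [0,0,0]
    - [0,0,0]
    - [0,0,0]
    - [0,0,0]
    - [0,0,0]
    - [0,0,0]
    - [0,0,0]
  fingers: [1,1,1,1,1,1,1,1,1,1]

```text
time: 14.65
position: [0.5808, 0.2359, 0.2511]
tool_rot: [0.997, -2.977, -0.002]
ft_force: [0.5, 0.9, -1.3]
grip_width: 0.34
grip_force: 60.0
```

Emit:
apply_moves:
  dp:
    - [0,0,0]
    - [0,0,0]
    - [0,0,0]
    - [0,0,0]
    - [0,0,0]
    - [0,0,0]
    - [0,0,0]
    - [0,0,0]
    - [0,0,0]
  twist:
    - [0,0,-0.13]
    - [0,0,-0.13]
    - [0,0,-0.13]
    - [0,0,-0.13]
    - [0,0,-0.13]
    - [0,0,-0.13]
    - [0,0,-0.139]
    - [0,0,0]
    - [0,0,0]
  fingers: [1,1,1,1,1,1,1,1,1]

```text
time: 15.55
position: [0.5814, 0.2339, 0.2513]
tool_rot: [2.21, -2.231, -0.003]
ft_force: [1.1, 0.3, -0.8]
grip_width: 0.337
grip_force: 60.0
```

```bash
python3 -c "
from h import *
brief();goto((.578,.235,.1129))"
```

```text
t 15.55 p [0.5814 0.2339 0.2513] x [-0.009 -1.    -0.001] z [-0.002  0.001 -1.   ] q [ 0.41  0.49 -1.16  1.44  0.45  1.5   2.4 ] F [ 1.1  0.3 -0.8] w 29.3 60.0
dp [-0.001   0.0032  0.1385] yaw -90.53
```

Emit:
apply_moves:
  dp:
    - [0,0.003,0.02]
    - [0,0,0.04]
    - [0,0,0.04]
    - [0,0,0.03]
    - [0,0,0.0085]
    - [0,0,0]
    - [0,0,0]
    - [0,0,0]
  twist:
    - [0,0,-0.009]
    - [0,0,0]
    - [0,0,0]
    - [0,0,0]
    - [0,0,0]
    - [0,0,0]
    - [0,0,0]
    - [0,0,0]
  fingers: [1,1,1,1,1,1,1,1]

```text
time: 16.35
position: [0.5803, 0.2342, 0.1156]
tool_rot: [-2.221, 2.218, -0.002]
ft_force: [-0.1, -0.2, -1.2]
grip_width: 0.338
grip_force: 60.0
```

```bash
python3 -c "
from h import *
im,st=snap('w9');brief();goto((.578,.203,.1129))
g=im[:,:,0].astype(int)
print(g[0:75,283]);print([ (r,list(np.nonzero(np.abs(np.diff(g[r,200:370]))>12)[0]+200)) for r in range(2,26,2)])
"
```

```text
t 16.4 p [0.5802 0.234  0.1154] x [ 0.001 -1.    -0.001] z [ 0.003  0.001 -1.   ] q [ 0.39  0.58 -1.09  1.62  0.54  1.27  2.34] F [ 0.1 -0.1 -0.6] w 29.5 60.0
dp [0.031  0.0023 0.0024] yaw -89.93
[ 78  78  79  79  79  78  80  80  79  46  43 100 113 110 109 110 110  94
  94  93  93  94  93  94  94  94  93  85 144 150 146 145 142 141 142 141
 141 140 139 139 141 143 144 144 145 143 140 137 137 139 140 142 142 141
 144 147 150 152 150 147 144 145 146 146 146 146 146 147 147 147 147 147
 147 148 149]
[(2, [np.int64(201), np.int64(202), np.int64(207), np.int64(243), np.int64(244), np.int64(336), np.int64(337), np.int64(348), np.int64(349)]), (4, [np.int64(204), np.int64(205), np.int64(206), np.int64(243), np.int64(336), np.int64(337), np.int64(348), np.int64(349), np.int64(366), np.int64(367), np.int64(368)]), (6, [np.int64(209), np.int64(210), np.int64(243), np.int64(336), np.int64(337), np.int64(349), np.int64(358), np.int64(359), np.int64(360), np.int64(361), np.int64(362), np.int64(368)]), (8, [np.int64(213), np.int64(214), np.int64(216), np.int64(243), np.int64(336), np.int64(337), n
[... 294 characters left out ...]
336), np.int64(337), np.int64(340), np.int64(341)]), (14, [np.int64(233), np.int64(234), np.int64(235), np.int64(236), np.int64(339), np.int64(340)]), (16, [np.int64(241), np.int64(242), np.int64(331), np.int64(332)]), (18, [np.int64(245), np.int64(246), np.int64(327), np.int64(328)]), (20, [np.int64(249), np.int64(250), np.int64(309), np.int64(324), np.int64(325)]), (22, [np.int64(254), np.int64(255), np.int64(318), np.int64(319)]), (24, [np.int64(214), np.int64(215), np.int64(216), np.int64(217), np.int64(218), np.int64(226), np.int64(259), np.int64(260), np.int64(262), np.int64(313), np.int64(314), np.int64(335), np.int64(348), np.int64(349), np.int64(350), np.int64(351), np.int64(352)])]
```

Emit:
apply_moves:
  dp:
    - [0.0,0.003,0.0025]
    - [0.008,0,0]
    - [0.009,0,0]
    - [0.009,0,0]
    - [0,0,0]
    - [0,0,0]
  twist:
    - [0,0,0]
    - [0,0,0]
    - [0,0,0]
    - [0,0,0]
    - [0,0,0]
    - [0,0,0]
  fingers: [1,1,1,1,1,1]

```text
time: 17.0
position: [0.5766, 0.2066, 0.111]
tool_rot: [-2.222, 2.221, -0.001]
ft_force: [0.3, 0.0, -0.7]
grip_width: 0.337
grip_force: 60.0
```

```bash
cat >> h.py <<'E'
def ear(n):
    im,st=snap(n);g=im[:,:,0].astype(int);brief()
    for c in (270,283,296):print(c,'dark rows',[r for r in range(100) if g[r,c]<75 and g[r,c]<g[r+2 if r<417 else r,c]-15 or (r>0 and g[r-1,c]-g[r,c]>30)][:8])
E
python3 -c "
from h import *
ear('w10');goto((.578,.2,.1125))"
```

```text
t 17.05 p [0.5763 0.207  0.1109] x [ 0.001 -1.     0.   ] z [-0. -0. -1.] q [ 0.45  0.57 -1.1   1.66  0.53  1.25  2.38] F [-0.9  0.8 -0.8] w 29.5 60.0
270 dark rows [5, 6, 62]
283 dark rows [6, 7, 61, 62]
296 dark rows [5, 61, 62]
dp [ 0.007  -0.0017 -0.0016] yaw -89.93
```

Emit:
apply_moves:
  dp:
    - [0,0,-0.0018]
    - [0,0,0]
    - [0.002,0,0]
    - [0.002,0,0]
    - [0,0,0]
    - [0,0,0]
  twist:
    - [0,0,0]
    - [0,0,0]
    - [0,0,0]
    - [0,0,0]
    - [0,0,0]
    - [0,0,0]
  fingers: [1,1,1,1,1,1]

```text
time: 17.65
position: [0.5763, 0.2032, 0.1126]
tool_rot: [2.223, -2.22, 0.0]
ft_force: [0.2, -0.1, -1.0]
grip_width: 0.338
grip_force: 60.0
```

Emit:
apply_moves:
  dp:
    - [0.001,0,0]
    - [0.001,0,0]
    - [0.001,0,0]
    - [0,0,0]
    - [0,0,0]
  twist:
    - [0,0,0]
    - [0,0,0]
    - [0,0,0]
    - [0,0,0]
    - [0,0,0]
  fingers: [1,1,1,1,1]

```text
time: 18.15
position: [0.5762, 0.2007, 0.1128]
tool_rot: [-2.223, 2.219, 0.001]
ft_force: [-0.2, 1.5, -1.7]
grip_width: 0.344
grip_force: 60.0
```

Emit:
apply_moves:
  dp:
    - [0.001,0,0]
    - [0.001,0,0]
    - [0.001,0,0]
    - [0,0,0]
    - [0,0,0]
  twist:
    - [0,0,0]
    - [0,0,0]
    - [0,0,0]
    - [0,0,0]
    - [0,0,0]
  fingers: [1,1,1,1,1]

```text
time: 18.65
position: [0.576, 0.2001, 0.1132]
tool_rot: [-2.223, 2.215, 0.004]
ft_force: [-0.5, 5.6, -2.5]
grip_width: 0.341
grip_force: 60.0
```

```bash
python3 -c "
from h import *
ear('w11')"
```

```text
t 18.7 p [0.576  0.2001 0.1132] x [ 0.004 -1.    -0.004] z [ 0.001  0.004 -1.   ] q [ 0.47  0.56 -1.11  1.66  0.52  1.25  2.4 ] F [ 0.4  6.8 -1. ] w 29.5 60.0
270 dark rows [19, 20, 76]
283 dark rows [20, 76]
296 dark rows [19, 75, 76]
```

Emit:
apply_moves:
  dp:
    - [0.001,0,0]
    - [0.001,0,0]
    - [0.001,0,0]
    - [0.001,0,0]
    - [0.001,0,0]
    - [0.001,0,0]
    - [0.001,0,0]
    - [0,0,0]
  twist:
    - [0,0,0]
    - [0,0,0]
    - [0,0,0]
    - [0,0,0]
    - [0,0,0]
    - [0,0,0]
    - [0,0,0]
    - [0,0,0]
  fingers: [1,1,1,1,1,1,1,1]

```text
time: 19.5
position: [0.5755, 0.1983, 0.1141]
tool_rot: [-2.222, 2.207, 0.011]
ft_force: [-0.1, 14.2, -2.2]
grip_width: 0.336
grip_force: 60.0
```

Emit:
apply_moves:
  dp:
    - [0.001,0,0]
    - [0.001,0,0]
    - [0.001,0,0]
    - [0,0,0]
    - [0,0,0]
  twist:
    - [0,0,0]
    - [0,0,0]
    - [0,0,0]
    - [0,0,0]
    - [0,0,0]
  fingers: [1,1,1,1,1]

```text
time: 20.0
position: [0.5753, 0.1957, 0.1141]
tool_rot: [-2.222, 2.206, 0.012]
ft_force: [-0.6, 15.9, -3.2]
grip_width: 0.346
grip_force: 60.0
```

Emit:
apply_moves:
  dp:
    - [0.001,0,0]
    - [0.001,0,0]
    - [0.001,0,0]
    - [0,0,0]
    - [0,0,0]
  twist:
    - [0,0,0]
    - [0,0,0]
    - [0,0,0]
    - [0,0,0]
    - [0,0,0]
  fingers: [1,1,1,1,1]

```text
time: 20.5
position: [0.5752, 0.1926, 0.114]
tool_rot: [-2.223, 2.207, 0.012]
ft_force: [-0.8, 14.4, -3.3]
grip_width: 0.34
grip_force: 60.0
```

```bash
python3 -c "
from h import *
ear('w12')"
```

```text
t 20.55 p [0.5752 0.1926 0.114 ] x [ 0.007 -1.    -0.012] z [ 0.002  0.012 -1.   ] q [ 0.5   0.55 -1.12  1.67  0.51  1.24  2.42] F [-0.  14.7 -1.7] w 29.4 60.0
270 dark rows [32, 89, 90]
283 dark rows [32, 33, 89, 90]
296 dark rows [31, 32, 89, 90]
```

Emit:
apply_moves:
  dp:
    - [-0.01,0,0]
    - [-0.02,0,0]
    - [-0.02,0,0]
    - [0,0,-0.03]
    - [0,0,-0.04]
    - [0,0,-0.04]
    - [0,0,-0.03]
    - [0,0,0]
    - [0,0,0]
    - [0,0,0]
  twist:
    - [0,0,0]
    - [0,0,0]
    - [0,0,0]
    - [0,0,0.12]
    - [0,0,0.14]
    - [0,0,0.14]
    - [0,0,0.14]
    - [0,0,0.14]
    - [0,0,0.14]
    - [0,0,0.1]
  fingers: [1,1,1,1,1,1,1,1,1,1]

```text
time: 21.55
position: [0.5766, 0.2329, 0.253]
tool_rot: [0.997, -2.979, 0.004]
ft_force: [-0.2, -0.6, -1.3]
grip_width: 0.343
grip_force: 60.0
```

Emit:
apply_moves:
  dp:
    - [0.0264,-0.0345,0]
    - [0.0264,-0.0345,0]
    - [0.0264,-0.0345,0]
    - [0.0264,-0.0345,0]
    - [0.0264,-0.0345,0]
    - [0.0264,-0.0345,0]
    - [0.0264,-0.0345,0]
    - [0.0264,-0.0345,0]
    - [0.0264,-0.0345,0]
    - [0.0264,-0.0345,0]
  twist:
    - [0,0,0]
    - [0,0,0]
    - [0,0,0]
    - [0,0,0]
    - [0,0,0]
    - [0,0,0]
    - [0,0,0]
    - [0,0,0]
    - [0,0,0]
    - [0,0,0]
  fingers: [1,1,1,1,1,1,1,1,1,1]

```text
time: 22.55
position: [0.5749, -0.2032, 0.2529]
tool_rot: [1.004, -2.975, 0.003]
ft_force: [0.2, 0.6, -0.8]
grip_width: 0.344
grip_force: 60.0
```

Emit:
apply_moves:
  dp:
    - [0,0,0]
    - [0,0,0]
    - [0,0,0]
    - [0,0,0]
    - [0,0,0]
    - [0,0,0]
    - [0,0,0]
    - [0,0,0]
    - [0,0,0]
    - [0,0,0]
  twist:
    - [0,0,0.14]
    - [0,0,0.14]
    - [0,0,0.14]
    - [0,0,0.14]
    - [0,0,0.14]
    - [0,0,0.14]
    - [0,0,0.14]
    - [0,0,0.14]
    - [0,0,0.14]
    - [0,0,0.14]
  fingers: [1,1,1,1,1,1,1,1,1,1]

```text
time: 23.55
position: [0.5751, -0.2012, 0.2527]
tool_rot: [-1.157, -2.92, 0.004]
ft_force: [0.8, -0.5, -1.2]
grip_width: 0.337
grip_force: 60.0
```

Emit:
apply_moves:
  dp:
    - [0,0,0]
    - [0,0,0]
    - [0,0,0]
    - [0,0,0]
    - [0,0,0]
    - [0,0,0]
    - [0,0,0]
    - [0,0,0]
    - [0,0,0]
  twist:
    - [0,0,0.14]
    - [0,0,0.14]
    - [0,0,0.14]
    - [0,0,0.14]
    - [0,0,0.14]
    - [0,0,0.127]
    - [0,0,0]
    - [0,0,0]
    - [0,0,0]
  fingers: [1,1,1,1,1,1,1,1,1]

```text
time: 24.45
position: [0.5757, -0.2004, 0.2527]
tool_rot: [-2.223, -2.219, 0.001]
ft_force: [0.3, -0.0, -0.9]
grip_width: 0.342
grip_force: 60.0
```

```bash
python3 -c "
from h import *
brief();goto((.5785,-.2,.1129))"
```

```text
t 24.45 p [ 0.5757 -0.2004  0.2527] x [ 0.002  1.    -0.001] z [-0.001 -0.001 -1.   ] q [ 0.74  0.26 -0.54  1.5   0.14  1.42  0.19] F [ 0.3 -0.  -0.9] w 29.8 60.0
dp [0.0005 0.0029 0.1398] yaw 89.89
```

Emit:
apply_moves:
  dp:
    - [0,0.003,0.02]
    - [0,0,0.04]
    - [0,0,0.04]
    - [0,0,0.03]
    - [0,0,0.0095]
    - [0,0,0]
    - [0,0,0]
    - [0,0,0]
    - [0,0,0]
  twist:
    - [0,0,0]
    - [0,0,0]
    - [0,0,0]
    - [0,0,0]
    - [0,0,0]
    - [0,0,0]
    - [0,0,0]
    - [0,0,0]
    - [0,0,0]
  fingers: [1,1,1,1,1,1,1,1,1]

```text
time: 25.35
position: [0.58, -0.2005, 0.1151]
tool_rot: [2.223, 2.215, 0.002]
ft_force: [0.6, 0.1, -1.7]
grip_width: 0.342
grip_force: 60.0
```

```bash
python3 -c "
from h import *
brief();goto((.5785,-.169,.1126))"
```

```text
t 25.35 p [ 0.58   -0.2005  0.1151] x [ 0.004  1.    -0.001] z [ 0.003 -0.001 -1.   ] q [ 0.72  0.36 -0.52  1.66  0.19  1.16  0.14] F [ 0.6  0.1 -1.7] w 29.8 60.0
dp [ 0.0315 -0.0017  0.0024] yaw 89.8
```

Emit:
apply_moves:
  dp:
    - [0,-0.001,0.0003]
    - [0.008,0,0]
    - [0.008,0,0]
    - [0.008,0,0]
    - [0.006,0,0]
    - [0,0,0]
    - [0,0,0]
  twist:
    - [0,0,0]
    - [0,0,0]
    - [0,0,0]
    - [0,0,0]
    - [0,0,0]
    - [0,0,0]
    - [0,0,0]
  fingers: [1,1,1,1,1,1,1]

```text
time: 26.05
position: [0.5781, -0.17, 0.113]
tool_rot: [2.225, 2.218, -0.001]
ft_force: [-0.1, -0.4, -1.4]
grip_width: 0.339
grip_force: 60.0
```

Emit:
apply_moves:
  dp:
    - [0.002,0,0]
    - [0.002,0,0]
    - [0.002,0,0]
    - [0.001,0,0]
    - [0,0,0]
    - [0,0,0]
  twist:
    - [0,0,0]
    - [0,0,0]
    - [0,0,0]
    - [0,0,0]
    - [0,0,0]
    - [0,0,0]
  fingers: [1,1,1,1,1,1]

```text
time: 26.65
position: [0.5779, -0.1634, 0.1128]
tool_rot: [-2.226, -2.217, 0.001]
ft_force: [-0.8, -1.4, -2.3]
grip_width: 0.338
grip_force: 60.0
```

```bash
python3 -c "
from h import *
ear('w13')"
```

```text
t 26.7 p [ 0.5779 -0.1634  0.1128] x [ 0.004  1.    -0.   ] z [-0. -0. -1.] q [ 0.68  0.34 -0.54  1.7   0.19  1.16  0.08] F [-0.3 -0.6 -3. ] w 29.9 60.0
270 dark rows [25, 29, 30, 83]
283 dark rows [25, 26, 35, 36, 83]
296 dark rows [24, 25, 29, 30]
```

Emit:
apply_moves:
  dp:
    - [0.001,0,0]
    - [0.001,0,0]
    - [0.001,0,0]
    - [0.001,0,0]
    - [0.001,0,0]
    - [0.001,0,0]
    - [0.001,0,0]
    - [0.001,0,0]
    - [0.001,0,0]
    - [0,0,0]
  twist:
    - [0,0,0]
    - [0,0,0]
    - [0,0,0]
    - [0,0,0]
    - [0,0,0]
    - [0,0,0]
    - [0,0,0]
    - [0,0,0]
    - [0,0,0]
    - [0,0,0]
  fingers: [1,1,1,1,1,1,1,1,1,1]

```text
time: 27.7
position: [0.5777, -0.1617, 0.1135]
tool_rot: [2.226, 2.207, -0.009]
ft_force: [0.3, -13.1, -1.6]
grip_width: 0.339
grip_force: 60.0
```

Emit:
apply_moves:
  dp:
    - [0.001,0,0]
    - [0.001,0,0]
    - [0.001,0,0]
    - [0.001,0,0]
    - [0,0,0]
    - [0,0,0]
  twist:
    - [0,0,0]
    - [0,0,0]
    - [0,0,0]
    - [0,0,0]
    - [0,0,0]
    - [0,0,0]
  fingers: [1,1,1,1,1,1]

```text
time: 28.3
position: [0.5778, -0.1589, 0.1136]
tool_rot: [2.226, 2.205, -0.01]
ft_force: [-0.0, -15.3, -3.0]
grip_width: 0.339
grip_force: 60.0
```

Emit:
apply_moves:
  dp:
    - [0.001,0,0]
    - [0.001,0,0]
    - [0.001,0,0]
    - [0,0,0]
    - [0,0,0]
  twist:
    - [0,0,0]
    - [0,0,0]
    - [0,0,0]
    - [0,0,0]
    - [0,0,0]
  fingers: [1,1,1,1,1]

```text
time: 28.8
position: [0.5778, -0.1558, 0.1135]
tool_rot: [2.226, 2.205, -0.01]
ft_force: [-0.0, -15.2, -1.3]
grip_width: 0.336
grip_force: 60.0
```

```bash
python3 -c "
from h import *
ear('w14')"
```

```text
t 28.85 p [ 0.5778 -0.1558  0.1135] x [ 0.01  1.   -0.01] z [ 0.001 -0.01  -1.   ] q [ 0.67  0.33 -0.54  1.7   0.2   1.15  0.06] F [ -0.  -15.2  -1.6] w 29.4 60.0
270 dark rows [38, 44, 45, 98]
283 dark rows [38, 39, 44, 45, 98]
296 dark rows [37, 38, 44, 45, 46, 97]
```

Emit:
apply_moves:
  dp:
    - [0.001,0,0]
    - [0.001,0,0]
    - [0,0,0]
    - [0,0,0]
  twist:
    - [0,0,0]
    - [0,0,0]
    - [0,0,0]
    - [0,0,0]
  fingers: [1,1,1,1]

```text
time: 29.25
position: [0.5778, -0.1537, 0.1135]
tool_rot: [2.226, 2.205, -0.01]
ft_force: [-0.8, -15.8, -2.0]
grip_width: 0.341
grip_force: 60.0
```

Emit:
apply_moves:
  dp:
    - [-0.018,0,0]
    - [-0.02,0,0]
    - [-0.02,0,0]
    - [0,0,-0.03]
    - [0,0,-0.04]
    - [0,0,-0.04]
    - [0,0,-0.03]
    - [0,0,0]
    - [0,0,0]
    - [0,0,0]
  twist:
    - [0,0,0]
    - [0,0,0]
    - [0,0,0]
    - [0,0,0]
    - [0,0,-0.12]
    - [0,0,-0.14]
    - [0,0,-0.14]
    - [0,0,-0.14]
    - [0,0,-0.14]
    - [0,0,-0.14]
  fingers: [1,1,1,1,1,1,1,1,1,1]

```text
time: 30.25
position: [0.5784, -0.2019, 0.2534]
tool_rot: [1.147, 2.925, 0.003]
ft_force: [0.1, -0.4, -1.2]
grip_width: 0.342
grip_force: 60.0
```

Emit:
apply_moves:
  dp:
    - [0,0,0]
    - [0,0,0]
    - [0,0,0]
    - [0,0,0]
    - [0,0,0]
    - [0,0,0]
    - [0,0,0]
    - [0,0,0]
    - [0,0,0]
    - [0,0,0]
  twist:
    - [0,0,-0.14]
    - [0,0,-0.14]
    - [0,0,-0.14]
    - [0,0,-0.14]
    - [0,0,-0.14]
    - [0,0,-0.14]
    - [0,0,-0.14]
    - [0,0,-0.14]
    - [0,0,-0.14]
    - [0,0,-0.14]
  fingers: [1,1,1,1,1,1,1,1,1,1]

```text
time: 31.25
position: [0.5782, -0.2019, 0.2531]
tool_rot: [-1.006, 2.975, 0.003]
ft_force: [-0.5, -0.2, -1.1]
grip_width: 0.338
grip_force: 60.0
```

Emit:
apply_moves:
  dp:
    - [-0.0264,0.0345,0]
    - [-0.0264,0.0345,0]
    - [-0.0264,0.0345,0]
    - [-0.0264,0.0345,0]
    - [-0.0264,0.0345,0]
    - [-0.0264,0.0345,0]
    - [-0.0264,0.0345,0]
    - [-0.0264,0.0345,0]
    - [-0.0264,0.0345,0]
    - [-0.0264,0.0345,0]
  twist:
    - [0,0,0]
    - [0,0,0]
    - [0,0,0]
    - [0,0,0]
    - [0,0,0]
    - [0,0,0]
    - [0,0,0]
    - [0,0,0]
    - [0,0,0]
    - [0,0,0]
  fingers: [1,1,1,1,1,1,1,1,1,1]

```text
time: 32.25
position: [0.5806, 0.2338, 0.2532]
tool_rot: [0.997, -2.979, -0.003]
ft_force: [0.4, 0.3, -0.6]
grip_width: 0.338
grip_force: 60.0
```

Emit:
apply_moves:
  dp:
    - [0,0,0]
    - [0,0,0]
    - [0,0,0]
    - [0,0,0]
    - [0,0,0]
    - [0,0,0]
    - [0,0,0]
    - [0,0,0]
    - [0,0,0]
  twist:
    - [0,0,-0.13]
    - [0,0,-0.13]
    - [0,0,-0.13]
    - [0,0,-0.13]
    - [0,0,-0.13]
    - [0,0,-0.13]
    - [0,0,-0.145]
    - [0,0,0]
    - [0,0,0]
  fingers: [1,1,1,1,1,1,1,1,1]

```text
time: 33.15
position: [0.581, 0.2317, 0.253]
tool_rot: [-2.218, 2.225, 0.002]
ft_force: [-0.7, 0.0, -1.0]
grip_width: 0.341
grip_force: 60.0
```

```bash
python3 -c "
from h import *
brief();goto((.577,.235,.1129))"
```

```text
t 33.15 p [0.581  0.2317 0.253 ] x [-0.003 -1.    -0.001] z [-0.001  0.001 -1.   ] q [ 0.42  0.49 -1.17  1.44  0.45  1.5   2.4 ] F [-0.7  0.  -1. ] w 29.7 60.0
dp [-0.0031  0.0039  0.1401] yaw -90.18
```

Emit:
apply_moves:
  dp:
    - [0,0.004,0.02]
    - [0,0,0.04]
    - [0,0,0.04]
    - [0,0,0.03]
    - [0,0,0.0098]
    - [0,0,0]
    - [0,0,0]
    - [0,0,0]
    - [0,0,0]
    - [0,0,0]
  twist:
    - [0,0,0]
    - [0,0,0]
    - [0,0,0]
    - [0,0,0]
    - [0,0,0]
    - [0,0,0]
    - [0,0,0]
    - [0,0,0]
    - [0,0,0]
    - [0,0,0]
  fingers: [1,1,1,1,1,1,1,1,1,1]

```text
time: 34.15
position: [0.5778, 0.2316, 0.1141]
tool_rot: [-2.22, 2.221, -0.001]
ft_force: [0.3, 0.3, -1.0]
grip_width: 0.339
grip_force: 60.0
```

Emit:
apply_moves:
  dp:
    - [0,0.001,0]
    - [0.008,0,0]
    - [0.008,0,0]
    - [0,0,0]
    - [0,0,0]
  twist:
    - [0,0,0]
    - [0,0,0]
    - [0,0,0]
    - [0,0,0]
    - [0,0,0]
  fingers: [1,1,1,1,1]

```text
time: 34.65
position: [0.5764, 0.2145, 0.113]
tool_rot: [2.219, -2.223, 0.0]
ft_force: [0.5, 0.8, -0.9]
grip_width: 0.343
grip_force: 60.0
```

```bash
python3 -c "
from h import *
ear('w15');goto((.577,.198,.1128))"
```

```text
t 34.7 p [0.5763 0.215  0.1131] x [-0.001 -1.    -0.   ] z [-0.  0. -1.] q [ 0.43  0.57 -1.11  1.65  0.53  1.26  2.36] F [-0.   0.5 -0.6] w 29.6 60.0
270 dark rows [46]
283 dark rows [46]
296 dark rows [45, 46]
dp [ 0.017  -0.0007  0.0003] yaw -90.05
```

Emit:
apply_moves:
  dp:
    - [0.006,0,0]
    - [0.006,0,0]
    - [0.004,0,0]
    - [0.002,0,0]
    - [0.002,0,0]
    - [0,0,0]
  twist:
    - [0,0,0]
    - [0,0,0]
    - [0,0,0]
    - [0,0,0]
    - [0,0,0]
    - [0,0,0]
  fingers: [1,1,1,1,1,1]

```text
time: 35.3
position: [0.5761, 0.1957, 0.113]
tool_rot: [-2.221, 2.221, 0.001]
ft_force: [0.4, 1.6, -3.2]
grip_width: 0.34
grip_force: 60.0
```

Emit:
apply_moves:
  dp:
    - [0.001,0,0]
    - [0.001,0,0]
    - [0.001,0,0]
    - [0.001,0,0]
    - [0.001,0,0]
    - [0.001,0,0]
    - [0.001,0,0]
    - [0.001,0,0]
    - [0.001,0,0]
    - [0,0,0]
  twist:
    - [0,0,0]
    - [0,0,0]
    - [0,0,0]
    - [0,0,0]
    - [0,0,0]
    - [0,0,0]
    - [0,0,0]
    - [0,0,0]
    - [0,0,0]
    - [0,0,0]
  fingers: [1,1,1,1,1,1,1,1,1,1]

```text
time: 36.3
position: [0.5753, 0.1938, 0.1142]
tool_rot: [-2.221, 2.21, 0.01]
ft_force: [1.1, 13.6, -4.2]
grip_width: 0.34
grip_force: 60.0
```

Emit:
apply_moves:
  dp:
    - [0.001,0,0]
    - [0.001,0,0]
    - [0.001,0,0]
    - [0.001,0,0]
    - [0,0,0]
    - [0,0,0]
  twist:
    - [0,0,0]
    - [0,0,0]
    - [0,0,0]
    - [0,0,0]
    - [0,0,0]
    - [0,0,0]
  fingers: [1,1,1,1,1,1]

```text
time: 36.9
position: [0.575, 0.1904, 0.1142]
tool_rot: [-2.221, 2.209, 0.011]
ft_force: [0.7, 15.0, -4.7]
grip_width: 0.341
grip_force: 60.0
```

```bash
python3 -c "
from h import *
ear('w16')"
```

```text
t 36.95 p [0.575  0.1904 0.1142] x [ 0.005 -1.    -0.012] z [ 0.001  0.012 -1.   ] q [ 0.5   0.55 -1.13  1.67  0.51  1.25  2.42] F [ 0.1 15.  -4.3] w 29.6 60.0
270 dark rows [36, 37, 94, 95]
283 dark rows [37, 94, 95]
296 dark rows [36, 94, 95]
```

Emit:
apply_moves:
  dp:
    - [0.001,0,0]
    - [0.001,0,0]
    - [0.001,0,0]
    - [0,0,0]
    - [0,0,0]
  twist:
    - [0,0,0]
    - [0,0,0]
    - [0,0,0]
    - [0,0,0]
    - [0,0,0]
  fingers: [1,1,1,1,1]

```text
time: 37.45
position: [0.576, 0.1795, 0.1131]
tool_rot: [2.222, -2.22, 0.001]
ft_force: [-1.0, 1.1, -2.6]
grip_width: 0.342
grip_force: 60.0
```

Emit:
apply_moves:
  dp:
    - [0.001,0,0]
    - [0.001,0,0]
    - [0,0,0]
    - [0,0,0]
  twist:
    - [0,0,0]
    - [0,0,0]
    - [0,0,0]
    - [0,0,0]
  fingers: [1,1,1,1]

```text
time: 37.85
position: [0.5764, 0.1763, 0.113]
tool_rot: [2.219, -2.222, 0.001]
ft_force: [-0.6, -0.6, -1.3]
grip_width: 0.337
grip_force: 60.0
```

```bash
python3 -c "
from h import *
ear('w17')"
```

```text
t 37.9 p [0.5764 0.1765 0.113 ] x [-0.001 -1.     0.001] z [-0.    -0.001 -1.   ] q [ 0.52  0.55 -1.12  1.68  0.52  1.25  2.42] F [-0.6 -1.  -2.9] w 29.7 60.0
270 dark rows [61]
283 dark rows [61]
296 dark rows [60]
```

```bash
python3 -c "
from h import *
t=get_image('top')[:,:,::-1];s=get_image('scene')[:,:,::-1]
cv2.imwrite('pics/t17.png',t);cv2.imwrite('pics/s17.png',s)
w=cv2.imread('pics/w17.png')
a=cv2.resize(w[0:150,150:420],(540,300),interpolation=2)
b=cv2.resize(s[150:250,220:320],(300,300),interpolation=2)[:, :260]
s0=cv2.imread('pics/s0.png');s6=cv2.imread('pics/s6.png')
c=cv2.resize(s[160:250,225:320],(400,300),interpolation=2);d=cv2.resize(s0[160:250,225:320],(400,300),interpolation=2)
top=np.zeros((300,800,3),np.uint8);top[:,:540]=a;top[:,540:]=cv2.resize(t[165:255,240:330],(260,300))
cv2.imwrite('pics/m17.png',np.vstack([top,np.hstack([d,c])]))
"
```

```text
(no output)
```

View pics/m17.png

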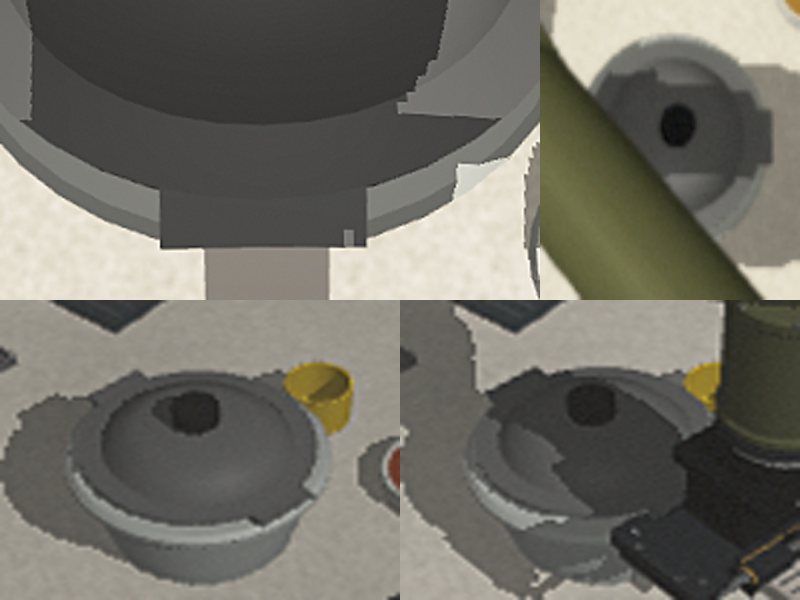

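The wrist tile shows the blade well in under ear a, with the ear edge at row 123. The force has vanished, so side a has let go. I'll back out and go to side b.

Emit:
apply_moves:
  dp:
    - [-0.01,0,0]
    - [-0.02,0,0]
    - [-0.03,0,0]
    - [0,0,-0.03]
    - [0,0,-0.04]
    - [0,0,-0.04]
    - [0,0,-0.03]
    - [0,0,0]
    - [0,0,0]
    - [0,0,0]
  twist:
    - [0,0,0]
    - [0,0,0]
    - [0,0,0]
    - [0,0,0.12]
    - [0,0,0.14]
    - [0,0,0.14]
    - [0,0,0.14]
    - [0,0,0.14]
    - [0,0,0.14]
    - [0,0,0.1]
  fingers: [1,1,1,1,1,1,1,1,1,1]

```text
time: 39.0
position: [0.5761, 0.2384, 0.2539]
tool_rot: [-0.998, 2.978, -0.001]
ft_force: [0.1, 0.7, -1.2]
grip_width: 0.343
grip_force: 60.0
```

Emit:
apply_moves:
  dp:
    - [0.0264,-0.0345,0]
    - [0.0264,-0.0345,0]
    - [0.0264,-0.0345,0]
    - [0.0264,-0.0345,0]
    - [0.0264,-0.0345,0]
    - [0.0264,-0.0345,0]
    - [0.0264,-0.0345,0]
    - [0.0264,-0.0345,0]
    - [0.0264,-0.0345,0]
    - [0.0264,-0.0345,0]
  twist:
    - [0,0,0]
    - [0,0,0]
    - [0,0,0]
    - [0,0,0]
    - [0,0,0]
    - [0,0,0]
    - [0,0,0]
    - [0,0,0]
    - [0,0,0]
    - [0,0,0]
  fingers: [1,1,1,1,1,1,1,1,1,1]

```text
time: 40.0
position: [0.5754, -0.1979, 0.2537]
tool_rot: [-1.005, 2.976, -0.001]
ft_force: [0.9, 0.2, -1.3]
grip_width: 0.341
grip_force: 60.0
```

Emit:
apply_moves:
  dp:
    - [0,0,0]
    - [0,0,0]
    - [0,0,0]
    - [0,0,0]
    - [0,0,0]
    - [0,0,0]
    - [0,0,0]
    - [0,0,0]
    - [0,0,0]
    - [0,0,0]
  twist:
    - [0,0,0.14]
    - [0,0,0.14]
    - [0,0,0.14]
    - [0,0,0.14]
    - [0,0,0.14]
    - [0,0,0.14]
    - [0,0,0.14]
    - [0,0,0.14]
    - [0,0,0.14]
    - [0,0,0.14]
  fingers: [1,1,1,1,1,1,1,1,1,1]

```text
time: 41.0
position: [0.5757, -0.196, 0.2534]
tool_rot: [1.156, 2.921, -0.0]
ft_force: [-0.1, -0.4, -1.4]
grip_width: 0.341
grip_force: 60.0
```

Emit:
apply_moves:
  dp:
    - [0,0,0]
    - [0,0,0]
    - [0,0,0]
    - [0,0,0]
    - [0,0,0]
    - [0,0,0]
    - [0,0,0]
    - [0,0,0]
    - [0,0,0]
  twist:
    - [0,0,0.14]
    - [0,0,0.14]
    - [0,0,0.14]
    - [0,0,0.14]
    - [0,0,0.14]
    - [0,0,0.127]
    - [0,0,0]
    - [0,0,0]
    - [0,0,0]
  fingers: [1,1,1,1,1,1,1,1,1]

```text
time: 41.9
position: [0.5753, -0.1967, 0.2532]
tool_rot: [2.225, 2.218, -0.0]
ft_force: [-0.5, -0.4, -0.9]
grip_width: 0.342
grip_force: 60.0
```

```bash
python3 -c "
from h import *
brief();goto((.5785,-.2,.1129))
s=get_image('scene')[:,:,::-1]
cv2.imwrite('pics/s18.png',s)
"
```

```text
t 41.9 p [ 0.5753 -0.1967  0.2532] x [ 0.003  1.    -0.   ] z [ 0. -0. -1.] q [ 0.74  0.26 -0.55  1.5   0.14  1.42  0.18] F [-0.5 -0.4 -0.9] w 29.8 60.0
dp [-0.0033  0.0032  0.1403] yaw 89.83
```

Emit:
apply_moves:
  dp:
    - [-0.003,0.003,0.02]
    - [0,0,0.04]
    - [0,0,0.04]
    - [0,0,0.03]
    - [0,0,0.01]
    - [0,0,0]
    - [0,0,0]
    - [0,0,0]
    - [0,0,0]
    - [0,-0.001,0]
  twist:
    - [0,0,0]
    - [0,0,0]
    - [0,0,0]
    - [0,0,0]
    - [0,0,0]
    - [0,0,0]
    - [0,0,0]
    - [0,0,0]
    - [0,0,0]
    - [0,0,0]
  fingers: [1,1,1,1,1,1,1,1,1,1]

```text
time: 42.95
position: [0.5778, -0.2003, 0.1143]
tool_rot: [2.226, 2.214, 0.001]
ft_force: [0.0, -0.3, -0.2]
grip_width: 0.337
grip_force: 60.0
```

Emit:
apply_moves:
  dp:
    - [0.008,0,0]
    - [0.008,0,0]
    - [0.008,0,0]
    - [0.008,0,0]
    - [0.003,0,0]
    - [0,0,0]
    - [0,0,0]
  twist:
    - [0,0,0]
    - [0,0,0]
    - [0,0,0]
    - [0,0,0]
    - [0,0,0]
    - [0,0,0]
    - [0,0,0]
  fingers: [1,1,1,1,1,1,1]

```text
time: 43.65
position: [0.5773, -0.1655, 0.1131]
tool_rot: [2.228, 2.215, -0.001]
ft_force: [0.7, -0.4, -1.0]
grip_width: 0.342
grip_force: 60.0
```

Emit:
apply_moves:
  dp:
    - [0.002,0,0]
    - [0.002,0,0]
    - [0.002,0,0]
    - [0,0,0]
    - [0,0,0]
  twist:
    - [0,0,0]
    - [0,0,0]
    - [0,0,0]
    - [0,0,0]
    - [0,0,0]
  fingers: [1,1,1,1,1]

```text
time: 44.15
position: [0.5771, -0.1592, 0.1129]
tool_rot: [-2.228, -2.215, 0.001]
ft_force: [0.2, -0.8, -1.8]
grip_width: 0.338
grip_force: 60.0
```

Emit:
apply_moves:
  dp:
    - [0.001,0,0]
    - [0.001,0,0]
    - [0.001,0,0]
    - [0,0,0]
    - [0,0,0]
  twist:
    - [0,0,0]
    - [0,0,0]
    - [0,0,0]
    - [0,0,0]
    - [0,0,0]
  fingers: [1,1,1,1,1]

```text
time: 44.65
position: [0.5771, -0.1576, 0.1131]
tool_rot: [2.228, 2.213, -0.002]
ft_force: [0.5, -5.3, -3.7]
grip_width: 0.338
grip_force: 60.0
```

Emit:
apply_moves:
  dp:
    - [0.001,0,0]
    - [0.001,0,0]
    - [0.001,0,0]
    - [0.001,0,0]
    - [0.001,0,0]
    - [0.001,0,0]
    - [0.001,0,0]
    - [0.001,0,0]
    - [0,0,0]
    - [0,0,0]
  twist:
    - [0,0,0]
    - [0,0,0]
    - [0,0,0]
    - [0,0,0]
    - [0,0,0]
    - [0,0,0]
    - [0,0,0]
    - [0,0,0]
    - [0,0,0]
    - [0,0,0]
  fingers: [1,1,1,1,1,1,1,1,1,1]

```text
time: 45.65
position: [0.5769, -0.1556, 0.1135]
tool_rot: [2.229, 2.205, -0.009]
ft_force: [-0.5, -15.1, -3.2]
grip_width: 0.34
grip_force: 60.0
```

Emit:
apply_moves:
  dp:
    - [0.001,0,0]
    - [0.001,0,0]
    - [0,0,0]
    - [0,0,0]
  twist:
    - [0,0,0]
    - [0,0,0]
    - [0,0,0]
    - [0,0,0]
  fingers: [1,1,1,1]

```text
time: 46.05
position: [0.5769, -0.1538, 0.1135]
tool_rot: [2.229, 2.205, -0.009]
ft_force: [-0.7, -15.1, -2.4]
grip_width: 0.339
grip_force: 60.0
```

Emit:
apply_moves:
  dp:
    - [0.001,0,0]
    - [0.001,0,0]
    - [0,0,0]
    - [0,0,0]
  twist:
    - [0,0,0]
    - [0,0,0]
    - [0,0,0]
    - [0,0,0]
  fingers: [1,1,1,1]

```text
time: 46.45
position: [0.5776, -0.1426, 0.1132]
tool_rot: [-2.226, -2.216, -0.002]
ft_force: [-0.2, -1.3, -1.7]
grip_width: 0.339
grip_force: 60.0
```

Emit:
apply_moves:
  dp:
    - [-0.01,0,0]
    - [-0.02,0,0]
    - [-0.03,0,0]
    - [-0.04,0,0]
    - [-0.04,0.02,0]
    - [-0.04,0.02,0]
    - [-0.025,0.01,0]
    - [-0.008,0.003,0]
    - [0,0,0]
    - [0,0,0]
  twist:
    - [0,0,0]
    - [0,0,0]
    - [0,0,0]
    - [0,0,0]
    - [0,0,-0.02]
    - [0,0,-0.02]
    - [0,0,-0.015]
    - [0,0,0]
    - [0,0,0]
    - [0,0,0]
  fingers: [1,1,1,1,1,1,1,1,1,1]

```text
time: 47.45
position: [0.6316, -0.3541, 0.1131]
tool_rot: [-2.163, -2.276, -0.002]
ft_force: [-0.0, -0.3, -0.9]
grip_width: 0.342
grip_force: 60.0
```

```bash
python3 -c "
from h import *
brief();goto((.6305,-.354,.0095))
for n in('scene','top'):
    cv2.imwrite('pics/%s20.png'%n,get_image(n)[:,:,::-1])
"
```

```text
t 47.45 p [ 0.6316 -0.3541  0.1131] x [-0.051  0.999  0.002] z [-0.     0.002 -1.   ] q [ 0.79  0.58 -0.46  1.35  0.26  1.26  0.36] F [-0.  -0.3 -0.9] w 29.7 60.0
dp [-1.000e-04 -1.100e-03  1.036e-01] yaw 92.93
```

Emit:
apply_moves:
  dp:
    - [0,-0.001,0.03]
    - [0,0,0.03]
    - [0,0,0.02]
    - [0,0,0.012]
    - [0,0,0.006]
    - [0,0,0.003]
    - [0,0,0.002]
    - [0,0,0]
    - [0,0,0]
    - [0,0,0]
  twist:
    - [0,0,0]
    - [0,0,0]
    - [0,0,0]
    - [0,0,0]
    - [0,0,0]
    - [0,0,0]
    - [0,0,0]
    - [0,0,0]
    - [0,0,0]
    - [0,0,0]
  fingers: [1,1,1,1,1,1,1,1,1,1]

```text
time: 48.55
position: [0.6308, -0.3567, 0.0109]
tool_rot: [2.165, 2.275, 0.0]
ft_force: [-0.8, -0.5, -1.4]
grip_width: 0.339
grip_force: 60.0
```

```bash
python3 -c "
from h import *
brief()"
```

```text
t 48.55 p [ 0.6308 -0.3567  0.0109] x [-0.049  0.999 -0.001] z [ 0.001 -0.001 -1.   ] q [ 0.78  0.67 -0.44  1.43  0.3   1.1   0.34] F [-0.8 -0.5 -1.4] w 29.5 60.0
```

Emit:
apply_moves:
  dp:
    - [0,0,0.0015]
    - [0,0,0]
    - [0,0,0]
    - [0,0,0]
    - [0,0,0]
    - [0,0,0]
    - [0,0,0]
  twist:
    - [0,0,0]
    - [0,0,0]
    - [0,0,0]
    - [0,0,0]
    - [0,0,0]
    - [0,0,0]
    - [0,0,0]
  fingers: [1,1,0.45,0.45,0.35,0.35,0.35]

```text
time: 49.25
position: [0.6304, -0.3565, 0.0087]
tool_rot: [2.166, 2.276, -0.0]
ft_force: [0.9, 0.3, -0.5]
grip_width: 0.633
grip_force: 0.0
```

Emit:
apply_moves:
  dp:
    - [0,0,-0.01]
    - [0,0,-0.02]
    - [0,0,-0.04]
    - [0,0,-0.04]
    - [0,0,-0.05]
    - [0,0,-0.05]
    - [0,0,-0.04]
    - [0,0,0]
    - [0,0,0]
  twist:
    - [0,0,0]
    - [0,0,0]
    - [0,0,0]
    - [0,0,0]
    - [0,0,0]
    - [0,0,0]
    - [0,0,0]
    - [0,0,0]
    - [0,0,0]
  fingers: [0.35,0.35,0.35,0.35,0.35,0.35,0.35,0.35,0.35]

```text
time: 50.15
position: [0.6311, -0.3565, 0.261]
tool_rot: [2.163, 2.273, 0.001]
ft_force: [-0.5, 0.5, -1.0]
grip_width: 0.647
grip_force: 0.0
```

Run:
```python
from h import *
np.set_printoptions(precision=4,suppress=True)
im,st=snap('w21');brief()
hsv=cv2.cvtColor(im,cv2.COLOR_RGB2HSV)
s=get_image('scene');t=get_image('top')
cv2.imwrite('pics/s21.png',s[:,:,::-1]);cv2.imwrite('pics/t21.png',t[:,:,::-1])
# knob: very dark blob in top & scene near lid
for n,I,(r0,r1,c0,c1) in (('top',t,(185,225,270,305)),('scene',s,(170,210,250,295))):
    m=np.zeros(I.shape[:2],np.uint8);m[r0:r1,c0:c1]=(I.max(2)<45)[r0:r1,c0:c1]
    q,l,ss,c=cv2.connectedComponentsWithStats(m)
    k=1+ss[1:,4].argmax();print(n,ss[k],c[k],onz(n,*c[k],.175))
# wedge
m=((hsv[...,2]>135)&(hsv[...,1]<70)).astype(np.uint8);sub=np.zeros_like(m);
print(proj('wrist',(.63,-.356,.03),st),proj('wrist',(.624,-.253,.02),st))
a=np.hstack([cv2.resize(im[60:260,180:380,::-1],(400,400)),cv2.resize(s[150:250,220:320,::-1],(400,400),interpolation=2)])
cv2.imwrite('pics/m21.png',a)
```

```text
t 50.2 p [ 0.6303 -0.3563  0.2588] x [-0.049  0.999 -0.   ] z [ 0. -0. -1.] q [ 0.78  0.51 -0.48  1.16  0.23  1.52  0.39] F [-0.2  0.1 -0.5] w 56.6 0.0
top [280 197  12  12 119] [285.6303 202.5378] [0.578  0.0155 0.175 ]
scene [266 187  11  12 109] [270.8807 192.4679] [0.5794 0.019  0.175 ]
(np.float64(281.95486613118106), np.float64(179.8313797175286)) (np.float64(281.142476544656), np.float64(95.77470585198563))
```

View pics/m21.png

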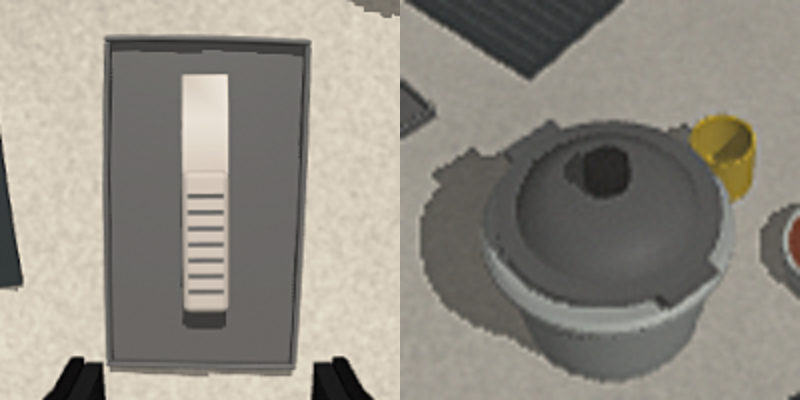

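The left tile shows the wedge lying straight in its tray. The right tile shows the lid sitting level and loose with its knob at about (0.578, 0.017). Moving to the knob.

Emit:
apply_moves:
  dp:
    - [0.0375,-0.0034,0]
    - [0.0375,-0.0034,0]
    - [0.0375,-0.0034,0]
    - [0.0375,-0.0034,0]
    - [0.0375,-0.0034,0]
    - [0.0375,-0.0034,0]
    - [0.0375,-0.0034,0]
    - [0.0375,-0.0034,0]
    - [0.0375,-0.0034,0]
    - [0.0375,-0.0034,0]
  twist:
    - [0,0,0]
    - [0,0,0]
    - [0,0,0]
    - [0,0,0]
    - [0,0,0]
    - [0,0,0]
    - [0,0,0]
    - [0,0,0]
    - [0,0,0]
    - [0,0,0]
  fingers: [0.35,0.35,0.35,0.35,0.35,0.35,0.35,0.35,0.35,0.35]

```text
time: 51.3
position: [0.5767, 0.0176, 0.2571]
tool_rot: [-2.165, -2.274, 0.003]
ft_force: [0.2, -0.7, -0.5]
grip_width: 0.65
grip_force: 0.0
```

Emit:
apply_moves:
  dp:
    - [0,0,0]
    - [0,0,0]
    - [0,0,0]
  twist:
    - [0,0,0]
    - [0,0,0]
    - [0,0,0]
  fingers: [0.35,0.35,0.35]

```text
time: 51.6
position: [0.5777, 0.0148, 0.2576]
tool_rot: [-2.167, -2.273, 0.003]
ft_force: [0.8, 0.0, -1.1]
grip_width: 0.651
grip_force: 0.0
```

Run:
```python
from h import *
im,st=snap('w22');brief();goto((.578,.0165,.161))
m=(im.max(2)<45).astype(np.uint8);m[232:]=0
q,l,ss,c=cv2.connectedComponentsWithStats(m)
for k in range(1,q):
    if ss[k,4]>100:print(ss[k],c[k],onz('wrist',*c[k],.178,st))
```

```text
t 51.65 p [0.5778 0.0145 0.2577] x [-0.047  0.999 -0.   ] z [-0.002 -0.001 -1.   ] q [ 0.51  0.21 -0.67  1.56  0.13  1.42 -0.12] F [ 0.5 -0.6  0.2] w 56.7 0.0
dp [0.002  0.0004 0.0967] yaw 92.68
[ 70   0 209  61 310] [176.8483871   33.12580645] [0.48978794 0.15552831 0.178     ]
[140   0  37  27 793] [156.85498108  11.3480454 ] [0.47118611 0.17573476 0.178     ]
[ 375    0   64   60 1757] [410.74160501  30.84063745] [0.66901956 0.16803581 0.178     ]
[ 489    4   45   57 1402] [510.0363766   32.11911555] [0.76871669 0.19103924 0.178     ]
[  0 139  15  93 355] [  8.3943662 192.8056338] [0.2979845  0.02412706 0.178     ]
[ 264  189   41   43 1387] [284.27541456 210.7260274 ] [0.57812971 0.01926467 0.178     ]
```

Emit:
apply_moves:
  dp:
    - [0.002,0,0.03]
    - [0,0,0.03]
    - [0,0,0.02]
    - [0,0,0.01]
    - [0,0,0.006]
    - [0,0,0]
    - [0,0,0]
    - [0,0,0]
  twist:
    - [0,0,0]
    - [0,0,0]
    - [0,0,0]
    - [0,0,0]
    - [0,0,0]
    - [0,0,0]
    - [0,0,0]
    - [0,0,0]
  fingers: [0.35,0.35,0.35,0.35,0.35,0.35,0.35,0.35]

```text
time: 52.45
position: [0.5786, 0.0184, 0.1638]
tool_rot: [2.165, 2.274, 0.002]
ft_force: [-0.2, -0.4, -0.0]
grip_width: 0.648
grip_force: 0.0
```

Emit:
apply_moves:
  dp:
    - [0,0,0]
    - [0,0,0]
    - [0,0,0]
    - [0,0,0]
    - [0,0,0]
  twist:
    - [0,0,0]
    - [0,0,0]
    - [0,0,0]
    - [0,0,0]
    - [0,0,0]
  fingers: [1,1,1,1,1]
  newtons: 30

```text
time: 52.95
position: [0.578, 0.0184, 0.1627]
tool_rot: [2.166, 2.275, 0.0]
ft_force: [-1.0, 0.5, 0.4]
grip_width: 0.359
grip_force: 30.0
```

Emit:
apply_moves:
  dp:
    - [0,0,-0.002]
    - [0,0,-0.003]
    - [0,0,-0.005]
    - [0,0,-0.005]
    - [0,0,0]
  twist:
    - [0,0,0]
    - [0,0,0]
    - [0,0,0]
    - [0,0,0]
    - [0,0,0]
  fingers: [1,1,1,1,1]

```text
time: 53.45
position: [0.5786, 0.0179, 0.1793]
tool_rot: [2.165, 2.274, 0.001]
ft_force: [0.2, 0.2, -3.8]
grip_width: 0.359
grip_force: 30.0
```

Run:
```python
from h import *
brief()
```

```text
t 53.45 p [0.5786 0.0179 0.1793] x [-0.049  0.999 -0.001] z [ 0.002 -0.001 -1.   ] q [ 0.5   0.26 -0.66  1.67  0.17  1.27 -0.15] F [ 0.2  0.2 -3.8] w 31.2 30.0
```

Emit:
apply_moves:
  dp:
    - [0,0,-0.02]
    - [0,0,-0.03]
    - [0,0,-0.03]
    - [0,0,0]
    - [0,0,0]
  twist:
    - [0,0,0]
    - [0,0,0]
    - [0,0,0]
    - [0,0,0]
    - [0,0,0]
  fingers: [1,1,1,1,1]

```text
time: 53.95
position: [0.5781, 0.0182, 0.2583]
tool_rot: [2.165, 2.274, 0.001]
ft_force: [-0.7, 0.0, -4.9]
grip_width: 0.362
grip_force: 30.0
```

Run:
```python
from h import *
np.set_printoptions(precision=4,suppress=True)
t=cv2.imread('pics/t0.png')
m=((t.max(2)<85)).astype(np.uint8)
for nm,(r0,r1,c0,c1) in (('lid',(230,325,355,455)),('cup',(195,335,95,240))):
    q=np.zeros_like(m);q[r0:r1,c0:c1]=m[r0:r1,c0:c1];q=cv2.morphologyEx(q,cv2.MORPH_CLOSE,np.ones((7,7)))
    n,l,s,c=cv2.connectedComponentsWithStats(q);k=1+s[1:,4].argmax();ys,xs=np.nonzero(l==k)
    P=np.array([onz('top',x,y,.006)[:2] for x,y in zip(xs,ys)],np.float32)*1000
    print(nm,cv2.minAreaRect(P),cv2.boxPoints(cv2.minAreaRect(P)))
brief();goto((.399,-.32,.26))
```

```text
lid ((399.7325439453125, -319.51983642578125), (187.4315948486328, 188.40298461914062), 8.810097694396973) [[ 292.6946 -240.7833]
 [ 321.5504 -426.9634]
 [ 506.7705 -398.2563]
 [ 477.9147 -212.0763]]
cup ((433.1328125, 346.596435546875), (298.6858215332031, 297.0693359375), 73.32660675048828) [[247.9943 246.1495]
 [532.5737 160.9156]
 [618.2713 447.0434]
 [333.692  532.2773]]
t 53.95 p [0.5781 0.0182 0.2583] x [-0.049  0.999 -0.001] z [ 0.001 -0.001 -1.   ] q [ 0.5   0.21 -0.67  1.56  0.13  1.42 -0.13] F [-0.7  0.  -4.9] w 31.5 30.0
dp [-0.329  -0.1954 -0.0016] yaw 92.8
```

Emit:
apply_moves:
  dp:
    - [-0.02,-0.012,0]
    - [-0.036,-0.0215,0]
    - [-0.036,-0.0215,0]
    - [-0.036,-0.0215,0]
    - [-0.036,-0.0215,0]
    - [-0.036,-0.0215,0]
    - [-0.036,-0.0215,0]
    - [-0.036,-0.0215,0]
    - [-0.036,-0.0215,0]
    - [-0.021,-0.0115,0]
  twist:
    - [0,0,0]
    - [0,0,0]
    - [0,0,0]
    - [0,0,0]
    - [0,0,0]
    - [0,0,0]
    - [0,0,0]
    - [0,0,0]
    - [0,0,0]
    - [0,0,0]
  fingers: [1,1,1,1,1,1,1,1,1,1]

```text
time: 54.95
position: [0.3949, -0.3232, 0.2557]
tool_rot: [-2.17, -2.268, 0.004]
ft_force: [0.5, -0.0, -3.3]
grip_width: 0.364
grip_force: 30.0
```

Emit:
apply_moves:
  dp:
    - [0,0,0.03]
    - [0,0,0.04]
    - [0,0,0.04]
    - [0,0,0.04]
    - [0,0,0.025]
    - [0,0,0.005]
    - [0,0,0]
    - [0,0,0]
  twist:
    - [0,0,0]
    - [0,0,0]
    - [0,0,0]
    - [0,0,0]
    - [0,0,0]
    - [0,0,0]
    - [0,0,0]
    - [0,0,0]
  fingers: [1,1,1,1,1,1,1,1]

```text
time: 55.75
position: [0.3996, -0.3205, 0.0788]
tool_rot: [2.165, 2.274, 0.0]
ft_force: [-0.0, 0.2, -3.2]
grip_width: 0.36
grip_force: 30.0
```

Run:
```python
from h import *
brief();goto((.4,-.32,.063))
```

```text
t 55.75 p [ 0.3996 -0.3205  0.0788] x [-0.049  0.999 -0.001] z [ 0.001 -0.001 -1.   ] q [ 0.95  0.17 -0.35  1.95  0.07  1.03  0.62] F [-0.   0.2 -3.2] w 31.3 30.0
dp [0.0005 0.0004 0.0158] yaw 92.82
```

Emit:
apply_moves:
  dp:
    - [0,0,0.004]
    - [0,0,0.004]
    - [0,0,0.003]
    - [0,0,0]
    - [0,0,0]
  twist:
    - [0,0,0]
    - [0,0,0]
    - [0,0,0]
    - [0,0,0]
    - [0,0,0]
  fingers: [1,1,1,1,1]

```text
time: 56.25
position: [0.3988, -0.3199, 0.0667]
tool_rot: [-2.166, -2.276, 0.0]
ft_force: [0.4, 0.1, -3.7]
grip_width: 0.363
grip_force: 30.0
```

Emit:
apply_moves:
  dp:
    - [0,0,0.001]
    - [0,0,0.001]
    - [0,0,0.001]
    - [0,0,0]
    - [0,0,0]
  twist:
    - [0,0,0]
    - [0,0,0]
    - [0,0,0]
    - [0,0,0]
    - [0,0,0]
  fingers: [1,1,1,1,1]

```text
time: 56.75
position: [0.3989, -0.3199, 0.0637]
tool_rot: [2.166, 2.275, -0.0]
ft_force: [0.1, -0.5, -3.0]
grip_width: 0.359
grip_force: 30.0
```

Emit:
apply_moves:
  dp:
    - [0,0,0.001]
    - [0,0,0.001]
    - [0,0,0]
    - [0,0,0]
  twist:
    - [0,0,0]
    - [0,0,0]
    - [0,0,0]
    - [0,0,0]
  fingers: [1,1,1,1]

```text
time: 57.15
position: [0.3995, -0.3209, 0.0626]
tool_rot: [2.164, 2.274, -0.001]
ft_force: [0.1, -2.5, 5.0]
grip_width: 0.357
grip_force: 30.0
```

Emit:
apply_moves:
  dp:
    - [0,0,0]
    - [0,0,0]
    - [0,0,0]
    - [0,0,0]
    - [0,0,-0.02]
    - [0,0,-0.04]
    - [0,0,-0.05]
    - [0,0,-0.05]
    - [0,0,-0.03]
    - [0,0,0]
  twist:
    - [0,0,0]
    - [0,0,0]
    - [0,0,0]
    - [0,0,0]
    - [0,0,0]
    - [0,0,0]
    - [0,0,0]
    - [0,0,0]
    - [0,0,0]
    - [0,0,0]
  fingers: [0.35,0.35,0.35,0.35,0.35,0.35,0.35,0.35,0.35,0.35]

```text
time: 58.15
position: [0.4012, -0.3212, 0.2569]
tool_rot: [2.159, 2.269, 0.001]
ft_force: [0.1, -0.1, -0.0]
grip_width: 0.649
grip_force: 0.0
```

Emit:
apply_moves:
  dp:
    - [0.03,0.007,0]
    - [0.045,0.011,0]
    - [0.045,0.011,0]
    - [0.045,0.011,0]
    - [0.045,0.011,0]
    - [0.045,0.011,0]
    - [0.045,0.011,0]
    - [0.045,0.011,0]
    - [0.045,0.011,0]
    - [0.045,0.011,0]
  twist:
    - [0,0,0]
    - [0,0,0]
    - [0,0,0]
    - [0,0,0]
    - [0,0,0]
    - [0,0,0]
    - [0,0,0]
    - [0,0,0]
    - [0,0,0]
    - [0,0,0]
  fingers: [0,0,0,0,0,0,0,0,0,0]

```text
time: 59.15
position: [0.4826, 0.1215, 0.2506]
tool_rot: [-2.166, -2.275, 0.002]
ft_force: [0.6, -1.1, -0.5]
grip_width: 0.998
grip_force: 0.0
```

Emit:
apply_moves:
  dp:
    - [0.045,0.011,0]
    - [0.045,0.011,0]
    - [0.045,0.011,0]
    - [0,0,0]
    - [0,0,0]
    - [0,0,0]
    - [0,0,0]
    - [0,0,0]
  twist:
    - [0,0,0]
    - [0,0,0]
    - [0,0,0]
    - [0,0,-0.14]
    - [0,0,-0.14]
    - [0,0,-0.14]
    - [0,0,-0.14]
    - [0,0,0]
  fingers: [0,0,0,0,0,0,0,0]

```text
time: 59.95
position: [0.5089, 0.2562, 0.2502]
tool_rot: [-1.451, -2.784, 0.002]
ft_force: [0.0, -0.0, -0.7]
grip_width: 1.0
grip_force: 0.0
```

Run:
```python
from h import *
im,st=snap('w25');brief()
t=get_image('top');s=get_image('scene')
cv2.imwrite('pics/t25.png',t[:,:,::-1]);cv2.imwrite('pics/s25.png',s[:,:,::-1])
for p in((.531,.371,.058),(.387,.424,.058),(.400,.283,.058)):print(proj('wrist',p,st))
a=np.zeros((600,800,3),np.uint8);a[:420,:560]=im[:,:,::-1];a[420:600,:240]=t[195:335:,95:282,::-1][:140].repeat(1,0).shape and cv2.resize(t[195:335,95:282,::-1],(240,180));a[420:600,250:490]=cv2.resize(t[205:345,355:542,::-1],(240,180));a[420:,500:800]=cv2.resize(s[210:350,310:543,::-1],(300,180))
cv2.imwrite('pics/m25.png',a)
```

```text
t 60.0 p [0.509  0.2561 0.2504] x [-0.57   0.822  0.001] z [-0.002 -0.    -1.   ] q [ 0.38  0.28 -1.06  1.58  0.25  1.42 -0.1 ] F [-0.4  1.  -0.1] w 86.7 0.0
(np.float64(360.1462386450894), np.float64(114.81721879937638))
(np.float64(279.9583709212316), np.float64(3.039942008610268))
(np.float64(215.64081157964085), np.float64(111.85352375120165))
```

View pics/m25.png

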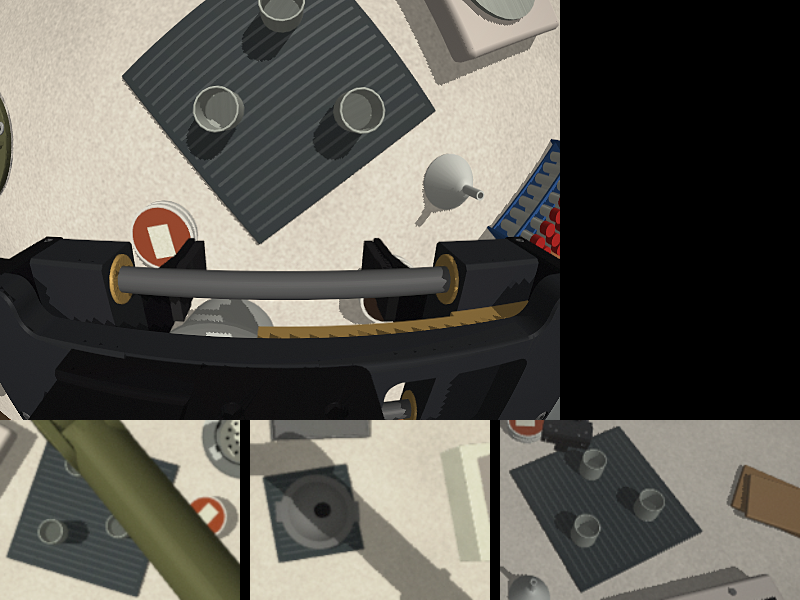

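The wrist view shows upright cup rims at (361,110), (217,109) and (281,8), matching the predictions. The lid stands centred on its mat. Now I'll test the tilt in the air near cup A.

```bash
cat >> h.py <<'E'
def cupgo(c,phi,back,up=0.,yaw=None):
    """dp to bring grasp point to cup centre c(3), `back` m behind along tool z and `up` above, given present tool attitude; and twist y to tilt phi(deg)"""
    s=ctrl.get_state();T=R.from_rotvec(s['tool_rot']);M=T.as_matrix();z=M[:,2]
    hx=np.cross(M[:,1],[0,0,1.]);hx=-hx/np.linalg.norm(hx)
    if hx@M[:,0]<0:hx=-hx
    tilt=np.degrees(np.arctan2(z@hx,-z[2]))
    P=np.array(c)+[0,0,up]+(.019-back)*z
    print('tilt',tilt.round(1),'twist_y',np.radians(phi-tilt).round(3),'yaw',np.degrees(np.arctan2(hx[1],hx[0])).round(1),'roll',np.degrees(np.arcsin(M[2,1])).round(2),'dp',T.inv().apply(P-s['position']).round(4))
E
python3 - <<'E'
from h import *
a=np.load('pics/w25.npy');st=dict(position=a[:3],tool_rot=a[3:])
for u,v in ((361.5,110),(217,109),(281,8)):print(onz('wrist',u,v,.058,st).round(4))
brief();goto((.531,.371,.25))
E
```

```text
[0.5291 0.3763 0.058 ]
[0.3995 0.2864 0.058 ]
[0.3915 0.4196 0.058 ]
t 60.1 p [0.5093 0.2561 0.2509] x [-0.57   0.822  0.   ] z [-0.001 -0.    -1.   ] q [ 0.38  0.28 -1.06  1.58  0.25  1.42 -0.1 ] F [-0.8 -0.8  0.2] w 86.8 0.0
dp [0.082  0.0833 0.0009] yaw 124.75
```

Emit:
apply_moves:
  dp:
    - [0.043,0.042,0]
    - [0.043,0.042,0]
    - [0,0,0]
    - [0,0,0]
    - [0,0,0]
    - [0,0,0]
    - [0,0,0]
    - [0,0,0]
    - [0,0,0]
    - [0,0,0]
  twist:
    - [0,0,0]
    - [0,0,0]
    - [0,0.145,0]
    - [0,0.145,0]
    - [0,0.145,0]
    - [0,0.145,0]
    - [0,0.145,0]
    - [0,0.145,0]
    - [0,0,0]
    - [0,0,0]
  fingers: [0,0,0,0,0,0,0,0,0,0]

```text
time: 61.1
position: [0.5261, 0.3546, 0.2509]
tool_rot: [-1.077, -2.058, -0.497]
ft_force: [-0.7, 0.9, 0.5]
grip_width: 1.002
grip_force: 0.0
```

Run:
```python
from h import *
brief();cupgo((.5295,.3745,.034),50,.1)
```

```text
t 61.1 p [0.5261 0.3546 0.2509] x [-0.367  0.531  0.764] z [-0.437  0.626 -0.645] q [ 0.52  0.8  -1.19  1.41 -0.14  1.43  0.08] F [-0.7  0.9  0.5] w 87.2 0.0
tilt 49.8 twist_y 0.003 yaw 124.8 roll -0.13 dp [-0.1565  0.0147  0.0699]
```

Emit:
apply_moves:
  dp:
    - [0,0,0]
    - [0,0,0]
    - [0,0,0]
    - [0,0,0]
    - [0,0,0]
    - [0,0,0]
    - [0,0,0]
    - [0,0,0]
    - [0,0,0]
    - [0,0,0]
  twist:
    - [0,-0.149,0]
    - [0,-0.149,0]
    - [0,-0.149,0]
    - [0,-0.149,0]
    - [0,-0.149,0]
    - [0,-0.149,0]
    - [0,-0.149,0]
    - [0,-0.149,0]
    - [0,-0.149,0]
    - [0,-0.149,0]
  fingers: [0,0,0,0,0,0,0,0,0,0]

```text
time: 62.1
position: [0.5233, 0.3593, 0.2576]
tool_rot: [1.179, 2.268, -0.367]
ft_force: [0.2, -0.8, -0.9]
grip_width: 1.002
grip_force: 0.0
```

Emit:
apply_moves:
  dp:
    - [0,0,0]
    - [0,0,0]
    - [0,0,0]
  twist:
    - [0,-0.12,0]
    - [0,0,0]
    - [0,0,0]
  fingers: [0,0,0]

```text
time: 62.4
position: [0.5242, 0.3576, 0.254]
tool_rot: [1.13, 2.174, -0.432]
ft_force: [0.1, -0.1, 0.0]
grip_width: 1.001
grip_force: 0.0
```

Run:
```python
from h import *
brief();cupgo((.5295,.3745,.034),50,.1)
```

```text
t 62.4 p [0.5242 0.3576 0.254 ] x [-0.424  0.606 -0.673] z [ 0.39  -0.548 -0.74 ] q [-0.44  0.54 -0.81  1.44  0.97  1.79 -0.66] F [ 0.1 -0.1  0. ] w 87.0 0.0
tilt -42.3 twist_y 1.61 yaw 125.2 roll 0.23 dp [0.156  0.0132 0.0745]
```

Emit:
apply_moves:
  dp:
    - [0.039,0.0033,0.0186]
    - [0.039,0.0033,0.0186]
    - [0.039,0.0033,0.0186]
    - [0.039,0.0033,0.0187]
    - [0,0,0]
    - [0,0,0]
  twist:
    - [0,0,0]
    - [0,0,0]
    - [0,0,0]
    - [0,0,0]
    - [0,0,0]
    - [0,0,0]
  fingers: [0,0,0,0,0,0]

```text
time: 63.0
position: [0.5012, 0.4149, 0.0936]
tool_rot: [1.137, 2.17, -0.438]
ft_force: [0.5, 0.5, 0.9]
grip_width: 1.004
grip_force: 0.0
```

Run:
```python
from h import *
im,st=snap('w26');brief();cupgo((.5295,.3745,.034),-42,0)
u,v=proj('wrist',(.5295,.3745,.058),st);print(u,v)
t=get_image('top');s=get_image('scene')
cv2.imwrite('pics/s26.png',s[:,:,::-1]);cv2.imwrite('pics/t26.png',t[:,:,::-1])
# rim: light gray low-sat on dark mat around predicted place
g=cv2.cvtColor(im,cv2.COLOR_RGB2GRAY);u,v=int(u),int(v)
m=np.zeros_like(g);m[max(v-70,0):v+70,max(u-80,0):u+80]=(g>95)[max(v-70,0):v+70,max(u-80,0):u+80]
n,l,ss,c=cv2.connectedComponentsWithStats(m)
for k in range(1,n):
    if ss[k,4]>150:print(ss[k],c[k])
```

```text
t 63.05 p [0.5017 0.4153 0.0949] x [-0.418  0.609 -0.674] z [ 0.387 -0.552 -0.739] q [-0.57  0.76 -0.75  1.46  1.04  1.7  -0.89] F [-0.5  0.2 -0.5] w 86.8 0.0
tilt -42.4 twist_y 0.006 yaw 124.7 roll 0.26 dp [ 0.0045 -0.0007  0.0972]
283.1759909936162 240.2457738304135
[  206   170   157   101 10251] [295.42873866 229.17647059]
[288 280  75  17 820] [330.18902439 286.71829268]
[ 203  298  110   12 1070] [251.29345794 304.07757009]
[314 302  35   8 166] [331.10240964 306.28313253]
```

Emit:
apply_moves:
  dp:
    - [0.0045,0,0.02]
    - [0,0,0.03]
    - [0,0,0.025]
    - [0,0,0.015]
    - [0,0,0.007]
    - [0,0,0]
    - [0,0,0]
  twist:
    - [0,0,0]
    - [0,0,0]
    - [0,0,0]
    - [0,0,0]
    - [0,0,0]
    - [0,0,0]
    - [0,0,0]
  fingers: [0,0,0,0,0,0,0]

```text
time: 63.85
position: [0.5349, 0.366, 0.0174]
tool_rot: [1.133, 2.173, -0.437]
ft_force: [0.1, -0.1, -0.7]
grip_width: 0.999
grip_force: 0.0
```

Run:
```python
from h import *
brief();cupgo((.5295,.3745,.032),-42,0)
```

```text
t 63.85 p [0.5349 0.366  0.0174] x [-0.423  0.606 -0.674] z [ 0.387 -0.551 -0.739] q [-0.5   0.81 -0.71  1.56  1.1   1.57 -0.93] F [ 0.1 -0.1 -0.7] w 86.9 0.0
tilt -42.3 twist_y 0.006 yaw 125.0 roll 0.07 dp [-0.0024  0.0005  0.0015]
```

Emit:
apply_moves:
  dp:
    - [0,0,0]
    - [0,0,0]
    - [0,0,0]
    - [0,0,0]
    - [0,0,0]
    - [-0.01,0,-0.011]
    - [-0.01,0,-0.011]
    - [0,0,0]
    - [0,0,0]
  twist:
    - [0,0,0]
    - [0,0,0]
    - [0,0,0]
    - [0,0,0]
    - [0,0,0]
    - [0,0,0]
    - [0,0,0]
    - [0,0,0]
    - [0,0,0]
  fingers: [1,1,1,1,1,1,1,1,1]
  newtons: 20

```text
time: 64.75
position: [0.5353, 0.3654, 0.0475]
tool_rot: [1.134, 2.172, -0.437]
ft_force: [-0.6, -0.5, -1.6]
grip_width: 0.596
grip_force: 20.0
```

Emit:
apply_moves:
  dp:
    - [0.0027,0,0]
    - [0.0027,0,0]
    - [0.0027,0,0]
    - [0.0027,0,0]
    - [0.0027,0,0]
    - [0.0027,0,0]
    - [0.0027,0,0]
    - [0.0027,0,0]
    - [0.0027,0,0]
    - [0.0027,0,0]
  twist:
    - [0,0.14,0]
    - [0,0.14,0]
    - [0,0.14,0]
    - [0,0.14,0]
    - [0,0.14,0]
    - [0,0.14,0]
    - [0,0.14,0]
    - [0,0.14,0]
    - [0,0.14,0]
    - [0,0.14,0]
  fingers: [1,1,1,1,1,1,1,1,1,1]

```text
time: 65.75
position: [0.5222, 0.3839, 0.044]
tool_rot: [-1.169, -2.237, -0.404]
ft_force: [0.1, 0.0, -1.9]
grip_width: 0.596
grip_force: 20.0
```

Emit:
apply_moves:
  dp:
    - [0.0027,0,0]
    - [0,0,0]
    - [0,0,0]
    - [0,0,0]
  twist:
    - [0,0.149,0]
    - [0,0.03,0]
    - [0,0,0]
    - [0,0,0]
  fingers: [1,1,1,1]

```text
time: 66.15
position: [0.5184, 0.3883, 0.0466]
tool_rot: [-1.086, -2.09, -0.484]
ft_force: [-0.6, 0.3, -1.2]
grip_width: 0.598
grip_force: 20.0
```

Run:
```python
from h import *
brief();cupgo((.5295,.3745,.034),48,0)
```

```text
t 66.15 p [0.5184 0.3883 0.0466] x [-0.385  0.548  0.743] z [-0.426  0.608 -0.67 ] q [ 0.5   1.15 -1.25  1.53  0.23  1.17  0.02] F [-0.6  0.3 -1.2] w 52.0 20.0
tilt 48.0 twist_y 0.001 yaw 125.1 roll 0.06 dp [-0.0212  0.0011  0.0143]
```

Emit:
apply_moves:
  dp:
    - [-0.009,0,0.007]
    - [-0.008,0,0.005]
    - [-0.004,0,0.003]
    - [-0.001,0,0.001]
    - [0,0,0]
    - [0,0,0]
  twist:
    - [0,0,0]
    - [0,0,0]
    - [0,0,0]
    - [0,0,0]
    - [0,0,0]
    - [0,0,0]
  fingers: [1,1,1,1,1,1]

```text
time: 66.75
position: [0.5206, 0.385, 0.0193]
tool_rot: [-1.086, -2.086, -0.484]
ft_force: [-2.1, -2.6, 4.6]
grip_width: 0.596
grip_force: 20.0
```

Run:
```python
from h import *
brief();cupgo((.5295,.3745,.032),48,0)
```

```text
t 66.75 p [0.5206 0.385  0.0193] x [-0.383  0.547  0.744] z [-0.427  0.61  -0.668] q [ 0.49  1.18 -1.22  1.53  0.25  1.15  0.04] F [-2.1 -2.6  4.6] w 51.9 20.0
tilt 48.1 twist_y -0.002 yaw 125.0 roll -0.02 dp [0.0003 0.0013 0.0003]
```

Emit:
apply_moves:
  dp:
    - [0,0,0]
    - [0,0,0]
    - [0,0,0]
    - [0,0,-0.02]
    - [0,0,-0.04]
    - [0,0,-0.04]
    - [0,0,-0.03]
    - [0,0,0]
    - [0,0,0]
    - [0,0,0]
  twist:
    - [0,0,0]
    - [0,0,0]
    - [0,0,0]
    - [0,0,0]
    - [0,0,0]
    - [0,0,0]
    - [0,-0.14,0]
    - [0,-0.14,0]
    - [0,-0.14,0]
    - [0,-0.14,0]
  fingers: [0.2,0,0,0,0,0,0,0,0,0]

```text
time: 67.75
position: [0.5779, 0.3051, 0.1063]
tool_rot: [-1.34, -2.565, -0.188]
ft_force: [-0.4, 0.9, -0.7]
grip_width: 1.001
grip_force: 0.0
```

Emit:
apply_moves:
  dp:
    - [0,0,0]
    - [0,0,0]
    - [0,0,0]
    - [0,0,0]
    - [0,0,0]
    - [0,0,0]
    - [0,0,0]
    - [0,0,0]
    - [0,0,0]
  twist:
    - [0,-0.145,0]
    - [0,-0.145,0]
    - [0,-0.145,0]
    - [0,-0.145,0]
    - [0,-0.145,0]
    - [0,-0.145,0]
    - [0,-0.14,0]
    - [0,0,0]
    - [0,0,0]
  fingers: [0,0,0,0,0,0,0,0,0]

```text
time: 68.65
position: [0.5761, 0.3062, 0.1045]
tool_rot: [1.135, 2.184, -0.435]
ft_force: [-0.1, 0.6, 1.2]
grip_width: 0.997
grip_force: 0.0
```

Run:
```python
from h import *
brief();cupgo((.5295,.3745,.032),-42,.08);cupgo((.5295,.3745,.032),-42,.0)
im,st=snap('w27');t=get_image('top');s=get_image('scene')
cv2.imwrite('pics/s27.png',s[:,:,::-1]);cv2.imwrite('pics/t27.png',t[:,:,::-1])
a=np.hstack([im[:,:,::-1],cv2.resize(s[210:350,330:477,::-1],(240,229)).repeat(1,0) if 0 else np.vstack([cv2.resize(s[210:350,330:477,::-1],(240,210)),cv2.resize(t[195:335,95:240,::-1],(240,210))])])
cv2.imwrite('pics/m27.png',a)
```

```text
t 68.65 p [0.5761 0.3062 0.1045] x [-0.429  0.611 -0.666] z [ 0.381 -0.546 -0.746] q [-0.32  0.68 -0.8   1.59  1.09  1.59 -0.77] F [-0.1  0.6  1.2] w 86.8 0.0
tilt -41.7 twist_y -0.005 yaw 125.0 roll -0.08 dp [ 0.1099  0.0011 -0.0619]
tilt -41.7 twist_y -0.005 yaw 125.0 roll -0.08 dp [0.1099 0.0011 0.0181]
```

View pics/m27.png

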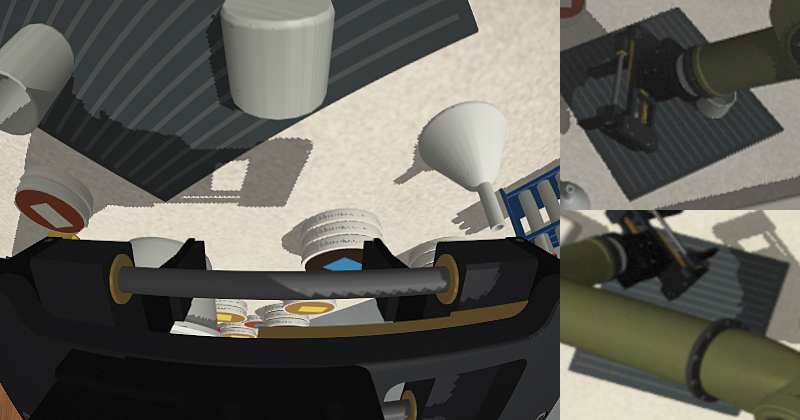

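The wrist tile shows cup A lying at (277,57) with its closed bottom toward +x, as intended. Cup C is still upright at the left. Regrasping for the second quarter turn.

Emit:
apply_moves:
  dp:
    - [0,0,-0.03]
    - [0.01,0,-0.03]
    - [0.04,0.001,0]
    - [0.04,0,0]
    - [0.02,0,0]
    - [0,0,0.03]
    - [0,0,0.03]
    - [0,0,0.015]
    - [0,0,0.004]
    - [0,0,0]
  twist:
    - [0,0,0]
    - [0,0,0]
    - [0,0,0]
    - [0,0,0]
    - [0,0,0]
    - [0,0,0]
    - [0,0,0]
    - [0,0,0]
    - [0,0,0]
    - [0,0,0]
  fingers: [0,0,0,0,0,0,0,0,0,0]

```text
time: 69.8
position: [0.5387, 0.3619, 0.0182]
tool_rot: [1.14, 2.179, -0.435]
ft_force: [-0.4, -0.4, 0.4]
grip_width: 0.999
grip_force: 0.0
```

Run:
```python
from h import *
brief();cupgo((.5295,.3745,.032),-42,.0)
```

```text
t 69.8 p [0.5387 0.3619 0.0182] x [-0.425  0.612 -0.667] z [ 0.381 -0.548 -0.745] q [-0.45  0.83 -0.77  1.56  1.13  1.59 -0.93] F [-0.4 -0.4  0.4] w 86.9 0.0
tilt -41.9 twist_y -0.002 yaw 124.8 roll 0.03 dp [ 0.0024 -0.0004 -0.0017]
```

Emit:
apply_moves:
  dp:
    - [0.002,0,-0.0015]
    - [0,0,0]
    - [0,0,0]
    - [0,0,0]
    - [0,0,0]
    - [-0.01,0,-0.011]
    - [-0.01,0,-0.011]
    - [0,0,0]
    - [0,0,0]
  twist:
    - [0,0,0]
    - [0,0,0]
    - [0,0,0]
    - [0,0,0]
    - [0,0,0]
    - [0,0,0]
    - [0,0,0]
    - [0,0,0]
    - [0,0,0]
  fingers: [0,1,1,1,1,1,1,1,1]
  newtons: 20

```text
time: 70.7
position: [0.5368, 0.365, 0.0481]
tool_rot: [1.138, 2.179, -0.433]
ft_force: [0.5, -0.2, -1.5]
grip_width: 0.577
grip_force: 19.8
```

Emit:
apply_moves:
  dp:
    - [0.0027,0,0]
    - [0.0027,0,0]
    - [0.0027,0,0]
    - [0.0027,0,0]
    - [0.0027,0,0]
    - [0.0027,0,0]
    - [0.0027,0,0]
    - [0.0027,0,0]
    - [0.0027,0,0]
    - [0.0027,0,0]
  twist:
    - [0,0.14,0]
    - [0,0.14,0]
    - [0,0.14,0]
    - [0,0.14,0]
    - [0,0.14,0]
    - [0,0.14,0]
    - [0,0.14,0]
    - [0,0.14,0]
    - [0,0.14,0]
    - [0,0.14,0]
  fingers: [1,1,1,1,1,1,1,1,1,1]

```text
time: 71.7
position: [0.5237, 0.3835, 0.0448]
tool_rot: [-1.165, -2.229, -0.409]
ft_force: [-0.7, 0.7, -2.1]
grip_width: 0.578
grip_force: 19.8
```

Emit:
apply_moves:
  dp:
    - [0.0027,0,0]
    - [0,0,0]
    - [0,0,0]
    - [0,0,0]
  twist:
    - [0,0.149,0]
    - [0,0.022,0]
    - [0,0,0]
    - [0,0,0]
  fingers: [1,1,1,1]

```text
time: 72.1
position: [0.5198, 0.388, 0.0476]
tool_rot: [-1.085, -2.089, -0.484]
ft_force: [-0.1, 1.0, -0.1]
grip_width: 0.577
grip_force: 19.8
```

Run:
```python
from h import *
brief();cupgo((.5295,.3745,.033),48,0)
```

```text
t 72.1 p [0.5198 0.388  0.0476] x [-0.385  0.547  0.743] z [-0.427  0.609 -0.669] q [ 0.51  1.19 -1.3   1.53  0.3   1.19 -0.02] F [-0.1  1.  -0.1] w 50.2 19.8
tilt 48.0 twist_y 0.0 yaw 125.1 roll 0.07 dp [-0.022   0.0002  0.0164]
```

Emit:
apply_moves:
  dp:
    - [-0.009,0,0.007]
    - [-0.006,0,0.005]
    - [-0.001,0,0.001]
    - [0,0,0]
    - [0,0,0]
  twist:
    - [0,0,0]
    - [0,0,0]
    - [0,0,0]
    - [0,0,0]
    - [0,0,0]
  fingers: [1,1,1,1,1]

```text
time: 72.6
position: [0.5217, 0.386, 0.026]
tool_rot: [-1.087, -2.086, -0.486]
ft_force: [0.5, 0.3, -0.9]
grip_width: 0.577
grip_force: 19.8
```

Emit:
apply_moves:
  dp:
    - [-0.0015,0,0.0013]
    - [-0.0007,0,0.0007]
    - [0,0,0]
    - [0,0,0]
  twist:
    - [0,0,0]
    - [0,0,0]
    - [0,0,0]
    - [0,0,0]
  fingers: [1,1,1,1]

```text
time: 73.0
position: [0.5218, 0.3857, 0.0227]
tool_rot: [-1.088, -2.085, -0.486]
ft_force: [-0.6, -0.3, -0.7]
grip_width: 0.574
grip_force: 19.8
```

Emit:
apply_moves:
  dp:
    - [-0.0015,0,0.0013]
    - [-0.0007,0,0.0007]
    - [0,0,0]
    - [0,0,0]
  twist:
    - [0,0,0]
    - [0,0,0]
    - [0,0,0]
    - [0,0,0]
  fingers: [1,1,1,1]

```text
time: 73.4
position: [0.5218, 0.3859, 0.0202]
tool_rot: [-1.088, -2.085, -0.486]
ft_force: [0.3, -1.7, 2.6]
grip_width: 0.575
grip_force: 19.9
```

Run:
```python
from h import *
brief();cupgo((.5295,.3745,.032),48,0)
```

```text
t 73.4 p [0.5218 0.3859 0.0202] x [-0.382  0.547  0.745] z [-0.426  0.611 -0.667] q [ 0.51  1.22 -1.27  1.53  0.31  1.17  0.  ] F [ 0.3 -1.7  2.6] w 50.0 19.9
tilt 48.2 twist_y -0.003 yaw 124.9 roll 0.01 dp [-0.0004 -0.0002  0.0009]
```

Emit:
apply_moves:
  dp:
    - [0,0,0]
    - [0,0,0]
    - [0,0,0]
    - [0,0,-0.02]
    - [0,0,-0.04]
    - [0,0,-0.04]
    - [0,0,-0.03]
    - [0,0,-0.03]
    - [0,0,-0.03]
    - [0,0,-0.02]
  twist:
    - [0,0,0]
    - [0,0,0]
    - [0,0,0]
    - [0,0,0]
    - [0,0,0]
    - [0,0,0]
    - [0,-0.14,0]
    - [0,-0.14,0]
    - [0,-0.14,0]
    - [0,-0.14,0]
  fingers: [0.2,0,0,0,0,0,0,0,0,0]

```text
time: 74.4
position: [0.604, 0.2696, 0.1758]
tool_rot: [-1.342, -2.564, -0.189]
ft_force: [-0.1, -0.5, -1.2]
grip_width: 1.002
grip_force: 0.0
```

Emit:
apply_moves:
  dp:
    - [0,0,-0.02]
    - [0,0,-0.02]
    - [0,0,0]
    - [0,0,0]
  twist:
    - [0,-0.14,0]
    - [0,-0.14,0]
    - [0,0,0]
    - [0,0,0]
  fingers: [0,0,0,0]

```text
time: 74.8
position: [0.6059, 0.2654, 0.2127]
tool_rot: [1.448, 2.787, 0.001]
ft_force: [0.3, -0.7, -1.1]
grip_width: 1.003
grip_force: 0.0
```

Run:
```python
from h import *
im,st=snap('w28');brief()
for p in((.5295,.3745,.058),(.3915,.4196,.058),(.3995,.2864,.058)):print(np.round(proj('wrist',p,st),1))
s=get_image('scene');t=get_image('top');cv2.imwrite('pics/s28.png',s[:,:,::-1]);cv2.imwrite('pics/t28.png',t[:,:,::-1])
g=cv2.cvtColor(im,cv2.COLOR_RGB2GRAY);m=((g>75)).astype(np.uint8)
hsv=cv2.cvtColor(im,cv2.COLOR_RGB2HSV)
# mat is bluish-dark; cups grey-greenish: print components within mat
m=((g>80)&(g<235)&(hsv[...,1]<45)).astype(np.uint8);m[235:]=0
m=cv2.morphologyEx(m,cv2.MORPH_OPEN,np.ones((5,5)))
n,l,ss,c=cv2.connectedComponentsWithStats(m)
for k in range(1,n):
    if 600<ss[k,4]<9000:print(ss[k],c[k].round(1),onz('wrist',*c[k],.058,st).round(4))
```

```text
t 74.85 p [0.6068 0.2633 0.2113] x [-0.572  0.82   0.   ] z [-0.001 -0.001 -1.   ] q [ 0.35  0.64 -1.21  1.4   0.6   1.5  -0.23] F [ 0.4 -1.1  0. ] w 87.0 0.0
[283.1  59.5]
[198.4 -39.5]
[130.8  67.8]
[ 259   18   52   47 1960] [284.9  40.9] [0.52  0.391 0.058]
[ 109   50   58   42 1174] [137.6  71.6] [0.409  0.2868 0.058 ]
[ 75 196  26  35 614] [ 87.6 213.3] [0.4324 0.1186 0.058 ]
```

Run:
```python
from h import *
im=cv2.imread('pics/w28.png')[:,:,::-1];a=np.load('pics/w28.npy');st=dict(position=a[:3],tool_rot=a[3:])
g=cv2.cvtColor(im.copy(),cv2.COLOR_RGB2GRAY)
print('col285',g[0:110:3,285]);print('row42',g[42,235:335:4]);print('row72',g[72,235:335:4])
th=np.linspace(0,2*np.pi,24)
def bb(cam,x,y,z,ax=None):
    if ax is None: P=[(x+.026*np.cos(t),y+.026*np.sin(t),z) for t in th]
    Q=np.array([proj(cam,p,st) for p in P]);return Q.min(0).round(0),Q.max(0).round(0)
for c in ((.5295,.3745),(.52,.391)):
    print(c,'top',bb('wrist',*c,.058),'bot',bb('wrist',*c,.006))
    for cam in('scene','top'):print(cam,bb(cam,*c,.058),bb(cam,*c,.006))
s=cv2.imread('pics/s28.png');gs=cv2.cvtColor(s,cv2.COLOR_BGR2GRAY)
u,v=map(int,proj('scene',(.525,.382,.03)));print(u,v);print(gs[v-30:v+30:3,u-27:u+28:3])
```

```text
col285 [ 65  87  56  57  57  55 157 165 168 164 164 163 161 165 164 167 165 166
 160 162 160 163  60  63  65  32  34  33  50  34  29  61  59  68  81  59
  59]
row42 [ 55  56  57  56  84  62 101 165 166 163 159 166 165 165 163 162 163 161
 166  93  59  87  59  61  61]
row72 [82 55 61 32 32 52 42 32 33 33 41 65 65 65 58 29 82 80 60 61 61 60 85 71
 62]
(0.5295, 0.3745) top (array([256.,  34.]), array([310.,  85.])) bot (array([260.,  46.]), array([306.,  90.]))
scene (array([366., 282.]), array([387., 301.])) (array([363., 291.]), array([383., 309.]))
top (array([146., 219.]), array([164., 238.])) (array([150., 223.]), array([168., 241.]))
(0.52, 0.391) top (array([258.,  16.]), array([312.,  66.])) bot (array([261.,  30.]), array([308.,  74.]))
scene (array([374., 284.]), array([394., 303.])) (array([370., 293.]), array([390., 311.]))
top (array([139., 223.]), array([158., 241.])) (array([144., 226.]), array([162., 244.]))
377 296
[[ 55  56  54  56  52  56  53  59  49  64  52  63  50  64  51  64  52  39
   39]
 [ 53  58  52  57  54  60  51  58  52  56  51  50  56  46  53  52  56  39
  
[... 763 characters left out ...]
  56  62  77 127 122 124 124 131  47  64  53
   58]
 [ 51  51  66  54  70  54  51  50  66  71  83 130 142 163  60  62  51  60
   49]
 [ 50  57  55  52  49  53  53  65  71  75  86  95 104 116  47  57  53  50
   53]
 [185  51  53  65  54  67  53  58  50  84  93 103 115  48  61  49  65  52
   66]
 [166  75  52  53  56  49  61  53  67  48  60  43  55  53  49  53  51  63
   49]
 [162 171  46  55  54  51  60  53  50  52  53  63  50  67  50  67  52  58
   52]
 [167 165 108  51  51  61  52  65  54  54  51  56  53  52  55  51  62  52
   63]
 [166 167 166  40  52  50  54  52  58  51  60  49  65  49  58  54  49  53
   49]
 [167 168 162 179  48  52  65  52  57  48  51  53  51  59  52  67  51  66
   47]]
```

Cup A now shows a uniform closed disc at z = 58 mm in both the wrist and scene views, centred at (0.520, 0.391), so it is mouth-down. Now cup C.

Emit:
apply_moves:
  dp:
    - [0,0,-0.02]
    - [0.03,-0.035,-0.01]
    - [0.035,-0.035,0]
    - [0.035,-0.035,0]
    - [0.03,-0.035,0]
    - [0.006,-0.018,0]
    - [0,0,0]
    - [0,0,0]
    - [0,0,0]
    - [0,0,0]
  twist:
    - [0,0,0]
    - [0,0,0]
    - [0,0,0]
    - [0,0,0]
    - [0,-0.14,0]
    - [0,-0.14,0]
    - [0,-0.14,0]
    - [0,-0.14,0]
    - [0,-0.14,0]
    - [0,-0.14,0]
  fingers: [0,0,0,0,0,0,0,0,0,0]

```text
time: 75.95
position: [0.4003, 0.2846, 0.2405]
tool_rot: [1.088, 2.081, -0.49]
ft_force: [0.8, -1.4, -0.5]
grip_width: 1.0
grip_force: 0.0
```

Emit:
apply_moves:
  dp:
    - [0,0,0]
    - [0,0,0]
  twist:
    - [0,0,0]
    - [0,0,0]
  fingers: [0,0]

```text
time: 76.15
position: [0.3994, 0.285, 0.2397]
tool_rot: [1.088, 2.09, -0.489]
ft_force: [0.1, -0.9, -0.1]
grip_width: 1.001
grip_force: 0.0
```

```bash
cat >> h.py <<'E'
TH=np.linspace(0,2*np.pi,36)
def hullbb(cam,x,y,st=None):
    Q=np.array([proj(cam,(x+.026*np.cos(t),y+.026*np.sin(t),z),st) for t in TH for z in(.006,.058)]);return Q.min(0),Q.max(0)
def cupfind(im,x,y,cam='scene',st=None,win=.06,thr=78):
    u,v=proj(cam,(x,y,.032),st);lo,hi=hullbb(cam,x,y,st);w=int(max(hi-lo)*1.1)
    g=cv2.cvtColor(np.ascontiguousarray(im),cv2.COLOR_RGB2GRAY);m=np.zeros_like(g);u0,v0=int(u),int(v)
    sl=np.s_[max(v0-w,0):v0+w,max(u0-w,0):u0+w];m[sl]=(g[sl]>thr)
    m=cv2.morphologyEx(m,cv2.MORPH_OPEN,np.ones((3,3)))
    n,l,s,c=cv2.connectedComponentsWithStats(m)
    for k in range(1,n):
        if s[k,4]>60:
            b=s[k];ce=np.array([b[0]+b[2]/2-.5,b[1]+b[3]/2-.5]);d=ce-(lo+hi)/2
            print(cam,'bbox',b,'pred',lo.round(),hi.round(),'->',(onz(cam,u+d[0],v+d[1],.032,st)).round(4)[:2])
E
python3 - <<'E'
from h import *
brief();im,st=snap('w29');s=get_image('scene');t=get_image('top')
cv2.imwrite('pics/s29.png',s[:,:,::-1]);cv2.imwrite('pics/t29.png',t[:,:,::-1])
print('A');cupfind(s,.52,.391)
for c in ((.400,.284),(.388,.422)):
    cupfind(s,*c);cupfind(t,*c,'top')
    cupfind(im,*c,'wrist',st)
cupgo((.4,.284,.034),-48,.1)
E
```

```text
t 76.15 p [0.3994 0.285  0.2397] x [-0.386  0.548 -0.742] z [ 0.423 -0.61  -0.67 ] q [-0.25  0.44 -1.12  1.77  0.93  1.87 -0.9 ] F [ 0.1 -0.9 -0.1] w 87.1 0.0
A
scene bbox [375 285  20  26 376] pred [370. 284.] [394. 311.] -> [0.5152 0.3949]
scene bbox [352 313   9  13  80] pred [370. 284.] [394. 311.] -> [0.614  0.3843]
scene bbox [353 218  35  16 337] pred [369. 233.] [391. 258.] -> [0.3707 0.2201]
scene bbox [374 233  13  11  89] pred [369. 233.] [391. 258.] -> [0.3823 0.2682]
scene bbox [377 246  14  11 108] pred [369. 233.] [391. 258.] -> [0.4084 0.3029]
top bbox [181 267  16  20 228] pred [177. 266.] [199. 286.] -> [0.3993 0.2819]
wrist bbox [ 253    0   60   72 3443] pred [254.  -0.] [314.  74.] -> [0.3979 0.2847]
wrist bbox [ 202   41   90   76 3711] pred [254.  -0.] [314.  74.] -> [0.3978 0.2197]
scene bbox [430 247  20  25 303] pred [410. 262.] [435. 288.] -> [0.3117 0.4231]
scene bbox [418 263  13   9  74] pred [410. 262.] [435. 288.] -> [0.3646 0.4095]
scene bbox [422 279  12  10  86] pred [410. 262.] [435. 288.] -> [0.3983 0.4456]
wrist bbox [286   0  18  10 142] pred [ 339. -117.] [424. -42.] -> [0.3843 0.3181]
wrist bbox [427   0  34  10 258] pred [ 339. -117.] [424. -42.] -> [0.4827 0.4064]
tilt -48.0 twist_y 0.001 yaw 124.6 roll 0.09 dp [ 0.1557 -0.0008  0.0573]
```

Emit:
apply_moves:
  dp:
    - [0.039,0,0.014]
    - [0.039,0,0.014]
    - [0.039,0,0.014]
    - [0.039,0,0.014]
    - [0,0,0.02]
    - [0,0,0.03]
    - [0,0,0.03]
    - [0,0,0.015]
    - [0,0,0.005]
    - [0,0,0]
  twist:
    - [0,0,0]
    - [0,0,0]
    - [0,0,0]
    - [0,0,0]
    - [0,0,0]
    - [0,0,0]
    - [0,0,0]
    - [0,0,0]
    - [0,0,0]
    - [0,0,0]
  fingers: [0,0,0,0,0,0,0,0,0,0]

```text
time: 77.3
position: [0.4073, 0.2744, 0.0219]
tool_rot: [1.091, 2.084, -0.486]
ft_force: [0.0, 0.5, 0.8]
grip_width: 0.997
grip_force: 0.0
```

Run:
```python
from h import *
brief();cupgo((.3985,.284,.032),-48,.0)
```

```text
t 77.3 p [0.4073 0.2744 0.0219] x [-0.38   0.549 -0.744] z [ 0.425 -0.611 -0.668] q [-0.39  0.75 -0.94  1.91  1.11  1.68 -1.21] F [0.  0.5 0.8] w 86.7 0.0
tilt -48.1 twist_y 0.002 yaw 124.7 roll 0.08 dp [ 0.0011 -0.0018  0.0026]
```

Emit:
apply_moves:
  dp:
    - [0.001,-0.0015,0.002]
    - [0,0,0]
    - [0,0,0]
    - [0,0,0]
    - [0,0,0]
    - [0,0,0]
    - [-0.011,0,-0.01]
    - [-0.011,0,-0.01]
    - [0,0,0]
    - [0,0,0]
  twist:
    - [0,0,0]
    - [0,0,0]
    - [0,0,0]
    - [0,0,0]
    - [0,0,0]
    - [0,0,0]
    - [0,0,0]
    - [0,0,0]
    - [0,0,0]
    - [0,0,0]
  fingers: [0,0,1,1,1,1,1,1,1,1]
  newtons: 20

```text
time: 78.3
position: [0.4056, 0.2742, 0.0494]
tool_rot: [1.089, 2.085, -0.484]
ft_force: [-0.1, -1.0, -1.1]
grip_width: 0.579
grip_force: 20.0
```

Emit:
apply_moves:
  dp:
    - [0.0027,0,0]
    - [0.0027,0,0]
    - [0.0027,0,0]
    - [0.0027,0,0]
    - [0.0027,0,0]
    - [0.0027,0,0]
    - [0.0027,0,0]
    - [0.0027,0,0]
    - [0.0027,0,0]
    - [0.0027,0,0]
  twist:
    - [0,0.14,0]
    - [0,0.14,0]
    - [0,0.14,0]
    - [0,0.14,0]
    - [0,0.14,0]
    - [0,0.14,0]
    - [0,0.14,0]
    - [0,0.14,0]
    - [0,0.14,0]
    - [0,0.14,0]
  fingers: [1,1,1,1,1,1,1,1,1,1]

```text
time: 79.3
position: [0.3925, 0.2926, 0.0437]
tool_rot: [-1.214, -2.324, -0.352]
ft_force: [-0.7, 0.4, -1.4]
grip_width: 0.578
grip_force: 20.0
```

Emit:
apply_moves:
  dp:
    - [0.0027,0,0]
    - [0,0,0]
    - [0,0,0]
    - [0,0,0]
  twist:
    - [0,0.149,0]
    - [0,0.022,0]
    - [0,0,0]
    - [0,0,0]
  fingers: [1,1,1,1]

```text
time: 79.7
position: [0.389, 0.2965, 0.0457]
tool_rot: [-1.135, -2.184, -0.433]
ft_force: [-0.1, 0.1, -1.3]
grip_width: 0.581
grip_force: 20.0
```

Run:
```python
from h import *
brief();cupgo((.3985,.284,.033),42,0)
```

```text
t 79.7 p [0.389  0.2965 0.0457] x [-0.429  0.611  0.665] z [-0.382  0.545 -0.747] q [ 0.8   0.92 -1.33  1.94  0.19  1.06  0.05] F [-0.1  0.1 -1.3] w 50.6 20.0
tilt 41.7 twist_y 0.005 yaw 125.1 roll 0.04 dp [-0.0202  0.0005  0.018 ]
```

Emit:
apply_moves:
  dp:
    - [-0.006,0,0.006]
    - [-0.004,0,0.004]
    - [0,0,0]
    - [0,0,0]
  twist:
    - [0,0,0]
    - [0,0,0]
    - [0,0,0]
    - [0,0,0]
  fingers: [1,1,1,1]

```text
time: 80.1
position: [0.3903, 0.2951, 0.0308]
tool_rot: [-1.136, -2.182, -0.434]
ft_force: [0.1, 0.4, -1.3]
grip_width: 0.582
grip_force: 20.0
```

Emit:
apply_moves:
  dp:
    - [-0.003,0,0.003]
    - [-0.001,0,0.001]
    - [0,0,0]
    - [0,0,0]
  twist:
    - [0,0,0]
    - [0,0,0]
    - [0,0,0]
    - [0,0,0]
  fingers: [1,1,1,1]

```text
time: 80.5
position: [0.3908, 0.2947, 0.0252]
tool_rot: [-1.137, -2.179, -0.435]
ft_force: [-0.4, -0.9, -2.5]
grip_width: 0.582
grip_force: 20.0
```

Emit:
apply_moves:
  dp:
    - [-0.0015,0,0.0015]
    - [-0.0005,0,0.0005]
    - [0,0,0]
    - [0,0,0]
  twist:
    - [0,0,0]
    - [0,0,0]
    - [0,0,0]
    - [0,0,0]
  fingers: [1,1,1,1]

```text
time: 80.9
position: [0.3908, 0.2946, 0.0224]
tool_rot: [-1.137, -2.18, -0.435]
ft_force: [0.5, -0.9, -0.8]
grip_width: 0.58
grip_force: 20.0
```

Emit:
apply_moves:
  dp:
    - [-0.0014,0,0.0014]
    - [0,0,0]
    - [0,0,0]
  twist:
    - [0,0,0]
    - [0,0,0]
    - [0,0,0]
  fingers: [1,1,1]

```text
time: 81.2
position: [0.3909, 0.2945, 0.0203]
tool_rot: [-1.137, -2.18, -0.435]
ft_force: [0.1, -0.1, -1.6]
grip_width: 0.585
grip_force: 20.0
```

Emit:
apply_moves:
  dp:
    - [-0.0014,0,0.0014]
    - [0,0,0]
    - [0,0,0]
  twist:
    - [0,0,0]
    - [0,0,0]
    - [0,0,0]
  fingers: [1,1,1]

```text
time: 81.5
position: [0.391, 0.2944, 0.0184]
tool_rot: [-1.137, -2.18, -0.435]
ft_force: [-0.2, 1.2, -1.1]
grip_width: 0.579
grip_force: 20.0
```

Emit:
apply_moves:
  dp:
    - [-0.0007,0,0.0007]
    - [0,0,0]
    - [0,0,0]
  twist:
    - [0,0,0]
    - [0,0,0]
    - [0,0,0]
  fingers: [1,1,1]

```text
time: 81.8
position: [0.391, 0.2945, 0.0181]
tool_rot: [-1.136, -2.179, -0.435]
ft_force: [0.7, -3.4, 6.3]
grip_width: 0.587
grip_force: 20.0
```

Emit:
apply_moves:
  dp:
    - [0,0,0]
    - [0,0,0]
    - [0,0,0]
    - [0,0,-0.02]
    - [0,0,-0.04]
    - [0,0,-0.04]
    - [0,0,-0.03]
    - [0,0,0]
    - [0,0,0]
    - [0,0,0]
  twist:
    - [0,0,0]
    - [0,0,0]
    - [0,0,0]
    - [0,0,0]
    - [0,0,0]
    - [0,0,0]
    - [0,-0.14,0]
    - [0,-0.14,0]
    - [0,-0.14,0]
    - [0,-0.14,0]
  fingers: [0.2,0,0,0,0,0,0,0,0,0]

```text
time: 82.8
position: [0.4414, 0.2233, 0.115]
tool_rot: [-1.386, -2.654, -0.117]
ft_force: [-0.2, 0.3, -0.3]
grip_width: 1.0
grip_force: 0.0
```

Emit:
apply_moves:
  dp:
    - [0,0,0]
    - [0,0,0]
    - [0,0,0]
    - [0,0,0]
    - [0,0,0]
    - [0,0,0]
    - [0,0,0]
    - [0,0,0]
    - [0,0,0]
  twist:
    - [0,-0.145,0]
    - [0,-0.145,0]
    - [0,-0.145,0]
    - [0,-0.145,0]
    - [0,-0.145,0]
    - [0,-0.145,0]
    - [0,-0.14,0]
    - [0,0,0]
    - [0,0,0]
  fingers: [0,0,0,0,0,0,0,0,0]

```text
time: 83.7
position: [0.4399, 0.224, 0.1133]
tool_rot: [1.086, 2.091, -0.485]
ft_force: [0.4, -0.2, -0.2]
grip_width: 0.997
grip_force: 0.0
```

```bash
cat >> h.py <<'E'
def lybb(cam,x,y,yaw,st):
    h=np.array([np.cos(yaw),np.sin(yaw),0]);k=np.array([-h[1],h[0],0])
    Q=np.array([proj(cam,np.array([x,y,.032])+a*h+.026*(np.cos(t)*k+np.sin(t)*np.array([0,0,1])),st) for t in TH for a in(-.026,.026)]);return Q.min(0).round(),Q.max(0).round()
E
python3 - <<'E'
from h import *
brief();im,st=snap('w30');s=get_image('scene');t=get_image('top')
cv2.imwrite('pics/s30.png',s[:,:,::-1]);cv2.imwrite('pics/t30.png',t[:,:,::-1])
c=(.3985,.284)
print('lying pred',lybb('wrist',*c,np.radians(125),st));cupfind(im,*c,'wrist',st)
cupgo((*c,.032),-48,.08);cupgo((*c,.032),-48,0)
E
```

```text
t 83.7 p [0.4399 0.224  0.1133] x [-0.387  0.548 -0.742] z [ 0.425 -0.608 -0.671] q [-0.23  0.5  -0.97  1.95  1.03  1.64 -0.99] F [ 0.4 -0.2 -0.2] w 86.7 0.0
lying pred (array([225., -18.]), array([343., 121.]))
wrist bbox [134   0  32  33 223] pred [225. -18.] [343. 121.] -> [0.332 0.27 ]
wrist bbox [ 211    0  224  111 9879] pred [225. -18.] [343. 121.] -> [0.4151 0.2937]
wrist bbox [331   0  18  10  84] pred [225. -18.] [343. 121.] -> [0.4024 0.321 ]
wrist bbox [329   2  65  37 373] pred [225. -18.] [343. 121.] -> [0.4156 0.3212]
wrist bbox [155   6  41  41 312] pred [225. -18.] [343. 121.] -> [0.3455 0.2701]
wrist bbox [268  33 169  84 802] pred [225. -18.] [343. 121.] -> [0.4358 0.2935]
wrist bbox [174  35  29  25 192] pred [225. -18.] [343. 121.] -> [0.3564 0.2614]
wrist bbox [  131    45   306   157 20587] pred [225. -18.] [343. 121.] -> [0.4293 0.2396]
wrist bbox [310  54 127  59 559] pred [225. -18.] [343. 121.] -> [0.4491 0.2966]
wrist bbox [193  59  16  15 100] pred [225. -18.] [343. 121.] -> [0.3672 0.2532]
wrist bbox [319  73 118  53 467] pred [225. -18.] [343. 121.] -> [0.4603 0.2898]
wrist bbox [211  78  12   9  61] pred [225. -18.] [343. 121.] -> [0.3796 0.2473]
wrist bbox [330  91 106  46 372] pred [225. -18.] [343. 121.] -> [0.472  0.2834]
wrist bbox [398 111  26  12  82] pred [225. -18.] [343. 121.] -> [0.4879 0.2935]
tilt -48.0 twist_y 0.0 yaw 124.6 roll 0.13 dp [ 0.113  -0.0006 -0.0618]
tilt -48.0 twist_y 0.0 yaw 124.6 roll 0.13 dp [ 0.113  -0.0006  0.0182]
```

Run:
```python
from h import *
im=cv2.imread('pics/w30.png')[:,:,::-1];a=np.load('pics/w30.npy');st=dict(position=a[:3],tool_rot=a[3:])
for th in (105,120,135):print(th);cupfind(im,.3985,.284,'wrist',st,thr=th)
```

```text
105
wrist bbox [ 220    0  110   89 8557] pred [225. -18.] [343. 121.] -> [0.392  0.2853]
wrist bbox [  131    45   306   157 19580] pred [225. -18.] [343. 121.] -> [0.4293 0.2396]
wrist bbox [166 188  39  14 402] pred [225. -18.] [343. 121.] -> [0.4099 0.1174]
120
wrist bbox [ 226    0  103   88 8044] pred [225. -18.] [343. 121.] -> [0.3928 0.2862]
wrist bbox [  131    45   306   157 18213] pred [225. -18.] [343. 121.] -> [0.4293 0.2396]
wrist bbox [167 188  38  14 370] pred [225. -18.] [343. 121.] -> [0.4103 0.1177]
135
wrist bbox [ 237    0   92   88 7299] pred [225. -18.] [343. 121.] -> [0.395  0.2877]
wrist bbox [ 131   45  109   79 3026] pred [225. -18.] [343. 121.] -> [0.3648 0.237 ]
wrist bbox [ 211  134   37   42 1070] pred [225. -18.] [343. 121.] -> [0.4164 0.1912]
wrist bbox [156 145  54  15 438] pred [225. -18.] [343. 121.] -> [0.3867 0.1757]
wrist bbox [ 231  146  206   56 6473] pred [225. -18.] [343. 121.] -> [0.4931 0.2153]
wrist bbox [150 159  61  17 488] pred [225. -18.] [343. 121.] -> [0.3916 0.1563]
wrist bbox [131 182  16  20 216] pred [225. -18.] [343. 121.] -> [0.3711 0.0979]
wrist bbox [169 193  35   9 272] pred [225. -18.] [343. 121.] -> [0.4122 0.1136]
```

Run:
```python
from h import *
im=cv2.imread('pics/w30.png')[:,:,::-1];a=np.load('pics/w30.npy');st=dict(position=a[:3],tool_rot=a[3:])
h=np.array([np.cos(2.18),np.sin(2.18)]);k=np.array([h[1],-h[0]])
for d in(0,.01,.02):
    c=np.array([.3985,.284])+d*h;print(d,lybb('wrist',*c,2.18,st),'upright',hullbb('wrist',*c,st))
g=cv2.cvtColor(im.copy(),cv2.COLOR_RGB2GRAY)
print(g[0:130:5,200:360:8])
t=cv2.cvtColor(cv2.imread('pics/t30.png'),cv2.COLOR_BGR2GRAY);s=cv2.cvtColor(cv2.imread('pics/s30.png'),cv2.COLOR_BGR2GRAY)
print(lybb('scene',.3985,.284,2.18,st),lybb('top',.3985,.284,2.18,st))
print(s[225:265:2,358:402:2])
```

```text
0 (array([225., -18.]), array([343., 121.])) upright (array([224.89663196, -17.91498508]), array([343.16325834, 121.37806859]))
0.01 (array([223., -35.]), array([346., 108.])) upright (array([221.85535415, -35.17254142]), array([346.34080826, 107.52422052]))
0.02 (array([220., -53.]), array([348.,  92.])) upright (array([218.63232808, -53.13765524]), array([349.71549124,  92.35521097]))
[[ 44  41  99 117 131 142 151 157 161 170 166 169 172 164 164 155 145  72
   80  75]
 [ 45  34 100 117 130 141 151 158 163 170 167 170 173 165 165 157 140  80
   72  73]
 [ 33  35  97 114 128 141 152 161 163 172 168 171 173 166 164 156 135  71
   72  73]
 [ 32  34  93 113 127 141 153 161 162 171 168 171 173 165 165 157 124  72
   72  74]
 [ 39  33  93 113 129 139 153 160 163 173 169 172 175 165 166 159 109  71
   72  71]
 [ 66  37  90 111 128 138 153 158 163 173 171 172 175 166 167 158  92  73
   78  81]
 [ 67  45  74 108 129 137 154 158 162 173 171 174 176 167 167 158  73  81
   82  73]
 [ 82  34  32 109 129 137 154 156 161 174 172 176 176 167 166 159  76  81
   71  73]
 [ 82  34  33 106 127 139 152 
[... 2747 characters left out ...]
1 113 101  24  27  30  27  28
   29  37  35  45]
 [ 50  66  51  53  66  52  49  49  43  31  53  86  96  90  26  21  37  38
   22  31  30  38]
 [ 52  52  63  51  48  61  54  51  61  52  60  60  46  49  70  79  87 100
   91  67  49  51]
 [ 53  49  56  52  50  55  56  51  59  51  50  55  54  52  63  52  51  61
   45  46  64  52]
 [ 67  52  52  65  51  51  65  49  52  65  51  53  65  50  49  65  48  47
   64  45  52  62]
 [ 52  62  54  48  62  51  49  63  50  49  62  47  47  62  50  44  61  48
   45  61  50  44]
 [ 53  55  57  53  56  54  49  58  51  49  55  51  47  56  53  51  56  52
   50  57  52  51]
 [ 53  52  66  52  50  64  49  51  66  50  49  65  51  48  65  50  50  63
   52  52  63  52]]
```

Run:
```python
from h import *
a=np.load('pics/w27.npy');st=dict(position=a[:3],tool_rot=a[3:])
im=cv2.imread('pics/w27.png')[:,:,::-1]
h=np.array([np.cos(2.18),np.sin(2.18)])
for d in(0,.01,.02):
    c=np.array([.5295,.3745])+d*h;print(d,lybb('wrist',*c,2.18,st))
cupfind(im,.5295,.3745,'wrist',st,thr=120)
s=cv2.imread('pics/s28.png')[:,:,::-1];cupfind(s,.52,.391)
```

```text
0 (array([226., -17.]), array([344., 120.]))
0.01 (array([224., -35.]), array([346., 104.]))
0.02 (array([222., -53.]), array([348.,  87.]))
wrist bbox [  223     0   111   120 10514] pred [225. -17.] [345. 120.] -> [0.5294 0.3686]
wrist bbox [  269    53   165   144 14201] pred [225. -17.] [345. 120.] -> [0.5896 0.3575]
wrist bbox [427 123   7  15  81] pred [225. -17.] [345. 120.] -> [0.6327 0.387 ]
wrist bbox [211 159  38  32 908] pred [225. -17.] [345. 120.] -> [0.5526 0.2737]
scene bbox [375 285  20  26 384] pred [370. 284.] [394. 311.] -> [0.5152 0.3949]
scene bbox [352 313   9  13  80] pred [370. 284.] [394. 311.] -> [0.614  0.3843]
```

Emit:
apply_moves:
  dp:
    - [0,0,-0.03]
    - [0,0,-0.03]
    - [0,0,0]
    - [0,0,0]
  twist:
    - [0,0.105,0]
    - [0,0.105,0]
    - [0,0,0]
    - [0,0,0]
  fingers: [0,0,0,0]

```text
time: 84.25
position: [0.4185, 0.2561, 0.1587]
tool_rot: [1.19, 2.261, -0.382]
ft_force: [0.0, -0.5, -1.2]
grip_width: 0.999
grip_force: 0.0
```

Run:
```python
from h import *
brief();im,st=snap('w31');c=(.3816,.2996)
print(lybb('wrist',*c,2.18,st))
g=cv2.cvtColor(im.copy(),cv2.COLOR_RGB2GRAY);m=(g>95).astype(np.uint8);m[130:]=0;m[:,:150]=0;m[:,400:]=0
n,l,ss,cc=cv2.connectedComponentsWithStats(cv2.morphologyEx(m,cv2.MORPH_OPEN,np.ones((5,5))))
for k in range(1,n):
    if ss[k,4]>400:print(ss[k],cc[k].round(1))
cupgo((*c,.033),-36,.09);cupgo((*c,.033),-36,0)
```

```text
t 84.25 p [0.4185 0.2561 0.1587] x [-0.456  0.667 -0.589] z [ 0.338 -0.483 -0.808] q [-0.07  0.36 -1.1   1.89  0.83  1.55 -0.82] F [ 0.  -0.5 -1.2] w 86.9 0.0
(array([234.,  10.]), array([313., 104.]))
[ 233   12   77   93 6126] [273.5  56.4]
[ 150   64   78   66 2917] [177.3 106.2]
tilt -36.1 twist_y 0.002 yaw 124.6 roll 0.11 dp [ 0.119  -0.0051 -0.0039]
tilt -36.1 twist_y 0.002 yaw 124.6 roll 0.11 dp [ 0.119  -0.0051  0.0861]
```

The lying cup's outline (233–310, 12–105) matches the prediction for (0.3816, 0.2996). Grasping it there.

Emit:
apply_moves:
  dp:
    - [0.04,-0.002,0]
    - [0.04,-0.002,0]
    - [0.039,-0.001,0]
    - [0,0,0.02]
    - [0,0,0.03]
    - [0,0,0.02]
    - [0,0,0.01]
    - [0,0,0.006]
    - [0,0,0]
    - [0,0,0]
  twist:
    - [0,0,0]
    - [0,0,0]
    - [0,0,0]
    - [0,0,0]
    - [0,0,0]
    - [0,0,0]
    - [0,0,0]
    - [0,0,0]
    - [0,0,0]
    - [0,0,0]
  fingers: [0,0,0,0,0,0,0,0,0,0]

```text
time: 85.3
position: [0.3863, 0.2932, 0.0177]
tool_rot: [1.183, 2.267, -0.383]
ft_force: [-0.1, 0.8, 0.5]
grip_width: 0.996
grip_force: 0.0
```

Run:
```python
from h import *
brief();cupgo((.3816,.2996,.0325),-36,0)
```

```text
t 85.3 p [0.3863 0.2932 0.0177] x [-0.462  0.664 -0.588] z [ 0.337 -0.482 -0.809] q [-0.29  0.62 -0.98  1.95  0.98  1.48 -1.12] F [-0.1  0.8  0.5] w 86.7 0.0
tilt -36.0 twist_y 0.0 yaw 124.9 roll 0.07 dp [-0.0023 -0.0002  0.0023]
```

Emit:
apply_moves:
  dp:
    - [-0.002,0,0.001]
    - [0,0,0]
    - [0,0,0]
    - [0,0,0]
    - [0,0,0]
    - [0,0,0]
    - [-0.009,0,-0.012]
    - [-0.009,0,-0.012]
    - [0,0,0]
    - [0,0,0]
  twist:
    - [0,0,0]
    - [0,0,0]
    - [0,0,0]
    - [0,0,0]
    - [0,0,0]
    - [0,0,0]
    - [0,0,0]
    - [0,0,0]
    - [0,0,0]
    - [0,0,0]
  fingers: [0,1,1,1,1,1,1,1,1,1]
  newtons: 20

```text
time: 86.3
position: [0.3881, 0.2908, 0.0482]
tool_rot: [1.184, 2.267, -0.382]
ft_force: [0.7, -0.0, -0.9]
grip_width: 0.598
grip_force: 19.9
```

Emit:
apply_moves:
  dp:
    - [0.0027,0,0]
    - [0.0027,0,0]
    - [0.0027,0,0]
    - [0.0027,0,0]
    - [0.0027,0,0]
    - [0.0027,0,0]
    - [0.0027,0,0]
    - [0.0027,0,0]
    - [0.0027,0,0]
    - [0.0027,0,0]
  twist:
    - [0,0.14,0]
    - [0,0.14,0]
    - [0,0.14,0]
    - [0,0.14,0]
    - [0,0.14,0]
    - [0,0.14,0]
    - [0,0.14,0]
    - [0,0.14,0]
    - [0,0.14,0]
    - [0,0.14,0]
  fingers: [1,1,1,1,1,1,1,1,1,1]

```text
time: 87.3
position: [0.3747, 0.3098, 0.0473]
tool_rot: [-1.119, -2.142, -0.457]
ft_force: [0.2, 0.2, -0.9]
grip_width: 0.601
grip_force: 19.9
```

Emit:
apply_moves:
  dp:
    - [0.0027,0,0]
    - [0,0,0]
    - [0,0,0]
    - [0,0,0]
  twist:
    - [0,0.13,0]
    - [0,0,0]
    - [0,0,0]
    - [0,0,0]
  fingers: [1,1,1,1]

```text
time: 87.7
position: [0.3715, 0.3131, 0.0502]
tool_rot: [-1.058, -2.038, -0.511]
ft_force: [0.5, -0.4, -0.6]
grip_width: 0.597
grip_force: 19.9
```

Run:
```python
from h import *
brief();cupgo((.394,.288,.035),51.5,0)
```

```text
t 87.7 p [0.3715 0.3131 0.0502] x [-0.36   0.51   0.781] z [-0.448  0.64  -0.624] q [ 0.81  1.03 -1.31  1.94  0.11  1.06  0.13] F [ 0.5 -0.4 -0.6] w 51.9 19.9
tilt 51.4 twist_y 0.002 yaw 125.1 roll 0.08 dp [-0.0328  0.0039  0.0023]
```

Emit:
apply_moves:
  dp:
    - [-0.012,0.002,0.001]
    - [-0.012,0.002,0.001]
    - [-0.006,0,0]
    - [0,0,0]
    - [0,0,0]
  twist:
    - [0,0,0]
    - [0,0,0]
    - [0,0,0]
    - [0,0,0]
    - [0,0,0]
  fingers: [1,1,1,1,1]

```text
time: 88.2
position: [0.3854, 0.3007, 0.0245]
tool_rot: [-1.06, -2.033, -0.512]
ft_force: [-0.3, 0.0, -1.0]
grip_width: 0.603
grip_force: 19.9
```

Emit:
apply_moves:
  dp:
    - [-0.0016,0,0.0012]
    - [0,0,0]
    - [0,0,0]
  twist:
    - [0,0,0]
    - [0,0,0]
    - [0,0,0]
  fingers: [1,1,1]

```text
time: 88.5
position: [0.3854, 0.3008, 0.0228]
tool_rot: [-1.06, -2.032, -0.513]
ft_force: [0.2, -0.7, 0.5]
grip_width: 0.601
grip_force: 19.9
```

Emit:
apply_moves:
  dp:
    - [-0.0016,0,0.0012]
    - [0,0,0]
    - [0,0,0]
  twist:
    - [0,0,0]
    - [0,0,0]
    - [0,0,0]
  fingers: [1,1,1]

```text
time: 88.8
position: [0.3858, 0.3008, 0.0221]
tool_rot: [-1.059, -2.031, -0.514]
ft_force: [1.3, -4.9, 8.7]
grip_width: 0.598
grip_force: 19.9
```

Run:
```python
from h import *
brief();cupgo((.394,.288,.032),51.5,0)
```

```text
t 88.8 p [0.3858 0.3008 0.0221] x [-0.354  0.508  0.785] z [-0.449  0.644 -0.619] q [ 0.8   1.07 -1.25  1.91  0.14  1.06  0.17] F [ 1.3 -4.9  8.7] w 52.0 19.9
tilt 51.7 twist_y -0.004 yaw 124.9 roll -0.01 dp [-0.0016 -0.0006  0.0009]
```

Emit:
apply_moves:
  dp:
    - [0.0016,0,-0.0012]
    - [0,0,0]
    - [0,0,0]
    - [0,0,0]
    - [0,0,0]
    - [0,0,0]
    - [0,0,-0.02]
    - [0,0,-0.04]
    - [0,0,-0.04]
    - [0,0,-0.03]
  twist:
    - [0,0,0]
    - [0,0,0]
    - [0,0,0]
    - [0,0,0]
    - [0,0,0]
    - [0,0,0]
    - [0,0,0]
    - [0,0,0]
    - [0,0,0]
    - [0,-0.14,0]
  fingers: [1,1,0.25,0.1,0,0,0,0,0,0]

```text
time: 89.8
position: [0.447, 0.2126, 0.1006]
tool_rot: [-1.133, -2.144, -0.452]
ft_force: [0.3, -0.4, -0.6]
grip_width: 0.995
grip_force: 0.0
```

Emit:
apply_moves:
  dp:
    - [0,0,-0.03]
    - [0,0,-0.03]
    - [0,0,-0.03]
    - [0,0,-0.02]
    - [0,0,-0.01]
    - [0,0,0]
    - [0,0,0]
    - [0,0,0]
  twist:
    - [0,-0.14,0]
    - [0,-0.14,0]
    - [0,-0.14,0]
    - [0,-0.14,0]
    - [0,-0.14,0]
    - [0,-0.06,0]
    - [0,0,0]
    - [0,0,0]
  fingers: [0,0,0,0,0,0,0,0]

```text
time: 90.6
position: [0.4782, 0.1669, 0.2042]
tool_rot: [-1.452, -2.784, 0.0]
ft_force: [0.3, -0.4, 0.6]
grip_width: 1.001
grip_force: 0.0
```

Run:
```python
from h import *
im,st=snap('w32');brief();s=get_image('scene');t=get_image('top')
cv2.imwrite('pics/s32.png',s[:,:,::-1]);cv2.imwrite('pics/t32.png',t[:,:,::-1])
g=cv2.cvtColor(im.copy(),cv2.COLOR_RGB2GRAY);m=(g>100).astype(np.uint8);m[235:]=0
n,l,ss,cc=cv2.connectedComponentsWithStats(cv2.morphologyEx(m,cv2.MORPH_OPEN,np.ones((5,5))))
for k in range(1,n):
    if 400<ss[k,4]<9000:print(ss[k],cc[k].round(1),onz('wrist',*cc[k],.058,st)[:2].round(4),'std',g[l==k].std().round(1))
for c in ((.52,.391),(.394,.288),(.388,.423)):print(c,np.round(hullbb('wrist',*c,st)))
```

```text
t 90.65 p [0.4786 0.1661 0.2039] x [-0.571  0.821  0.003] z [-0.002  0.001 -1.   ] q [ 0.85  0.2  -1.35  1.79  0.2   1.31  0.06] F [-0.5 -0.7 -0.7] w 87.0 0.0
[527   0  33  20 549] [543.8   8.3] [0.6013 0.5472] std 21.2
[ 259   19   53   48 2015] [285.   42.3] [0.3945 0.2899] std 9.0
[ 422   23   41   44 1429] [442.   44.5] [0.5186 0.3904] std 8.1
[ 189  189   34   43 1093] [205.3 210.3] [0.4221 0.1105] std 19.1
(0.52, 0.391) [[403.  21.]
 [464.  75.]]
(0.394, 0.288) [[256.  18.]
 [311.  77.]]
(0.388, 0.423) [[324. -73.]
 [380. -14.]]
```

Cup C shows a uniform closed disc at (0.3945, 0.290) and cup A is unchanged, so both are mouth-down. Now cup B.

Emit:
apply_moves:
  dp:
    - [0.02,0.006,-0.02]
    - [0.04,0.011,-0.025]
    - [0.04,0.011,0]
    - [0.04,0.011,0]
    - [0.04,0.011,0]
    - [0.04,0.011,0]
    - [0.03,0.009,0]
    - [0.012,0.002,0]
    - [0,0,0]
    - [0,0,0]
  twist:
    - [0,0,0]
    - [0,0,0]
    - [0,0,0]
    - [0,0,0]
    - [0,0,0]
    - [0,0,0]
    - [0,0,0]
    - [0,-0.14,0]
    - [0,-0.14,0]
    - [0,-0.14,0]
  fingers: [0,0,0,0,0,0,0,0,0,0]

```text
time: 91.75
position: [0.3887, 0.4231, 0.2488]
tool_rot: [1.277, 2.444, -0.274]
ft_force: [1.1, -0.6, -0.6]
grip_width: 1.002
grip_force: 0.0
```

Emit:
apply_moves:
  dp:
    - [0,0,0]
    - [0,0,0]
    - [0,0,0]
    - [0,0,0]
    - [0,0,0]
    - [0,0,0]
    - [0,0,0]
  twist:
    - [0,-0.14,0]
    - [0,-0.14,0]
    - [0,-0.14,0]
    - [0,-0.07,0]
    - [0,0,0]
    - [0,0,0]
    - [0,0,0]
  fingers: [0,0,0,0,0,0,0]

```text
time: 92.45
position: [0.3889, 0.4224, 0.25]
tool_rot: [1.062, 2.029, -0.515]
ft_force: [0.5, 0.1, -0.1]
grip_width: 1.002
grip_force: 0.0
```

Run:
```python
from h import *
brief();im,st=snap('w33');s=get_image('scene');t=get_image('top');c=(.388,.422)
cv2.imwrite('pics/s33.png',s[:,:,::-1]);cv2.imwrite('pics/t33.png',t[:,:,::-1])
for th in(95,120):cupfind(im,*c,'wrist',st,thr=th)
cupfind(t,*c,'top');cupfind(s,*c,'scene')
cupgo((*c,.033),-52,.1)
```

```text
t 92.45 p [0.3889 0.4224 0.25  ] x [-0.352  0.508 -0.786] z [ 0.448 -0.646 -0.618] q [-0.72  0.63 -0.82  1.43  0.98  2.03 -0.92] F [ 0.5  0.1 -0.1] w 87.2 0.0
wrist bbox [ 253    0   61   49 1818] pred [252. -20.] [312.  55.] -> [0.3932 0.4162]
wrist bbox [344  61  19  36 609] pred [252. -20.] [312.  55.] -> [0.4966 0.4018]
wrist bbox [203  67  35  30 700] pred [252. -20.] [312.  55.] -> [0.3789 0.3139]
wrist bbox [ 253    0   61   49 1557] pred [252. -20.] [312.  55.] -> [0.3932 0.4162]
wrist bbox [351  61  12  36 387] pred [252. -20.] [312.  55.] -> [0.4997 0.4043]
wrist bbox [209  67  21  15 202] pred [252. -20.] [312.  55.] -> [0.3728 0.324 ]
top bbox [131 272  13  20 197] pred [126. 271.] [149. 291.] -> [0.3859 0.4235]
scene bbox [430 247  20  25 300] pred [410. 262.] [435. 288.] -> [0.3117 0.4231]
scene bbox [418 264  12   8  65] pred [410. 262.] [435. 288.] -> [0.3669 0.4095]
scene bbox [422 279  12  10  81] pred [410. 262.] [435. 288.] -> [0.3983 0.4456]
tilt -51.8 twist_y -0.003 yaw 124.8 roll 0.06 dp [ 0.1712 -0.001   0.0534]
```

Emit:
apply_moves:
  dp:
    - [0.04,0,0.01]
    - [0.045,0,0.014]
    - [0.045,0,0.014]
    - [0.043,-0.001,0.013]
    - [0,0,0.02]
    - [0,0,0.03]
    - [0,0,0.03]
    - [0,0,0.015]
    - [0,0,0.005]
    - [0,0,0]
  twist:
    - [0,0,0]
    - [0,0,0]
    - [0,0,0]
    - [0,0,0]
    - [0,0,0]
    - [0,0,0]
    - [0,0,0]
    - [0,0,0]
    - [0,0,0]
    - [0,0,0]
  fingers: [0,0,0,0,0,0,0,0,0,0]

```text
time: 93.6
position: [0.3942, 0.4124, 0.0209]
tool_rot: [1.059, 2.028, -0.515]
ft_force: [-0.4, -0.3, -0.3]
grip_width: 0.998
grip_force: 0.0
```

Run:
```python
from h import *
brief();cupgo((.3865,.4245,.0325),-52,.0)
```

```text
t 93.6 p [0.3942 0.4124 0.0209] x [-0.353  0.507 -0.786] z [ 0.449 -0.645 -0.618] q [-0.75  0.88 -0.74  1.56  1.06  1.8  -1.17] F [-0.4 -0.3 -0.3] w 86.9 0.0
tilt -51.8 twist_y -0.003 yaw 124.8 roll 0.01 dp [-0.0003  0.0006  0.0006]
```

Emit:
apply_moves:
  dp:
    - [0,0,0]
    - [0,0,0]
    - [0,0,0]
    - [0,0,0]
    - [0,0,0]
    - [-0.012,0,-0.009]
    - [-0.012,0,-0.009]
    - [0,0,0]
    - [0,0,0]
  twist:
    - [0,0,0]
    - [0,0,0]
    - [0,0,0]
    - [0,0,0]
    - [0,0,0]
    - [0,0,0]
    - [0,0,0]
    - [0,0,0]
    - [0,0,0]
  fingers: [1,1,1,1,1,1,1,1,1]
  newtons: 20

```text
time: 94.5
position: [0.3943, 0.4124, 0.0513]
tool_rot: [1.059, 2.029, -0.513]
ft_force: [0.7, 0.2, -1.9]
grip_width: 0.581
grip_force: 19.9
```

Emit:
apply_moves:
  dp:
    - [0.0027,0,0]
    - [0.0027,0,0]
    - [0.0027,0,0]
    - [0.0027,0,0]
    - [0.0027,0,0]
    - [0.0027,0,0]
    - [0.0027,0,0]
    - [0.0027,0,0]
    - [0.0027,0,0]
    - [0.0027,0,0]
  twist:
    - [0,0.14,0]
    - [0,0.14,0]
    - [0,0.14,0]
    - [0,0.14,0]
    - [0,0.14,0]
    - [0,0.14,0]
    - [0,0.14,0]
    - [0,0.14,0]
    - [0,0.14,0]
    - [0,0.14,0]
  fingers: [1,1,1,1,1,1,1,1,1,1]

```text
time: 95.5
position: [0.3815, 0.4307, 0.0442]
tool_rot: [-1.242, -2.379, -0.317]
ft_force: [0.0, -0.6, -2.3]
grip_width: 0.58
grip_force: 19.9
```

Emit:
apply_moves:
  dp:
    - [0.0027,0,0]
    - [0,0,0]
    - [0,0,0]
    - [0,0,0]
  twist:
    - [0,0.149,0]
    - [0,0.022,0]
    - [0,0,0]
    - [0,0,0]
  fingers: [1,1,1,1]

```text
time: 95.9
position: [0.3776, 0.4345, 0.0456]
tool_rot: [-1.164, -2.24, -0.401]
ft_force: [0.1, -0.2, 0.5]
grip_width: 0.581
grip_force: 19.9
```

Run:
```python
from h import *
brief();cupgo((.3865,.4245,.036),38,0)
```

```text
t 95.9 p [0.3776 0.4345 0.0456] x [-0.453  0.645  0.616] z [-0.354  0.504 -0.788] q [ 0.49  0.94 -1.33  1.87  0.3   0.94 -0.23] F [ 0.1 -0.2  0.5] w 50.5 19.9
tilt 38.0 twist_y 0.0 yaw 125.1 roll 0.01 dp [-0.0164  0.0015  0.0184]
```

Emit:
apply_moves:
  dp:
    - [-0.008,0,0.009]
    - [-0.006,0,0.007]
    - [-0.002,0,0.002]
    - [0,0,0]
    - [0,0,0]
  twist:
    - [0,0,0]
    - [0,0,0]
    - [0,0,0]
    - [0,0,0]
    - [0,0,0]
  fingers: [1,1,1,1,1]

```text
time: 96.4
position: [0.3797, 0.4326, 0.021]
tool_rot: [-1.166, -2.237, -0.402]
ft_force: [-0.6, -0.5, 0.2]
grip_width: 0.58
grip_force: 19.9
```

Emit:
apply_moves:
  dp:
    - [-0.0012,0,0.0016]
    - [0,0,0]
    - [0,0,0]
  twist:
    - [0,0,0]
    - [0,0,0]
    - [0,0,0]
  fingers: [1,1,1]

```text
time: 96.7
position: [0.3799, 0.4323, 0.019]
tool_rot: [-1.166, -2.236, -0.403]
ft_force: [-0.8, -0.7, -0.5]
grip_width: 0.581
grip_force: 19.9
```

Emit:
apply_moves:
  dp:
    - [-0.0006,0,0.0008]
    - [0,0,0]
    - [0,0,0]
  twist:
    - [0,0,0]
    - [0,0,0]
    - [0,0,0]
  fingers: [1,1,1]

```text
time: 97.0
position: [0.3799, 0.4323, 0.0179]
tool_rot: [-1.166, -2.236, -0.403]
ft_force: [-0.4, 0.8, -0.6]
grip_width: 0.581
grip_force: 19.9
```

Run:
```python
from h import *
brief();cupgo((.3865,.4245,.032),38,0)
```

```text
t 97.0 p [0.3799 0.4323 0.0179] x [-0.45   0.645  0.617] z [-0.354  0.506 -0.787] q [ 0.48  0.97 -1.29  1.87  0.32  0.9  -0.22] F [-0.4  0.8 -0.6] w 50.6 19.9
tilt 38.1 twist_y -0.002 yaw 124.9 roll -0.03 dp [0.0007 0.0009 0.0016]
```

Emit:
apply_moves:
  dp:
    - [-0.0005,0,0.0007]
    - [0,0,0]
    - [0,0,0]
    - [0,0,0]
    - [0,0,0]
    - [0,0,0]
    - [0,0,-0.02]
    - [0,0,-0.04]
    - [0,0,-0.04]
    - [0,0,-0.03]
  twist:
    - [0,0,0]
    - [0,0,0]
    - [0,0,0]
    - [0,0,0]
    - [0,0,0]
    - [0,0,0]
    - [0,0,0]
    - [0,0,0]
    - [0,0,0]
    - [0,-0.14,0]
  fingers: [1,1,0.25,0.1,0,0,0,0,0,0]

```text
time: 98.0
position: [0.4307, 0.3615, 0.1176]
tool_rot: [-1.242, -2.346, -0.329]
ft_force: [1.4, -1.2, -0.9]
grip_width: 0.996
grip_force: 0.0
```

Emit:
apply_moves:
  dp:
    - [0,0,-0.03]
    - [0,0,-0.02]
    - [0,0,0]
    - [0,0,0]
    - [0,0,0]
    - [0,0,0]
    - [0,0,0]
    - [0,0,0]
    - [0,0,0]
    - [0,0,0]
  twist:
    - [0,-0.14,0]
    - [0,-0.14,0]
    - [0,-0.14,0]
    - [0,-0.14,0]
    - [0,-0.14,0]
    - [0,-0.14,0]
    - [0,-0.14,0]
    - [0,-0.14,0]
    - [0,-0.1,0]
    - [0,0,0]
  fingers: [0,0,0,0,0,0,0,0,0,0]

```text
time: 99.0
position: [0.4349, 0.3509, 0.1613]
tool_rot: [1.143, 2.219, -0.42]
ft_force: [0.3, 0.2, -0.7]
grip_width: 0.998
grip_force: 0.0
```

Run:
```python
from h import *
brief();im,st=snap('w34');c=np.array((.3865,.4245));h=np.array([np.cos(2.18),np.sin(2.18)])
s=get_image('scene');t=get_image('top')
cv2.imwrite('pics/s34.png',s[:,:,::-1]);cv2.imwrite('pics/t34.png',t[:,:,::-1])
for d in(0,.01,.02):print(d,lybb('wrist',*(c+d*h),2.18,st))
g=cv2.cvtColor(im.copy(),cv2.COLOR_RGB2GRAY);m=(g>95).astype(np.uint8);m[150:]=0
n,l,ss,cc=cv2.connectedComponentsWithStats(cv2.morphologyEx(m,cv2.MORPH_OPEN,np.ones((5,5))))
for k in range(1,n):
    if ss[k,4]>400:print(ss[k],cc[k].round(1))
```

```text
t 99.0 p [0.4349 0.3509 0.1613] x [-0.448  0.625 -0.639] z [ 0.367 -0.524 -0.769] q [-0.38  0.55 -0.95  1.67  0.93  1.71 -0.89] F [ 0.3  0.2 -0.7] w 86.9 0.0
0 (array([246., -42.]), array([333.,  56.]))
0.01 (array([245., -55.]), array([334.,  42.]))
0.02 (array([244., -69.]), array([336.,  27.]))
[    0     0   148   150 14601] [50.9 77.7]
[ 239    0   80   51 3758] [278.   23.5]
[  440     0   120   150 13997] [508.5  73.2]
[ 362   86   66   64 3258] [393.1 120.4]
[ 171   93   66   57 3035] [205.8 123.8]
```

Emit:
apply_moves:
  dp:
    - [0,0,0]
    - [0,0,0]
    - [0,0,0]
    - [0,0,0]
  twist:
    - [0,-0.1,0]
    - [0,-0.1,0]
    - [0,0,0]
    - [0,0,0]
  fingers: [0,0,0,0]

```text
time: 99.55
position: [0.4396, 0.3474, 0.1641]
tool_rot: [1.066, 2.039, -0.51]
ft_force: [-0.7, 0.3, 0.4]
grip_width: 1.005
grip_force: 0.0
```

Run:
```python
from h import *
brief();cupgo((.381,.425,.033),-52,.09)
```

```text
t 99.55 p [0.4396 0.3474 0.1641] x [-0.358  0.516 -0.778] z [ 0.444 -0.639 -0.628] q [-0.52  0.64 -0.86  1.64  1.04  1.86 -0.97] F [-0.7  0.3  0.4] w 87.4 0.0
tilt -51.1 twist_y -0.016 yaw 124.8 roll -0.01 dp [ 0.1631 -0.0038 -0.0643]
```

Emit:
apply_moves:
  dp:
    - [0,0,-0.032]
    - [0.02,0,-0.032]
    - [0.045,-0.002,0]
    - [0.045,-0.002,0]
    - [0.045,0,0]
    - [0.008,0,0.02]
    - [0,0,0.03]
    - [0,0,0.025]
    - [0,0,0.012]
    - [0,0,0.003]
  twist:
    - [0,0,0]
    - [0,0,0]
    - [0,0,0]
    - [0,0,0]
    - [0,0,0]
    - [0,0,0]
    - [0,0,0]
    - [0,0,0]
    - [0,0,0]
    - [0,0,0]
  fingers: [0,0,0,0,0,0,0,0,0,0]

```text
time: 100.55
position: [0.3911, 0.4106, 0.021]
tool_rot: [1.068, 2.036, -0.512]
ft_force: [0.3, -0.2, -0.3]
grip_width: 1.001
grip_force: 0.0
```

Emit:
apply_moves:
  dp:
    - [0,0,0]
    - [0,0,0]
  twist:
    - [0,0,0]
    - [0,0,0]
  fingers: [0,0]

```text
time: 100.75
position: [0.3884, 0.4139, 0.0214]
tool_rot: [1.064, 2.039, -0.508]
ft_force: [-0.5, -0.6, -0.2]
grip_width: 0.999
grip_force: 0.0
```

Run:
```python
from h import *
brief();cupgo((.381,.425,.0325),-52,.0)
```

```text
t 100.75 p [0.3884 0.4139 0.0214] x [-0.359  0.515 -0.779] z [ 0.446 -0.638 -0.628] q [-0.72  0.9  -0.8   1.57  1.08  1.82 -1.19] F [-0.5 -0.6 -0.2] w 86.9 0.0
tilt -51.1 twist_y -0.015 yaw 124.9 roll 0.06 dp [-0.0002  0.0002  0.0017]
```

Emit:
apply_moves:
  dp:
    - [0,0,0.001]
    - [0,0,0]
    - [0,0,0]
    - [0,0,0]
    - [0,0,0]
    - [0,0,0]
    - [-0.012,0,-0.009]
    - [-0.012,0,-0.009]
    - [0,0,0]
    - [0,0,0]
  twist:
    - [0,0,0]
    - [0,0,0]
    - [0,0,0]
    - [0,0,0]
    - [0,0,0]
    - [0,0,0]
    - [0,0,0]
    - [0,0,0]
    - [0,0,0]
    - [0,0,0]
  fingers: [0,1,1,1,1,1,1,1,1,1]
  newtons: 20

```text
time: 101.75
position: [0.3899, 0.4118, 0.0506]
tool_rot: [1.064, 2.038, -0.508]
ft_force: [-1.1, 0.9, -1.7]
grip_width: 0.598
grip_force: 20.0
```

Emit:
apply_moves:
  dp:
    - [0.0027,0,0]
    - [0.0027,0,0]
    - [0.0027,0,0]
    - [0.0027,0,0]
    - [0.0027,0,0]
    - [0.0027,0,0]
    - [0.0027,0,0]
    - [0.0027,0,0]
    - [0.0027,0,0]
    - [0.0027,0,0]
  twist:
    - [0,0.14,0]
    - [0,0.14,0]
    - [0,0.14,0]
    - [0,0.14,0]
    - [0,0.14,0]
    - [0,0.14,0]
    - [0,0.14,0]
    - [0,0.14,0]
    - [0,0.14,0]
    - [0,0.14,0]
  fingers: [1,1,1,1,1,1,1,1,1,1]

```text
time: 102.75
position: [0.377, 0.4303, 0.0437]
tool_rot: [-1.237, -2.369, -0.323]
ft_force: [-0.3, 0.2, -1.0]
grip_width: 0.599
grip_force: 20.0
```

Emit:
apply_moves:
  dp:
    - [0.0027,0,0]
    - [0,0,0]
    - [0,0,0]
    - [0,0,0]
  twist:
    - [0,0.145,0]
    - [0,0.01,0]
    - [0,0,0]
    - [0,0,0]
  fingers: [1,1,1,1]

```text
time: 103.15
position: [0.373, 0.4341, 0.0454]
tool_rot: [-1.165, -2.244, -0.399]
ft_force: [-1.1, 1.0, -0.8]
grip_width: 0.604
grip_force: 20.0
```

Run:
```python
from h import *
brief();cupgo((.381,.427,.036),38,0)
```

```text
t 103.15 p [0.373  0.4341 0.0454] x [-0.455  0.647  0.612] z [-0.351  0.501 -0.791] q [ 0.5   0.95 -1.35  1.88  0.32  0.93 -0.26] F [-1.1  1.  -0.8] w 52.6 20.0
tilt 37.7 twist_y 0.005 yaw 125.1 roll 0.03 dp [-0.014   0.0024  0.0201]
```

Emit:
apply_moves:
  dp:
    - [-0.006,0,0.009]
    - [-0.006,0,0.008]
    - [-0.002,0,0.003]
    - [0,0,0]
    - [0,0,0]
  twist:
    - [0,0,0]
    - [0,0,0]
    - [0,0,0]
    - [0,0,0]
    - [0,0,0]
  fingers: [1,1,1,1,1]

```text
time: 103.65
position: [0.3736, 0.4342, 0.0202]
tool_rot: [-1.168, -2.241, -0.4]
ft_force: [0.5, 0.0, -1.0]
grip_width: 0.601
grip_force: 20.0
```

Emit:
apply_moves:
  dp:
    - [-0.0012,0,0.0016]
    - [0,0,0]
    - [0,0,0]
  twist:
    - [0,0,0]
    - [0,0,0]
    - [0,0,0]
  fingers: [1,1,1]

```text
time: 103.95
position: [0.3739, 0.434, 0.0182]
tool_rot: [-1.169, -2.24, -0.4]
ft_force: [-0.6, 1.5, -1.1]
grip_width: 0.598
grip_force: 20.0
```

Emit:
apply_moves:
  dp:
    - [-0.0006,0,0.0008]
    - [0,0,0]
    - [0,0,0]
  twist:
    - [0,0,0]
    - [0,0,0]
    - [0,0,0]
  fingers: [1,1,1]

```text
time: 104.25
position: [0.374, 0.4341, 0.0177]
tool_rot: [-1.169, -2.24, -0.4]
ft_force: [1.3, -3.6, 4.0]
grip_width: 0.603
grip_force: 19.9
```

Contact. I'll release, back off to vertical and check all the cups.

Emit:
apply_moves:
  dp:
    - [0.0004,0,-0.0005]
    - [0,0,0]
    - [0,0,0]
    - [0,0,0]
    - [0,0,0]
    - [0,0,0]
    - [0,0,-0.02]
    - [0,0,-0.04]
    - [0,0,-0.04]
    - [0,0,-0.03]
  twist:
    - [0,0,0]
    - [0,0,0]
    - [0,0,0]
    - [0,0,0]
    - [0,0,0]
    - [0,0,0]
    - [0,0,0]
    - [0,0,0]
    - [0,0,0]
    - [0,-0.14,0]
  fingers: [1,1,0.25,0.1,0,0,0,0,0,0]

```text
time: 105.25
position: [0.4243, 0.3636, 0.1188]
tool_rot: [-1.244, -2.351, -0.326]
ft_force: [2.0, -1.6, -1.8]
grip_width: 1.004
grip_force: 0.0
```

Emit:
apply_moves:
  dp:
    - [0,0,-0.03]
    - [0,0,-0.03]
    - [0,0,-0.03]
    - [0,0,-0.02]
    - [-0.04,0,0]
    - [-0.04,0,0]
    - [-0.04,0,0]
    - [-0.04,0,0]
    - [0,0,0]
    - [0,0,0]
  twist:
    - [0,-0.14,0]
    - [0,-0.14,0]
    - [0,-0.14,0]
    - [0,-0.1,0]
    - [0,0,0]
    - [0,0,0]
    - [0,0,0]
    - [0,0,0]
    - [0,0,0]
    - [0,0,0]
  fingers: [0,0,0,0,0,0,0,0,0,0]

```text
time: 106.25
position: [0.5314, 0.2079, 0.2229]
tool_rot: [-1.455, -2.782, 0.0]
ft_force: [-0.2, 0.8, 0.7]
grip_width: 0.999
grip_force: 0.0
```

Run:
```python
from h import *
im,st=snap('w35');brief();s=get_image('scene');t=get_image('top')
cv2.imwrite('pics/s35.png',s[:,:,::-1]);cv2.imwrite('pics/t35.png',t[:,:,::-1])
def comps(I,name,thr,box,z):
    g=cv2.cvtColor(np.ascontiguousarray(I),cv2.COLOR_RGB2GRAY);m=np.zeros_like(g);r0,r1,c0,c1=box;m[r0:r1,c0:c1]=(g>thr)[r0:r1,c0:c1]
    n,l,ss,cc=cv2.connectedComponentsWithStats(cv2.morphologyEx(m,cv2.MORPH_OPEN,np.ones((3,3))))
    for k in range(1,n):
        if 90<ss[k,4]<6000:print(name,ss[k],cc[k].round(1),onz(name,*cc[k],z,st)[:2].round(4),'mean',g[l==k].mean().round(),'std',g[l==k].std().round(1))
comps(im,'wrist',100,(0,235,0,560),.058);comps(t,'top',95,(205,330,110,230),.058);comps(s,'scene',95,(220,320,345,450),.05)
```

```text
t 106.3 p [0.5306 0.2094 0.2232] x [-0.573  0.82   0.002] z [-0.001  0.001 -1.   ] q [ 0.59  0.4  -1.27  1.62  0.39  1.41 -0.11] F [0.  0.4 0.4] w 87.0 0.0
wrist [479   0  51  13 387] [499.4   4.1] [0.6087 0.5471] mean 148.0 std 26.1
wrist [ 353   21   46   45 1606] [375.5  42.7] [0.5187 0.3911] mean 160.0 std 10.4
wrist [ 195   29   48   46 1748] [218.4  51.4] [0.3947 0.2908] mean 154.0 std 8.8
wrist [140 189  32  40 881] [155.7 208.6] [0.426  0.1135] mean 199.0 std 21.6
top [110 205  24  62 837] [117.7 227.1] [0.5343 0.4775] mean 188.0 std 40.8
top [186 205  44  48 747] [210.8 225.7] [0.5378 0.2206] mean 104.0 std 5.0
top [140 224  19  18 276] [149.3 232.4] [0.5194 0.3898] mean 162.0 std 17.7
top [176 269  19  19 290] [184.6 278. ] [0.3939 0.2886] mean 163.0 std 19.2
top [ 204  268   26   62 1051] [219.9 304.8] [0.3221 0.1916] mean 211.0 std 23.3
top [125 274  19  19 292] [134.3 283. ] [0.3809 0.4245] mean 164.0 std 20.3
top [ 110  305   75   25 1040] [136.7 321. ] [0.2799 0.4134] mean 214.0 std 16.5
scene [345 220  36  17 282] [361.6 225.8] [0.4008 0.2107] mean 159.0 std 7.9
scene [ 409  220   41   51 1161] [435.2 237.5] [0.2745 0.3766] mean 159.0 std 4.6
scene [377 234  17  23 256] [385.5 242.9] [0.3939 0.2943] mean 121.0 std 9.9
scene [419 263  19  24 280] [428.2 272.1] [0.3795 0.4289] mean 120.0 std 9.0
scene [375 285  20  26 322] [384.7 295.6] [0.5188 0.3947] mean 120.0 std 8.9
scene [345 302  12  18 141] [349.  312.5] [0.6209 0.3645] mean 160.0 std 14.1
scene [427 307  23  13 197] [440.6 314.6] [0.454  0.5198] mean 157.0 std 13.6
```

All three cups now show identical filled discs about 19 px across in the top view, at heights and positions on the mat, so they are mouth-down. The lid and wedge were checked earlier. Handing in.

```bash
python3 -c "
from bench import ctrl
print(ctrl.close_job())"
```

```text
the job is handed in; nothing more can be done
None
```

The job is handed in at about 106 s of the 210 s limit: the lid was wedged loose from alternating sides and stands knob-up on its mat, the wedge is back in its tray, and all three cups are mouth-down on theirs. The lid and wedge I confirmed in pictures earlier. The cups' final state I checked by measurement only, since the 14 pictures were used up.

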